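# Clear down the work plate into the swing-out chip tray

### The arm

A 7-joint arm with a two-finger parallel gripper is mounted at the origin on the work surface. World frame = base frame: x ahead of the robot, y to its left, z up, the work surface at z = 0. Lengths are in m, angles in rad, forces in N, time in s.
With the tool pointing down it reaches from about 0.4 to 0.85 m from the base axis. Payload 4.5 kg.
Tool frame: the origin (TCP) lies midway between the tips of the shut fingers; the grasp point (between the pads) lies 19 mm behind it; z points along the fingers, y is the direction in which the jaws open and shut (so a half turn about z gives the same grasp; the last joint's range is limited). The gripper opens to 88 mm and grips with 3 to 60 N. Pads are 18 mm wide; open, the fingers measure 123 mm over their backs; the gripper's body (75 mm by 187 mm) begins 45 mm behind the grasp point.
Start: joints at [1.303, 0.689, -0.195, 1.565, 0.157, 0.902, -0.215], TCP at [0.186, -0.597, 0.239] pointing down, gripper open.
Joint ranges: [-3.01, 3.01], [-0.46, 2.08], [-1.47, 1.51], [0.13, 2.56], [-1, 4.14], [0.04, 2.09], [-2.66, 2.66]. Speed limits (rad/s): [2.57, 2.57, 3.14, 3.14, 3.14, 3.14, 3.14].

### API

Orientations are given as a unit quaternion [x, y, z, w].
In Python, from plant import r gives the robot as it stands.
- The arm moves only by the tool play_rows, never from a script. Its argument "targets" is a list of rows, each an object of numbers: "jaw": the closure, from 0 (fully open) to 1 (shut); "dx", "dy", "dz": the shift along the tool's x, y, z in m; "yaw": the turn about the tool's z in rad. A call has exactly 5 rows; each row shifts and turns the pose as measured when the row begins, along the tool's axes as they then stand; what a row does not reach is not made up. A row lasts 1/10 s, in which the tool goes at most 50 mm and 8.59 degrees, less where a joint would pass 70% of its speed; a pose out of reach is approached as far as the arm can. A call with a gripper value outside its range is refused whole. The fingers move at their own pace and stop on an object; "squeeze" is the grip in N (left out, the last holds). Time passes only in rows, so rows that do not move let the fingers close, or fill a call up. It gives the time, the measured TCP pose, the force and the opening at its end, in the units of the state.
- r.get_state(): the state, without advancing time (a new reading comes with each control period).
- r.snapshot(name): name is "side" or "top"; returns a dict with "frame" (480x640x3 uint8, red, green, blue), "z_map" (480x640 float32, m along the optical axis (not along the pixel's ray), 0 where there is no reading), "mtx" (3x3 intrinsics, pixels), "position" and "orientation" of the camera in the world. Camera axes: x right, y up, looking along -z (the intrinsics and any distortion apply to the point x, -y, -z); pixel columns grow to the right and rows downward; lengths in m; the calibration is good to about 2 mm. A picture is of the moment at which its call begins.
- r.finish_job(): hands the job in, once; it reports no verdict.
The state is a dict: "clock": time; "q": joint angles; "qd": joint speeds; "joint_torque": joint torques, N m; "tool_pos": TCP position; "eef_rot": TCP orientation; "contact_force": force on the tool from outside, world axes, zero at the start; "moment": the same for the moment, N m; "opening": opening from 0.0 (shut) to 1.0 (fully open).
Only numpy, scipy, OpenCV 4.12 (cv2) and the standard library are available. Lean on these libraries where they do the work, as an engineer would, in place of code of your own. Each camera call takes 0.05 s, during which the arm holds its last target.

### The job

Clear the work plate: put the brass bushings into the blue bin, and swing the green chip tray a quarter turn about its held corner until it is fully in under the plate's edge. Then, with the scraper block, wipe every metal chip off the plate into the tray (the chips are sharp: keep the fingers off those lying on the plate; one that has fallen on the bench may be picked up and dropped in). Finally stand the scraper upright back in the middle of its mat and swing the tray with its chips back to its parked place against the black stop, leaving the bottle, mug and wrench alone.

Things in the scene. Friction and masses are not known exactly. Their poses are not given: they have to be found in the camera images.
- station: Fixed steel work plate on a grey block. Origin: bench level under the middle of its tray-side edge; z up; the plate extends to +y, the tray is on the -y side. Plate top: dark steel, height 52 mm, x -90..90, y 0..200 mm, open at y=0 and y=200. A yellow rail along each x side, 10 mm high, inner faces at x=-82 and 82 mm. A fixed black rubber parking stop, 24 x 30 mm, 26 mm high, at x=-109, y=-195 mm.
- plate_edge (a point): Middle of the plate's tray-side edge, at its top (station x 0, y 0, height 52 mm). The 8 mm thick lip here (underside at height 44 mm) overhangs the grey block by 12 mm; the swung-in tray goes under it and is stopped by the block's face at station y=12 mm.
- pivot (a point): Fixed pivot pin, 15 mm diameter, with a 28 mm head at height 18..24 mm, that holds the tray's eye (station x -107, y -122 mm). Point at bench level.
- tray: Loose green open chip tray, outside 190 x 120 x 38 mm high, walls and floor 4 mm, 0.5 kg. An eye at one corner sits captive on the pivot pin (2 mm play): it can only swing, sliding on the bench. Origin: the eye, bench level. It fills x 12..202, y 12..132 mm of its frame. In: axes parallel to the station's. Parked: 90 deg clockwise (from above) of that. Starts 3 to 20 deg short of parked.
- tray_corner (a point): The tray's free corner diagonally opposite the held one, half-way up (tray frame x 202, y 132, height 19 mm).
- corner_in (a point): Fixed point where the tray's free corner is when the tray is fully in under the plate's lip.
- corner_out (a point): Fixed point where the tray's free corner is when the tray is parked, against the black stop.
- mat: Fixed black rubber mat for the scraper, 160 x 100 x 3 mm; origin under its centre at bench level, long side along x.
- scraper_grip (a point): Loose scraper block, about 0.2 kg: wooden base 100 (x) x 40 (y) x 28 mm high, flat underside, with an upright orange grip in the middle, 40 (x) x 24 (y) mm, from 28 to 75 mm above its underside. The point is on the grip's axis, 52 mm above the underside; z up.
- bin: Fixed blue open bin for finished parts, outside 150 (x) x 100 (y) x 45 mm high, walls and floor 4 mm; origin under its centre at bench level.
- part0_c (a point): Finished part (2 or 3 present): loose brass flanged bushing, 70 g, standing on the plate, flange 30 mm diameter and 8 mm high below, body 23 mm diameter above, 38 mm high in all. Point: on its axis half-way up (19 mm); z along its axis.
- part1_c (a point): Finished part (2 or 3 present): loose brass flanged bushing, 70 g, standing on the plate, flange 30 mm diameter and 8 mm high below, body 23 mm diameter above, 38 mm high in all. Point: on its axis half-way up (19 mm); z along its axis.
- part2_c (a point): Finished part (2 or 3 present): loose brass flanged bushing, 70 g, standing on the plate, flange 30 mm diameter and 8 mm high below, body 23 mm diameter above, 38 mm high in all. Point: on its axis half-way up (19 mm); z along its axis.
- chip0_c (a point): Metal chip (3 to 6 present): loose aluminium offcut 20 (x) x 14 (y) x 8 mm (z), 12 g, sharp, starts lying on the plate. Point: its centre.
- chip1_c (a point): Metal chip (3 to 6 present): loose aluminium offcut 20 (x) x 14 (y) x 8 mm (z), 12 g, sharp, starts lying on the plate. Point: its centre.
- chip2_c (a point): Metal chip (3 to 6 present): loose aluminium offcut 20 (x) x 14 (y) x 8 mm (z), 12 g, sharp, starts lying on the plate. Point: its centre.
- chip3_c (a point): Metal chip (3 to 6 present): loose aluminium offcut 20 (x) x 14 (y) x 8 mm (z), 12 g, sharp, starts lying on the plate. Point: its centre.
- chip4_c (a point): Metal chip (3 to 6 present): loose aluminium offcut 20 (x) x 14 (y) x 8 mm (z), 12 g, sharp, starts lying on the plate. Point: its centre.
- chip5_c (a point): Metal chip (3 to 6 present): loose aluminium offcut 20 (x) x 14 (y) x 8 mm (z), 12 g, sharp, starts lying on the plate. Point: its centre.
- oil_can: White oil bottle, 60 mm diameter, 150 mm high, a bystander; origin under its centre.
- mug: Blue mug, 80 mm diameter, 90 mm high, a bystander; origin under its centre.
- wrench: Steel wrench 190 mm long lying on the bench, a bystander; origin at its middle.

How it is judged:
By the outcome, as a careful person would: the job done as asked, in the order asked, and still so for the second after the job is handed in, with the robot touching nothing.
Of part0, part1, part2 only 2 to 3 are there at a start; the rules pass over those that are not, and their reading is None.
Of chip0, chip1, chip2, chip3, chip4, chip5 only 3 to 6 are there at a start; the rules pass over those that are not, and their reading is None.
At some moment in a run one of scraper, part0, part1, part2 may be knocked a few centimetres aside while the robot is not near it.
It also fails if it takes over 192 s, if anything falls off the work surface, if the arm or the gripper's body presses on something with over 40 N, if the wrist force passes 120 N, or if a joint passes its speed limit or range.

## Working session

There is one attempt and no reset: what is moved stays moved. The work goes in short steps, Python scripts to look and compute and a tool call to move; the robot and the scene stay as the last step left them, time stands still between calls to the robot, and variables do not carry over. Pictures are saved under pics/ and viewed, and the job is handed in when it is done.

Besides the shell and the picture viewer there is one more tool, called after "Request:" as name(argument=value, ...), one argument or row to a line, values as JSON. play_rows: Moves the arm, as the interface text tells. Its arguments: {"type":"object","properties":{"targets":{"type":"array"},"squeeze":{"type":"number"}},"required":["targets"]}

```bash
ls -la; mkdir -p pics; cat > h.py <<'E'
import numpy as np, cv2
from scipy.spatial.transform import Rotation as R
from plant import r
def snap(name,fn=None):
    s=r.snapshot(name)
    if fn: cv2.imwrite('pics/'+fn,cv2.cvtColor(s['frame'],cv2.COLOR_RGB2BGR))
    np.savez('last_%s.npz'%name,**{k:np.array(v) for k,v in s.items()})
    return s
def load(name):
    d=np.load('last_%s.npz'%name); return {k:d[k] for k in d.files}
def rot(s):
    return R.from_quat(s['orientation']).as_matrix()
def world(s,u,v,z=None):
    """pixel -> world using depth, or at given world height z"""
    K=np.array(s['mtx']); ray=np.array([(u-K[0,2])/K[0,0],-(v-K[1,2])/K[1,1],-1.0])
    M=rot(s); p=np.array(s['position'])
    if z is None:
        return p+M@(ray*s['z_map'][int(round(v)),int(round(u))])
    d=M@ray; return p+d*(z-p[2])/d[2]
def cloud(s):
    K=np.array(s['mtx']); v,u=np.mgrid[0:480,0:640]; z=s['z_map']
    c=np.stack([(u-K[0,2])/K[0,0]*z,-(v-K[1,2])/K[1,1]*z,-z],-1)
    return c@rot(s).T+np.array(s['position'])
def pix(s,P):
    c=rot(s).T@(np.array(P)-np.array(s['position'])); K=np.array(s['mtx'])
    return K[0,0]*c[0]/-c[2]+K[0,2], K[1,1]*(-c[1])/-c[2]+K[1,2]
E
python3 - <<'E'
from h import *
for n in('top','side'):
    s=snap(n,n+'0.png'); print(n,s['mtx'],s['position'],s['orientation'],[k for k in s])
print(r.get_state())
E
```

```text
total 12
drwxr-xr-x  3 agent agent 4096 Dec  6 19:12 .
drwxr-xr-x 23 root  root  4096 Dec  6 19:12 ..
drwxr-xr-x  2 agent agent 4096 Dec  6 19:12 pics
top [[490.19417938   0.         320.52026514]
 [  0.         490.19417938 243.50808336]
 [  0.           0.           1.        ]] [ 0.51322653 -0.03989378  1.23597095] [-0.03680768  0.03238129  0.71236735 -0.70009243] ['frame', 'z_map', 'mtx', 'position', 'orientation']
side [[451.69679858   0.         317.8417842 ]
 [  0.         451.69679858 235.64450401]
 [  0.           0.           1.        ]] [0.27161011 0.5312174  0.75903662] [-0.10109244  0.36091741  0.89270811 -0.25018228] ['frame', 'z_map', 'mtx', 'position', 'orientation']
{'clock': 0.1, 'q': array([ 1.30278546,  0.68987735, -0.19452484,  1.56619584,  0.1573129 ,
        0.90251206, -0.21510035]), 'qd': array([-2.95464414e-04, -1.03903124e-03,  9.71338497e-05, -3.38197752e-03,
       -1.46859601e-04,  9.10232915e-04,  1.44675202e-03]), 'joint_torque': array([-1.81449104e-03, -5.28498030e+01, -1.27088014e+00, -1.53836882e+01,
       -5.25413977e-02,  2.01592084e-03,  4.95006907e-05]), 'tool_pos': array([ 0.18557643, -0.5962409 ,  0.23801635]), 'eef_rot': array([ 9.88628869e-01,  1.50373929e-01, -1.82316251e-04, -7.79170424e-04]), 'contact_force': array([ 0.31504476, -0.58143498, -0.07823961]), 'moment': array([ 0.02855037, -0.00803031,  0.01650855]), 'opening': 0.9992510176234662}
```

View pics/top0.png

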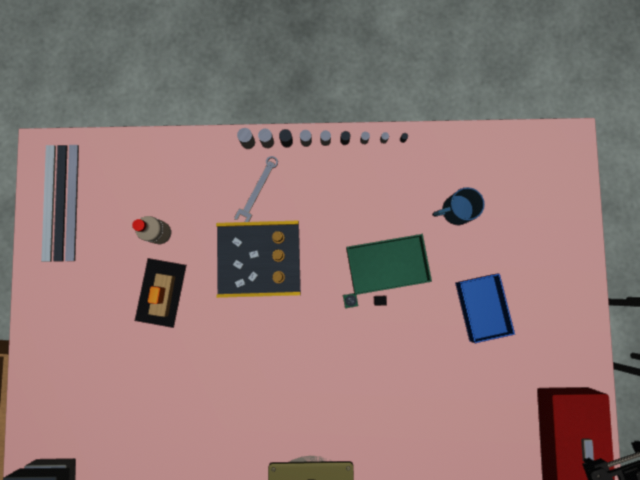

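View pics/side0.png

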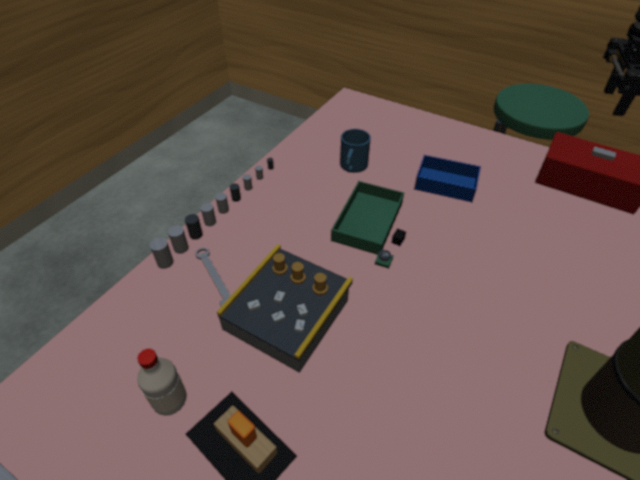

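The top view has the plate at (217–300, 222–297) with three bushings and five chips, the tray at (388,264) nearly parked, the bin at (485,308) and the scraper lying on its mat at (160,294). Now measuring in enlarged crops.

```bash
python3 - <<'E'
from h import *
s=load('top'); f=cv2.cvtColor(s['frame'],cv2.COLOR_RGB2BGR)
def crop(u0,v0,w,h,k,fn):
    c=cv2.resize(f[v0:v0+h,u0:u0+w],None,fx=k,fy=k,interpolation=cv2.INTER_CUBIC)
    for i in range(0,w,10): cv2.line(c,(i*k,0),(i*k,4 if i%50 else 14),(255,255,255),1); 
    for i in range(0,h,10): cv2.line(c,(0,i*k),(4 if i%50 else 14,i*k),(255,255,255),1)
    cv2.imwrite('pics/'+fn,c)
crop(205,210,110,95,7,'c_plate.png'); crop(335,225,105,90,7,'c_tray.png')
C=cloud(s)
for n,(u,v) in dict(plate=(270,290),plate2=(222,230),bench=(200,330),traywallfloor=(390,265),bin=(485,308),mat=(145,315),wood=(165,283),stop=(380,300),orange=(156,295)).items(): print(n,C[v,u].round(4))
E
```

```text
plate [0.5193 0.0895 0.0569]
plate2 [0.6674 0.2069 0.0479]
bench [0.4234 0.2706 0.0021]
traywallfloor [ 0.5769 -0.2068  0.0043]
bin [ 0.4659 -0.4395  0.0042]
mat [0.4627 0.408  0.0036]
wood [0.5409 0.35   0.0317]
stop [ 0.4904 -0.1767  0.0255]
orange [0.512  0.3564 0.0763]
```

View pics/c_plate.png

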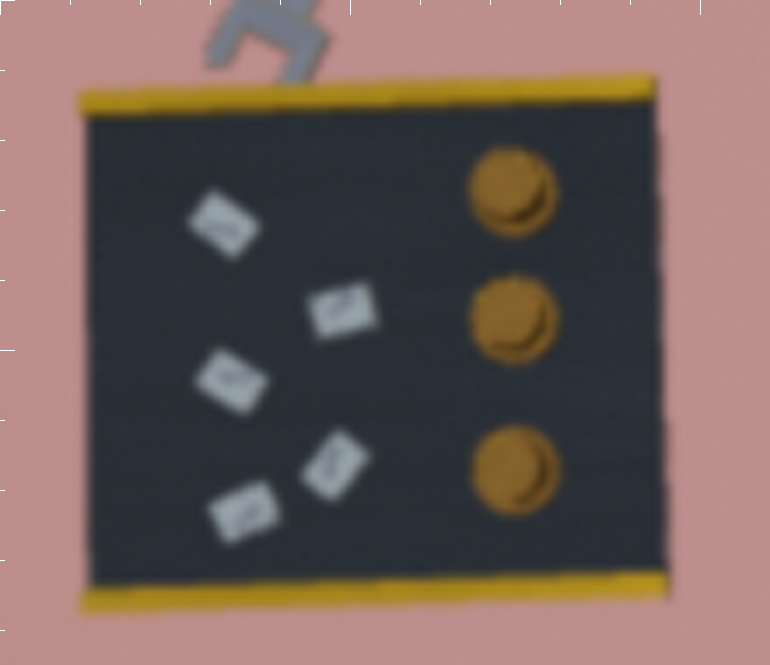

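View pics/c_tray.png

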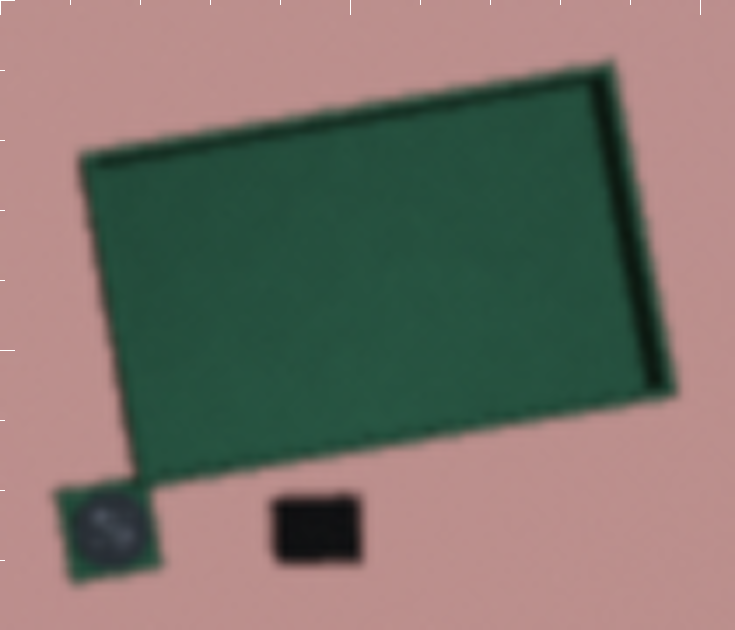

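```bash
cat >> h.py <<'E'
def fitpose(s,pts,pixs,x0):
    from scipy.optimize import least_squares
    pts=np.array(pts)/1000.; W=np.array([world(s,u,v,p[2])[:2] for (u,v),p in zip(pixs,pts)])
    def f(q):
        c,sn=np.cos(q[2]),np.sin(q[2])
        return (pts[:,:2]@np.array([[c,sn],[-sn,c]])+q[:2]-W).ravel()
    o=least_squares(f,x0); return o.x,o.fun.reshape(-1,2)
E
python3 - <<'E'
from h import *
s=load('top')
P=lambda a:(a[0]/7+205,a[1]/7+210)
T=lambda a:(a[0]/7+335,a[1]/7+225)
pts=[(90,200,62),(90,0,62),(-90,200,62),(-90,0,62),(-107,-122,24),(-109,-195,26),(82,0,52),(-82,0,52)]
px=[P((82,92)),P((654,76)),P((82,612)),P((668,596)),T((112,530)),T((317,528)),P((656,102)),P((665,572))]
q,e=fitpose(s,pts,px,[0.6,0,0]); print('station',q.round(4),np.degrees(q[2])); print((e*1000).round(1))
# tray: rim corners z=38 frame x12..202,y12..132
tp=[(12,132,38),(202,132,38),(202,12,38),(12,12,38),(0,0,24)]
tx=[T((80,155)),T((613,62)),T((676,396)),T((140,487)),T((112,530))]
qt,et=fitpose(s,tp,tx,[0.49,-.12,-1.4]); print('tray',qt.round(4),np.degrees(qt[2]),'rel',np.degrees(qt[2]-q[2])); print((et*1000).round(1))
c,sn=np.cos(q[2]),np.sin(q[2]); Rm=np.array([[c,-sn],[sn,c]])
print('pivot from station',q[:2]+Rm@[-.107,-.122])
for n,a in dict(p0=(513,187),p1=(514,318),p2=(514,468)).items():
    u,v=P(a); w=world(s,u,v,.09); print(n,w.round(4),((Rm.T@(w[:2]-q[:2]))*1000).round(1), world(s,u,v).round(4))
for i,a in enumerate([(224,223),(343,310),(232,381),(335,465),(244,512)]):
    w=world(s,*P(a),.06); print('chip',i,w.round(4),((Rm.T@(w[:2]-q[:2]))*1000).round(1))
C=cloud(s)
# bins and mat crops
f=cv2.cvtColor(s['frame'],cv2.COLOR_RGB2BGR)
for (u0,v0,w,h,fn) in [(125,250,75,85,'c_mat.png'),(445,265,80,85,'c_bin.png')]:
    k=7; cv2.imwrite('pics/'+fn,cv2.resize(f[v0:v0+h,u0:u0+w],None,fx=k,fy=k,interpolation=cv2.INTER_CUBIC))
E
```

```text
station [0.5955 0.0177 0.0109] 0.6227144763583548
[[ 0.7  1.8]
 [ 0.9 -0.3]
 [-0.5  0.5]
 [-0.4  0.2]
 [-0.1  0.2]
 [-0.8 -1.1]
 [ 0.6 -0.3]
 [-0.5 -1.1]]
tray [ 0.4898 -0.105  -1.4171] -81.19337034082918 rel -81.81608481718753
[[ 1.2  0.1]
 [ 0.8  0. ]
 [-0.5 -0.8]
 [-1.3 -0. ]
 [-0.1  0.7]]
pivot from station [ 0.48979668 -0.1054848 ]
p0 [0.6436 0.0654 0.09  ] [48.7 47.3] [0.6432 0.0651 0.0937]
p1 [0.5995 0.0655 0.09  ] [ 4.5 47.8] [0.5994 0.0654 0.0908]
p2 [0.5493 0.0659 0.09  ] [-45.6  48.8] [0.5493 0.0659 0.0904]
chip 0 [0.6363 0.168  0.06  ] [ 42.5 149.9]
chip 1 [0.6055 0.1271 0.06  ] [ 11.3 109.3]
chip 2 [0.5818 0.1653 0.06  ] [-12.1 147.8]
chip 3 [0.5524 0.13   0.06  ] [-41.9 112.8]
chip 4 [0.5369 0.1612 0.06  ] [-57.1 144.2]
```

View pics/c_mat.png

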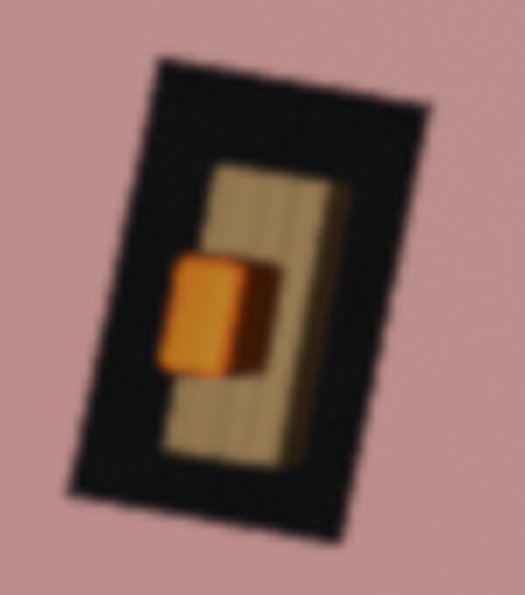

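View pics/c_bin.png

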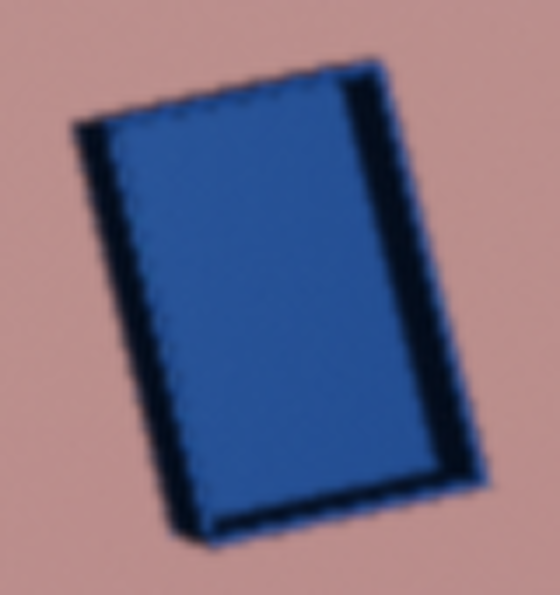

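```bash
python3 - <<'E'
from h import *
s=load('top')
M=lambda a:(a[0]/7+125,a[1]/7+250)
B=lambda a:(a[0]/7+445,a[1]/7+265)
def rep(n,pts,px,x0):
    q,e=fitpose(s,pts,px,x0); print(n,q.round(4),np.degrees(q[2]).round(1),(e*1000).round(1).tolist())
rep('mat',[(80,50,3),(80,-50,3),(-80,-50,3),(-80,50,3)],[M(a) for a in [(160,58),(430,103),(342,545),(70,495)]],[.5,.35,0])
rep('wood',[(50,20,31),(50,-20,31),(-50,-20,31),(-50,20,31)],[M(a) for a in [(212,162),(333,180),(282,468),(163,450)]],[.5,.35,0])
rep('orange',[(20,12,78),(20,-12,78),(-20,-12,78),(-20,12,78)],[M(a) for a in [(175,255),(247,262),(230,377),(160,370)]],[.5,.35,0])
rep('bin',[(75,50,45),(75,-50,45),(-75,-50,45),(-75,50,45)],[B(a) for a in [(105,115),(385,60),(490,487),(208,547)]],[.5,-.45,0])
for n,uv in dict(mug=(463,207),can=(140,226)).items(): print(n,world(s,*uv).round(3))
st=r.get_state(); print(R.from_quat(st['eef_rot']).as_matrix().round(3))
E
```

```text
mat [ 0.5175  0.3695 -0.1877] -10.8 [[0.8, 0.1], [0.1, -0.3], [-0.2, -0.3], [-0.8, 0.5]]
wood [ 0.512   0.3612 -0.1598] -9.2 [[-1.0, -1.5], [-0.3, 1.7], [0.9, 1.0], [0.4, -1.2]]
orange [ 0.5118  0.3606 -0.121 ] -6.9 [[0.7, -0.3], [0.6, 0.2], [-0.7, -0.1], [-0.6, 0.1]]
bin [ 0.4674 -0.432   0.1879] 10.8 [[-0.4, 0.3], [1.0, -0.5], [-0.2, -0.5], [-0.3, 0.7]]
mug [ 0.721 -0.396  0.004]
can [0.667 0.37  0.15 ]
[[ 0.955  0.297 -0.001]
 [ 0.297 -0.955  0.001]
 [-0.    -0.002 -1.   ]]
```

```bash
cat >> h.py <<'E'
ST=np.array([.5955,.0177,.0109])
def s2w(x,y): # station mm -> world m
    c,s=np.cos(ST[2]),np.sin(ST[2]); return ST[0]+(c*x-s*y)/1000, ST[1]+(s*x+c*y)/1000
def w2s(x,y):
    c,s=np.cos(ST[2]),np.sin(ST[2]); a,b=x-ST[0],y-ST[1]; return (c*a+s*b)*1000,(-s*a+c*b)*1000
def cur():
    st=r.get_state(); p=st['tool_pos']; M=R.from_quat(st['eef_rot']).as_matrix()
    return p,np.degrees(np.arctan2(M[1,0],M[0,0])),st,M
def plan(*wps,step=.045,ystep=8.):
    """wps: (x,y,z,ang_deg[,step]) world. prints rows"""
    p,a,st,M=cur(); p=p.copy()
    print('t %.1f pos %s ang %.1f open %.3f F %s tilt %s q %s'%(st['clock'],p.round(4),a,st['opening'],st['contact_force'].round(1),M[:2,2].round(4),st['q'].round(2)))
    for w in wps:
        t=np.array(w[:3]); ta=w[3]; sp=w[4] if len(w)>4 else step
        n=max(1,int(np.ceil(max(np.linalg.norm(t-p)/sp,abs(ta-a)/ystep))))
        P0,A0=p.copy(),a
        for i in range(n):
            d=(t-P0)/n; th=np.radians(A0+(ta-A0)*i/n)
            # tool x=(c,s), tool y=(s,-c), z=-z
            dx=d[0]*np.cos(th)+d[1]*np.sin(th); dy=d[0]*np.sin(th)-d[1]*np.cos(th); dz=-d[2]
            print('{"dx":%.3f,"dy":%.3f,"dz":%.3f,"yaw":%.3f}'%(dx,dy,dz,-np.radians((ta-A0)/n)))
        p,a=t,ta; print('--')
E
python3 - <<'E'
from h import *
plan((.40,-.22,.22,0),(.549,.066,.15,0.6),(.549,.066,.066,.6))
E
```

```text
t 0.1 pos [ 0.1856 -0.5962  0.238 ] ang 17.3 open 0.999 F [ 0.3 -0.6 -0.1] tilt [-0.0006  0.0015] q [ 1.3   0.69 -0.19  1.57  0.16  0.9  -0.22]
{"dx":0.032,"dy":-0.030,"dz":0.002,"yaw":0.030}
{"dx":0.031,"dy":-0.030,"dz":0.002,"yaw":0.030}
{"dx":0.030,"dy":-0.031,"dz":0.002,"yaw":0.030}
{"dx":0.029,"dy":-0.032,"dz":0.002,"yaw":0.030}
{"dx":0.028,"dy":-0.033,"dz":0.002,"yaw":0.030}
{"dx":0.027,"dy":-0.034,"dz":0.002,"yaw":0.030}
{"dx":0.026,"dy":-0.035,"dz":0.002,"yaw":0.030}
{"dx":0.025,"dy":-0.036,"dz":0.002,"yaw":0.030}
{"dx":0.024,"dy":-0.036,"dz":0.002,"yaw":0.030}
{"dx":0.023,"dy":-0.037,"dz":0.002,"yaw":0.030}
--
{"dx":0.019,"dy":-0.036,"dz":0.009,"yaw":-0.001}
{"dx":0.019,"dy":-0.036,"dz":0.009,"yaw":-0.001}
{"dx":0.019,"dy":-0.036,"dz":0.009,"yaw":-0.001}
{"dx":0.019,"dy":-0.036,"dz":0.009,"yaw":-0.001}
{"dx":0.019,"dy":-0.036,"dz":0.009,"yaw":-0.001}
{"dx":0.019,"dy":-0.036,"dz":0.009,"yaw":-0.001}
{"dx":0.019,"dy":-0.036,"dz":0.009,"yaw":-0.001}
{"dx":0.019,"dy":-0.036,"dz":0.009,"yaw":-0.001}
--
{"dx":0.000,"dy":0.000,"dz":0.042,"yaw":-0.000}
{"dx":0.000,"dy":0.000,"dz":0.042,"yaw":-0.000}
--
```

Request:
play_rows(
  targets=[
    {"dx":0.032,"dy":-0.03,"dz":0.002,"yaw":0.03,"jaw":0.45},
    {"dx":0.031,"dy":-0.03,"dz":0.002,"yaw":0.03,"jaw":0.45},
    {"dx":0.03,"dy":-0.031,"dz":0.002,"yaw":0.03,"jaw":0.45},
    {"dx":0.029,"dy":-0.032,"dz":0.002,"yaw":0.03,"jaw":0.45},
    {"dx":0.028,"dy":-0.033,"dz":0.002,"yaw":0.03,"jaw":0.45},
  ],
  squeeze=20,
)

```text
clock: 0.6
tool_pos: [0.2922, -0.4093, 0.225]
eef_rot: [0.998, 0.066, -0.002, 0.0]
contact_force: [0.5, -0.4, 0.2]
opening: 0.567
```

Request:
play_rows(
  targets=[
    {"dx":0.027,"dy":-0.034,"dz":0.002,"yaw":0.03,"jaw":0.45},
    {"dx":0.026,"dy":-0.035,"dz":0.002,"yaw":0.03,"jaw":0.45},
    {"dx":0.025,"dy":-0.036,"dz":0.002,"yaw":0.03,"jaw":0.45},
    {"dx":0.024,"dy":-0.036,"dz":0.002,"yaw":0.03,"jaw":0.45},
    {"dx":0.023,"dy":-0.037,"dz":0.002,"yaw":0.03,"jaw":0.45},
  ],
)

```text
clock: 1.1
tool_pos: [0.4073, -0.2147, 0.2134]
eef_rot: [1.0, -0.013, -0.002, 0.0]
contact_force: [0.8, 0.6, -0.9]
opening: 0.556
```

Request:
play_rows(
  targets=[
    {"dx":0.018,"dy":-0.036,"dz":0.007,"yaw":-0.02,"jaw":0.45},
    {"dx":0.018,"dy":-0.036,"dz":0.007,"yaw":-0.02,"jaw":0.45},
    {"dx":0.018,"dy":-0.036,"dz":0.007,"yaw":0,"jaw":0.45},
    {"dx":0.018,"dy":-0.036,"dz":0.007,"yaw":0,"jaw":0.45},
    {"dx":0.018,"dy":-0.036,"dz":0.007,"yaw":0,"jaw":0.45},
  ],
)

```text
clock: 1.6
tool_pos: [0.5005, -0.0259, 0.1766]
eef_rot: [1.0, 0.008, -0.002, 0.0]
contact_force: [0.4, 0.3, 0.9]
opening: 0.548
```

```bash
python3 - <<'E'
from h import *
plan((.549,.066,.13,0.6),(.549,.066,.066,.6))
E
```

```text
t 1.6 pos [ 0.5005 -0.0259  0.1766] ang 0.9 open 0.548 F [0.4 0.3 0.9] tilt [-0.0037 -0.0006] q [-0.05  0.63  0.01  2.   -0.01  0.52 -1.59]
{"dx":0.017,"dy":-0.030,"dz":0.016,"yaw":0.002}
{"dx":0.017,"dy":-0.030,"dz":0.016,"yaw":0.002}
{"dx":0.017,"dy":-0.030,"dz":0.016,"yaw":0.002}
--
{"dx":0.000,"dy":0.000,"dz":0.032,"yaw":-0.000}
{"dx":0.000,"dy":0.000,"dz":0.032,"yaw":-0.000}
--
```

Request:
play_rows(
  targets=[
    {"dx":0.017,"dy":-0.03,"dz":0.016,"yaw":0,"jaw":0.45},
    {"dx":0.017,"dy":-0.03,"dz":0.016,"yaw":0,"jaw":0.45},
    {"dx":0.015,"dy":-0.03,"dz":0.016,"yaw":0,"jaw":0.45},
    {"dx":0,"dy":0,"dz":0,"yaw":0,"jaw":0.45},
    {"dx":0,"dy":0,"dz":0,"yaw":0,"jaw":0.45},
  ],
)

```text
clock: 2.1
tool_pos: [0.5504, 0.0776, 0.1242]
eef_rot: [1.0, 0.014, -0.002, -0.002]
contact_force: [0.1, -1.2, -0.4]
opening: 0.552
```

```bash
python3 - <<'E'
from h import *
plan((.549,.066,.066,.6))
E
```

```text
t 2.1 pos [0.5504 0.0776 0.1242] ang 1.6 open 0.552 F [ 0.1 -1.2 -0.4] tilt [-0.0042  0.0031] q [-0.23  0.77  0.02  1.88 -0.04  0.5  -1.72]
{"dx":-0.001,"dy":0.006,"dz":0.029,"yaw":0.009}
{"dx":-0.001,"dy":0.006,"dz":0.029,"yaw":0.009}
--
```

Request:
play_rows(
  targets=[
    {"dx":-0.001,"dy":0.011,"dz":0.005,"yaw":0.01,"jaw":0.45},
    {"dx":0,"dy":0,"dz":0.02,"yaw":0,"jaw":0.45},
    {"dx":0,"dy":0,"dz":0.02,"yaw":0,"jaw":0.45},
    {"dx":0,"dy":0,"dz":0.008,"yaw":0,"jaw":0.45},
    {"dx":0,"dy":0,"dz":0,"yaw":0,"jaw":0.45},
  ],
)

```text
clock: 2.6
tool_pos: [0.5484, 0.056, 0.0712]
eef_rot: [1.0, 0.003, -0.002, 0.001]
contact_force: [-0.4, -0.3, 0.2]
opening: 0.548
```

```bash
python3 - <<'E'
from h import *
plan((.549,.066,.066,.6))
E
```

```text
t 2.6 pos [0.5484 0.056  0.0712] ang 0.3 open 0.548 F [-0.4 -0.3  0.2] tilt [-0.0034 -0.0018] q [-0.2   0.85  0.02  1.91 -0.04  0.38 -1.71]
{"dx":0.001,"dy":-0.010,"dz":0.005,"yaw":-0.005}
--
```

Request:
play_rows(
  targets=[
    {"dx":0,"dy":-0.005,"dz":0.003,"yaw":0,"jaw":0.45},
    {"dx":0,"dy":-0.003,"dz":0,"yaw":0,"jaw":0.45},
    {"dx":0,"dy":0,"dz":0,"yaw":0,"jaw":0.45},
    {"dx":0,"dy":0,"dz":0,"yaw":0,"jaw":0.45},
    {"dx":0,"dy":0,"dz":0,"yaw":0,"jaw":0.45},
  ],
)

```text
clock: 3.1
tool_pos: [0.5496, 0.0631, 0.0707]
eef_rot: [1.0, 0.002, 0.0, 0.001]
contact_force: [-0.9, -0.3, -0.1]
opening: 0.552
```

```bash
python3 - <<'E'
from h import *
plan((.549,.066,.066,.6))
s=snap('top','t1.png'); f=cv2.imread('pics/t1.png')
cv2.imwrite('pics/t1c.png',cv2.resize(f[205:305,205:315],None,fx=7,fy=6))
s=snap('side','s1.png'); f=cv2.imread('pics/s1.png')
cv2.imwrite('pics/s1c.png',cv2.resize(f[200:370,200:370],None,fx=4,fy=3.5))
E
```

```text
t 3.1 pos [0.5496 0.0631 0.0707] ang 0.2 open 0.552 F [-0.9 -0.3 -0.1] tilt [ 0.0005 -0.0019] q [-0.21  0.85  0.02  1.91 -0.04  0.38 -1.72]
{"dx":-0.001,"dy":-0.003,"dz":0.005,"yaw":-0.007}
--
```

View pics/s1c.png

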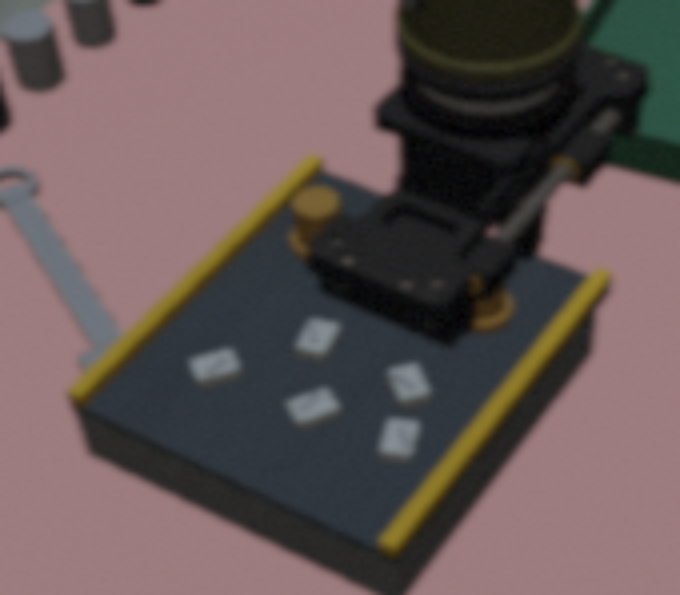

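Request:
play_rows(
  targets=[
    {"dx":0,"dy":-0.002,"dz":0.004,"yaw":0,"jaw":0.45},
    {"dx":0,"dy":0,"dz":0.003,"yaw":0,"jaw":0.45},
    {"dx":0,"dy":0,"dz":0,"yaw":0,"jaw":1},
    {"dx":0,"dy":0,"dz":0,"yaw":0,"jaw":1},
    {"dx":0,"dy":0,"dz":0,"yaw":0,"jaw":1},
  ],
  squeeze=20,
)

```text
clock: 3.7
tool_pos: [0.5494, 0.0653, 0.0627]
eef_rot: [1.0, 0.002, -0.0, 0.001]
contact_force: [0.2, -0.1, -0.2]
opening: 0.301
```

Request:
play_rows(
  targets=[
    {"dx":0,"dy":0,"dz":0,"yaw":0,"jaw":1},
    {"dx":0,"dy":0,"dz":-0.02,"yaw":0,"jaw":1},
    {"dx":0,"dy":0,"dz":-0.04,"yaw":0,"jaw":1},
    {"dx":0,"dy":0,"dz":-0.03,"yaw":0,"jaw":1},
    {"dx":0,"dy":0,"dz":-0.02,"yaw":0,"jaw":1},
  ],
)

```text
clock: 4.2
tool_pos: [0.5467, 0.065, 0.1728]
eef_rot: [1.0, 0.002, -0.005, 0.002]
contact_force: [-0.1, 0.0, -0.3]
opening: 0.248
```

```bash
python3 - <<'E'
from h import *
plan((.49,-.2,.18,11),(.49,-.427,.15,11),step=.04)
E
```

```text
t 4.2 pos [0.5467 0.065  0.1728] ang 0.2 open 0.248 F [-0.1  0.  -0.3] tilt [-0.0092 -0.0035] q [-0.23  0.69  0.04  1.86 -0.04  0.61 -1.73]
{"dx":-0.008,"dy":0.038,"dz":-0.001,"yaw":-0.027}
{"dx":-0.009,"dy":0.038,"dz":-0.001,"yaw":-0.027}
{"dx":-0.010,"dy":0.037,"dz":-0.001,"yaw":-0.027}
{"dx":-0.011,"dy":0.037,"dz":-0.001,"yaw":-0.027}
{"dx":-0.012,"dy":0.037,"dz":-0.001,"yaw":-0.027}
{"dx":-0.013,"dy":0.036,"dz":-0.001,"yaw":-0.027}
{"dx":-0.014,"dy":0.036,"dz":-0.001,"yaw":-0.027}
--
{"dx":-0.007,"dy":0.037,"dz":0.005,"yaw":-0.000}
{"dx":-0.007,"dy":0.037,"dz":0.005,"yaw":-0.000}
{"dx":-0.007,"dy":0.037,"dz":0.005,"yaw":-0.000}
{"dx":-0.007,"dy":0.037,"dz":0.005,"yaw":-0.000}
{"dx":-0.007,"dy":0.037,"dz":0.005,"yaw":-0.000}
{"dx":-0.007,"dy":0.037,"dz":0.005,"yaw":-0.000}
--
```

Request:
play_rows(
  targets=[
    {"dx":-0.002,"dy":0.03,"dz":0,"yaw":-0.027,"jaw":1},
    {"dx":-0.004,"dy":0.045,"dz":0,"yaw":-0.027,"jaw":1},
    {"dx":-0.006,"dy":0.045,"dz":0,"yaw":-0.027,"jaw":1},
    {"dx":-0.007,"dy":0.045,"dz":0,"yaw":-0.027,"jaw":1},
    {"dx":-0.008,"dy":0.045,"dz":0,"yaw":-0.027,"jaw":1},
  ],
)

```text
clock: 4.7
tool_pos: [0.5381, -0.1423, 0.1769]
eef_rot: [0.997, 0.081, 0.001, -0.002]
contact_force: [0.0, 0.1, -1.4]
opening: 0.249
```

Request:
play_rows(
  targets=[
    {"dx":-0.008,"dy":0.045,"dz":0,"yaw":-0.027,"jaw":1},
    {"dx":-0.008,"dy":0.045,"dz":0,"yaw":-0.027,"jaw":1},
    {"dx":-0.008,"dy":0.045,"dz":0,"yaw":0,"jaw":1},
    {"dx":-0.008,"dy":0.045,"dz":0,"yaw":0,"jaw":1},
    {"dx":-0.005,"dy":0.03,"dz":0.01,"yaw":0,"jaw":1},
  ],
)

```text
clock: 5.2
tool_pos: [0.5399, -0.3685, 0.1672]
eef_rot: [0.994, 0.107, 0.001, -0.0]
contact_force: [0.2, -0.5, -1.2]
opening: 0.247
```

```bash
python3 - <<'E'
from h import *
plan((.508,-.424,.10,11),(.508,-.424,.025,11),step=.04)
E
```

```text
t 5.2 pos [ 0.5399 -0.3685  0.1672] ang 12.2 open 0.247 F [ 0.2 -0.5 -1.2] tilt [0.0013 0.0002] q [ 0.59  0.81 -0.11  1.54  0.11  0.8  -0.92]
{"dx":-0.014,"dy":0.016,"dz":0.022,"yaw":0.007}
{"dx":-0.014,"dy":0.016,"dz":0.022,"yaw":0.007}
{"dx":-0.014,"dy":0.016,"dz":0.022,"yaw":0.007}
--
{"dx":0.000,"dy":0.000,"dz":0.038,"yaw":-0.000}
{"dx":0.000,"dy":0.000,"dz":0.038,"yaw":-0.000}
--
```

Request:
play_rows(
  targets=[
    {"dx":-0.014,"dy":0.02,"dz":0.022,"yaw":0.007,"jaw":1},
    {"dx":-0.014,"dy":0.016,"dz":0.022,"yaw":0.007,"jaw":1},
    {"dx":-0.008,"dy":0.006,"dz":0.022,"yaw":0,"jaw":1},
    {"dx":0,"dy":0,"dz":0.01,"yaw":0,"jaw":1},
    {"dx":0,"dy":0,"dz":0,"yaw":0,"jaw":1},
  ],
)

```text
clock: 5.7
tool_pos: [0.5084, -0.4273, 0.0869]
eef_rot: [0.996, 0.094, -0.001, 0.002]
contact_force: [0.0, 0.1, 0.2]
opening: 0.248
```

```bash
python3 - <<'E'
from h import *
plan((.508,-.424,.03,11),step=.04)
E
```

```text
t 5.7 pos [ 0.5084 -0.4273  0.0869] ang 10.8 open 0.248 F [0.  0.1 0.2] tilt [-0.0007 -0.0041] q [ 0.68  0.93 -0.1   1.55  0.14  0.67 -0.87]
{"dx":0.000,"dy":-0.002,"dz":0.028,"yaw":-0.002}
{"dx":0.000,"dy":-0.002,"dz":0.028,"yaw":-0.002}
--
```

Request:
play_rows(
  targets=[
    {"dx":0,"dy":-0.002,"dz":0.028,"yaw":0,"jaw":1},
    {"dx":0,"dy":-0.001,"dz":0.025,"yaw":0,"jaw":1},
    {"dx":0,"dy":0,"dz":0.005,"yaw":0,"jaw":1},
    {"dx":0,"dy":0,"dz":0,"yaw":0,"jaw":1},
    {"dx":0,"dy":0,"dz":0,"yaw":0,"jaw":0.6},
  ],
)

```text
clock: 6.2
tool_pos: [0.515, -0.4218, 0.0333]
eef_rot: [0.995, 0.097, 0.004, 0.004]
contact_force: [-0.2, 0.0, -0.1]
opening: 0.313
```

Request:
play_rows(
  targets=[
    {"dx":0,"dy":0,"dz":0,"yaw":0,"jaw":0.6},
    {"dx":0,"dy":0,"dz":-0.03,"yaw":0,"jaw":0.6},
    {"dx":0,"dy":0,"dz":-0.045,"yaw":0,"jaw":0.5},
    {"dx":0,"dy":0,"dz":-0.045,"yaw":0,"jaw":0.45},
    {"dx":0,"dy":-0.02,"dz":-0.02,"yaw":0,"jaw":0.45},
  ],
)

```text
clock: 6.7
tool_pos: [0.5107, -0.4037, 0.1808]
eef_rot: [0.995, 0.096, 0.005, 0.006]
contact_force: [0.2, -0.8, -0.0]
opening: 0.554
```

```bash
python3 - <<'E'
from h import *
s=snap('top','t2.png')
plan((.599,.067,.18,.6),step=.05)
E
```

```text
t 6.8 pos [ 0.5118 -0.3983  0.183 ] ang 11.3 open 0.546 F [-0.8  3.3  0.8] tilt [ 0.0128 -0.0063] q [ 0.65  0.78 -0.12  1.56  0.11  0.8  -0.88]
{"dx":0.018,"dy":-0.044,"dz":0.000,"yaw":0.019}
{"dx":0.017,"dy":-0.044,"dz":0.000,"yaw":0.019}
{"dx":0.016,"dy":-0.045,"dz":0.000,"yaw":0.019}
{"dx":0.015,"dy":-0.045,"dz":0.000,"yaw":0.019}
{"dx":0.014,"dy":-0.045,"dz":0.000,"yaw":0.019}
{"dx":0.013,"dy":-0.045,"dz":0.000,"yaw":0.019}
{"dx":0.013,"dy":-0.046,"dz":0.000,"yaw":0.019}
{"dx":0.012,"dy":-0.046,"dz":0.000,"yaw":0.019}
{"dx":0.011,"dy":-0.046,"dz":0.000,"yaw":0.019}
{"dx":0.010,"dy":-0.046,"dz":0.000,"yaw":0.019}
--
```

View pics/t2.png

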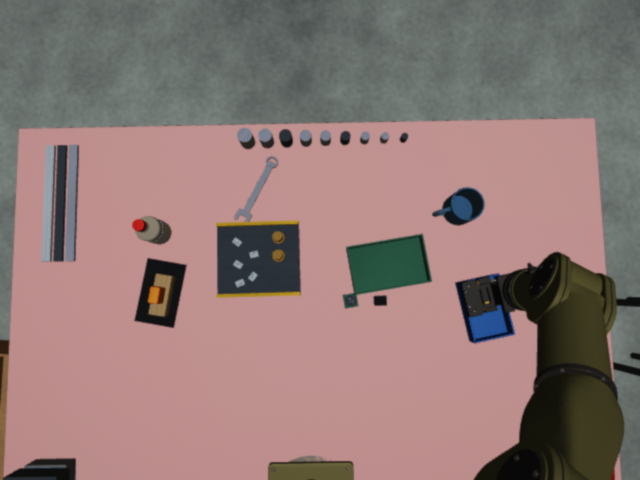

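The two remaining bushings are unmoved, at (278,238) and (278,256). Going to the middle one.

Request:
play_rows(
  targets=[
    {"dx":0.018,"dy":-0.044,"dz":0,"yaw":0.019,"jaw":0.45},
    {"dx":0.017,"dy":-0.044,"dz":0,"yaw":0.019,"jaw":0.45},
    {"dx":0.016,"dy":-0.045,"dz":0,"yaw":0.019,"jaw":0.45},
    {"dx":0.015,"dy":-0.045,"dz":0,"yaw":0.019,"jaw":0.45},
    {"dx":0.014,"dy":-0.045,"dz":0,"yaw":0.019,"jaw":0.45},
  ],
)

```text
clock: 7.25
tool_pos: [0.5589, -0.1696, 0.1887]
eef_rot: [0.999, 0.041, 0.013, 0.01]
contact_force: [0.9, -0.1, -0.6]
opening: 0.546
```

Request:
play_rows(
  targets=[
    {"dx":0.013,"dy":-0.045,"dz":0,"yaw":0.019,"jaw":0.45},
    {"dx":0.012,"dy":-0.045,"dz":0,"yaw":0.019,"jaw":0.45},
    {"dx":0.011,"dy":-0.045,"dz":0,"yaw":0.019,"jaw":0.45},
    {"dx":0.01,"dy":-0.04,"dz":0,"yaw":0.019,"jaw":0.45},
    {"dx":0.01,"dy":-0.025,"dz":0,"yaw":0.01,"jaw":0.45},
  ],
)

```text
clock: 7.75
tool_pos: [0.608, 0.0469, 0.1907]
eef_rot: [1.0, -0.001, 0.017, 0.007]
contact_force: [0.3, 0.1, -0.1]
opening: 0.55
```

```bash
python3 - <<'E'
from h import *
plan((.5995,.0657,.11,.6),step=.04)
E
```

```text
t 7.8 pos [0.608  0.0469 0.1907] ang -0.1 open 0.550 F [ 0.3  0.1 -0.1] tilt [ 0.0341 -0.0147] q [-0.19  0.71  0.04  1.7  -0.01  0.7  -1.72]
{"dx":-0.003,"dy":-0.006,"dz":0.027,"yaw":-0.004}
{"dx":-0.003,"dy":-0.006,"dz":0.027,"yaw":-0.004}
{"dx":-0.003,"dy":-0.006,"dz":0.027,"yaw":-0.004}
--
```

```bash
python3 - <<'E'
t=open('h.py').read()
i=t.index('def plan')
t=t[:i]+'''def plan(*wps,step=.04,ystep=6.):
    p,a,st,M=cur(); p=p.copy()
    print('t %.1f pos %s ang %.1f open %.3f F %s tilt %s q %s'%(st['clock'],p.round(4),a,st['opening'],st['contact_force'].round(1),M[:2,2].round(4),st['q'].round(2)))
    for w in wps:
        t=np.array(w[:3]); ta=w[3]; sp=w[4] if len(w)>4 else step
        n=max(1,int(np.ceil(max(np.linalg.norm(t-p)/sp,abs(ta-a)/ystep))))
        P0,A0=p.copy(),a
        for i in range(n):
            d=M.T@((t-P0)/n); y=-np.radians((ta-A0)/n)
            print('{"dx":%.3f,"dy":%.3f,"dz":%.3f,"yaw":%.3f}'%(*d,y))
            M=M@R.from_rotvec([0,0,y]).as_matrix()
        p,a=t,ta; print('--')
'''
open('h.py','w').write(t)
E
python3 - <<'E'
from h import *
plan((.5995,.0657,.11,.6),(.5995,.0657,.063,.6),step=.03)
E
```

```text
t 7.8 pos [0.608  0.0469 0.1907] ang -0.1 open 0.550 F [ 0.3  0.1 -0.1] tilt [ 0.0341 -0.0147] q [-0.19  0.71  0.04  1.7  -0.01  0.7  -1.72]
{"dx":-0.004,"dy":-0.007,"dz":0.027,"yaw":-0.004}
{"dx":-0.004,"dy":-0.007,"dz":0.027,"yaw":-0.004}
{"dx":-0.004,"dy":-0.007,"dz":0.027,"yaw":-0.004}
--
{"dx":-0.001,"dy":-0.000,"dz":0.023,"yaw":-0.000}
{"dx":-0.001,"dy":-0.000,"dz":0.023,"yaw":-0.000}
--
```

Request:
play_rows(
  targets=[
    {"dx":-0.006,"dy":-0.006,"dz":0.025,"yaw":0,"jaw":0.45},
    {"dx":-0.005,"dy":-0.006,"dz":0.025,"yaw":0,"jaw":0.45},
    {"dx":-0.002,"dy":-0.003,"dz":0.02,"yaw":0,"jaw":0.45},
    {"dx":0,"dy":0,"dz":0.005,"yaw":0,"jaw":0.45},
    {"dx":0,"dy":0,"dz":0,"yaw":0,"jaw":0.45},
  ],
)

```text
clock: 8.25
tool_pos: [0.6023, 0.0725, 0.1176]
eef_rot: [1.0, 0.006, 0.023, 0.003]
contact_force: [-0.6, -0.2, 0.1]
opening: 0.545
```

```bash
python3 - <<'E'
from h import *
plan((.5995,.0657,.063,.6),step=.03)
E
```

```text
t 8.2 pos [0.6023 0.0725 0.1176] ang 0.7 open 0.545 F [-0.6 -0.2  0.1] tilt [ 0.0462 -0.0067] q [-0.22  0.81  0.03  1.78 -0.02  0.51 -1.74]
{"dx":-0.003,"dy":0.003,"dz":0.027,"yaw":0.001}
{"dx":-0.003,"dy":0.003,"dz":0.027,"yaw":0.001}
--
```

Request:
play_rows(
  targets=[
    {"dx":-0.004,"dy":0.004,"dz":0.025,"yaw":0,"jaw":0.45},
    {"dx":-0.002,"dy":0.002,"dz":0.022,"yaw":0,"jaw":0.45},
    {"dx":0,"dy":0,"dz":0.005,"yaw":0,"jaw":0.45},
    {"dx":0,"dy":0,"dz":0,"yaw":0,"jaw":0.45},
    {"dx":0,"dy":0,"dz":0,"yaw":0,"jaw":0.45},
  ],
)

```text
clock: 8.75
tool_pos: [0.6048, 0.0645, 0.0711]
eef_rot: [1.0, 0.004, 0.029, 0.003]
contact_force: [-0.1, -0.1, 0.9]
opening: 0.549
```

```bash
python3 - <<'E'
from h import *
plan((.5995,.0657,.063,.6),step=.03)
E
```

```text
t 8.8 pos [0.6048 0.0645 0.0711] ang 0.5 open 0.549 F [-0.1 -0.1  0.9] tilt [ 0.0589 -0.0057] q [-0.21  0.88  0.03  1.8  -0.02  0.4  -1.74]
{"dx":-0.006,"dy":-0.001,"dz":0.008,"yaw":-0.001}
--
```

Request:
play_rows(
  targets=[
    {"dx":-0.004,"dy":-0.001,"dz":0.004,"yaw":0,"jaw":0.45},
    {"dx":-0.001,"dy":0,"dz":0.002,"yaw":0,"jaw":0.45},
    {"dx":0,"dy":0,"dz":0,"yaw":0,"jaw":1},
    {"dx":0,"dy":0,"dz":0,"yaw":0,"jaw":1},
    {"dx":0,"dy":0,"dz":0,"yaw":0,"jaw":1},
  ],
)

```text
clock: 9.25
tool_pos: [0.6019, 0.066, 0.0676]
eef_rot: [0.999, 0.004, 0.032, 0.002]
contact_force: [-0.0, 0.7, 0.6]
opening: 0.302
```

Request:
play_rows(
  targets=[
    {"dx":0,"dy":0,"dz":0,"yaw":0,"jaw":1},
    {"dx":0,"dy":0,"dz":-0.02,"yaw":0,"jaw":1},
    {"dx":0,"dy":0,"dz":-0.04,"yaw":0,"jaw":1},
    {"dx":0,"dy":0,"dz":-0.03,"yaw":0,"jaw":1},
    {"dx":0,"dy":0,"dz":-0.02,"yaw":0,"jaw":1},
  ],
)

```text
clock: 9.75
tool_pos: [0.5919, 0.0663, 0.1769]
eef_rot: [1.0, 0.005, 0.027, 0.003]
contact_force: [0.3, -0.1, -1.1]
opening: 0.247
```

```bash
python3 - <<'E'
from h import *
plan((.468,-.432,.15,11),step=.045)
E
```

```text
t 9.8 pos [0.5919 0.0663 0.1769] ang 0.5 open 0.247 F [ 0.3 -0.1 -1.1] tilt [ 0.0547 -0.0061] q [-0.22  0.71  0.04  1.78 -0.02  0.6  -1.74]
{"dx":-0.011,"dy":0.041,"dz":0.002,"yaw":-0.015}
{"dx":-0.011,"dy":0.041,"dz":0.002,"yaw":-0.015}
{"dx":-0.012,"dy":0.041,"dz":0.002,"yaw":-0.015}
{"dx":-0.013,"dy":0.041,"dz":0.002,"yaw":-0.015}
{"dx":-0.013,"dy":0.041,"dz":0.002,"yaw":-0.015}
{"dx":-0.014,"dy":0.040,"dz":0.002,"yaw":-0.015}
{"dx":-0.015,"dy":0.040,"dz":0.002,"yaw":-0.015}
{"dx":-0.015,"dy":0.040,"dz":0.002,"yaw":-0.015}
{"dx":-0.016,"dy":0.040,"dz":0.002,"yaw":-0.015}
{"dx":-0.016,"dy":0.040,"dz":0.002,"yaw":-0.015}
{"dx":-0.017,"dy":0.039,"dz":0.002,"yaw":-0.015}
{"dx":-0.018,"dy":0.039,"dz":0.002,"yaw":-0.015}
--
```

Request:
play_rows(
  targets=[
    {"dx":-0.008,"dy":0.03,"dz":0,"yaw":-0.015,"jaw":1},
    {"dx":-0.011,"dy":0.042,"dz":0.002,"yaw":-0.015,"jaw":1},
    {"dx":-0.012,"dy":0.042,"dz":0.002,"yaw":-0.015,"jaw":1},
    {"dx":-0.013,"dy":0.042,"dz":0.002,"yaw":-0.015,"jaw":1},
    {"dx":-0.013,"dy":0.042,"dz":0.002,"yaw":-0.015,"jaw":1},
  ],
)

```text
clock: 10.25
tool_pos: [0.5491, -0.1294, 0.1706]
eef_rot: [0.998, 0.052, 0.034, 0.001]
contact_force: [0.4, 0.2, 0.1]
opening: 0.249
```

Request:
play_rows(
  targets=[
    {"dx":-0.014,"dy":0.042,"dz":0.002,"yaw":-0.015,"jaw":1},
    {"dx":-0.015,"dy":0.042,"dz":0.002,"yaw":-0.015,"jaw":1},
    {"dx":-0.015,"dy":0.042,"dz":0.002,"yaw":-0.015,"jaw":1},
    {"dx":-0.015,"dy":0.042,"dz":0.002,"yaw":-0.015,"jaw":1},
    {"dx":-0.015,"dy":0.04,"dz":0.002,"yaw":-0.015,"jaw":1},
  ],
)

```text
clock: 10.75
tool_pos: [0.5009, -0.3545, 0.1564]
eef_rot: [0.995, 0.091, 0.033, 0.002]
contact_force: [1.0, -0.3, -0.1]
opening: 0.249
```

```bash
python3 - <<'E'
from h import *
plan((.468,-.432,.10,11),(.468,-.432,.03,11),step=.045)
E
```

```text
t 10.8 pos [ 0.5009 -0.3545  0.1564] ang 10.5 open 0.249 F [ 1.  -0.3 -0.1] tilt [0.0663 0.0018] q [ 0.66  0.76 -0.17  1.73  0.14  0.61 -0.96]
{"dx":-0.017,"dy":0.023,"dz":0.018,"yaw":-0.003}
{"dx":-0.017,"dy":0.023,"dz":0.018,"yaw":-0.003}
{"dx":-0.017,"dy":0.023,"dz":0.018,"yaw":-0.003}
--
{"dx":-0.002,"dy":-0.000,"dz":0.035,"yaw":-0.000}
{"dx":-0.002,"dy":-0.000,"dz":0.035,"yaw":-0.000}
--
```

Request:
play_rows(
  targets=[
    {"dx":-0.014,"dy":0.023,"dz":0.018,"yaw":0,"jaw":1},
    {"dx":-0.014,"dy":0.02,"dz":0.018,"yaw":0,"jaw":1},
    {"dx":-0.009,"dy":0.01,"dz":0.018,"yaw":0,"jaw":1},
    {"dx":-0.002,"dy":0,"dz":0.008,"yaw":0,"jaw":1},
    {"dx":0,"dy":0,"dz":0,"yaw":0,"jaw":1},
  ],
)

```text
clock: 11.25
tool_pos: [0.4694, -0.427, 0.0898]
eef_rot: [0.996, 0.084, 0.032, 0.005]
contact_force: [0.0, 0.2, -1.0]
opening: 0.249
```

```bash
python3 - <<'E'
from h import *
plan((.468,-.432,.03,11),step=.03)
E
```

```text
t 11.2 pos [ 0.4694 -0.427   0.0898] ang 9.7 open 0.249 F [ 0.   0.2 -1. ] tilt [ 0.0645 -0.0055] q [ 0.77  0.88 -0.16  1.7   0.17  0.52 -0.88]
{"dx":-0.002,"dy":0.001,"dz":0.020,"yaw":-0.008}
{"dx":-0.002,"dy":0.001,"dz":0.020,"yaw":-0.008}
{"dx":-0.002,"dy":0.001,"dz":0.020,"yaw":-0.008}
--
```

Request:
play_rows(
  targets=[
    {"dx":-0.002,"dy":0.002,"dz":0.02,"yaw":-0.01,"jaw":1},
    {"dx":-0.002,"dy":0.001,"dz":0.022,"yaw":0,"jaw":1},
    {"dx":-0.002,"dy":0.001,"dz":0.016,"yaw":0,"jaw":1},
    {"dx":0,"dy":0,"dz":0,"yaw":0,"jaw":1},
    {"dx":0,"dy":0,"dz":0,"yaw":0,"jaw":0.6},
  ],
)

```text
clock: 11.75
tool_pos: [0.4742, -0.428, 0.0339]
eef_rot: [0.995, 0.093, 0.035, 0.006]
contact_force: [0.1, -0.5, 0.3]
opening: 0.314
```

Request:
play_rows(
  targets=[
    {"dx":0,"dy":0,"dz":0,"yaw":0,"jaw":0.6},
    {"dx":0,"dy":0,"dz":-0.03,"yaw":0,"jaw":0.6},
    {"dx":0,"dy":0,"dz":-0.045,"yaw":0,"jaw":0.5},
    {"dx":0,"dy":0,"dz":-0.045,"yaw":0,"jaw":0.45},
    {"dx":0.01,"dy":-0.02,"dz":-0.02,"yaw":0,"jaw":0.45},
  ],
)

```text
clock: 12.25
tool_pos: [0.4699, -0.4073, 0.1801]
eef_rot: [0.995, 0.092, 0.035, 0.007]
contact_force: [0.7, -0.5, -0.2]
opening: 0.551
```

```bash
python3 - <<'E'
from h import *
s=snap('top','t3.png')
plan((.6436,.067,.18,.6),step=.05)
E
```

```text
t 12.3 pos [ 0.4738 -0.4007  0.1825] ang 11.0 open 0.551 F [1.3 4.1 1.7] tilt [ 0.0756 -0.0033] q [ 0.76  0.73 -0.2   1.7   0.15  0.67 -0.87]
{"dx":0.025,"dy":-0.043,"dz":0.001,"yaw":0.018}
{"dx":0.025,"dy":-0.043,"dz":0.001,"yaw":0.018}
{"dx":0.024,"dy":-0.044,"dz":0.001,"yaw":0.018}
{"dx":0.023,"dy":-0.044,"dz":0.001,"yaw":0.018}
{"dx":0.022,"dy":-0.044,"dz":0.001,"yaw":0.018}
{"dx":0.022,"dy":-0.045,"dz":0.001,"yaw":0.018}
{"dx":0.021,"dy":-0.045,"dz":0.001,"yaw":0.018}
{"dx":0.020,"dy":-0.046,"dz":0.001,"yaw":0.018}
{"dx":0.019,"dy":-0.046,"dz":0.001,"yaw":0.018}
{"dx":0.018,"dy":-0.046,"dz":0.001,"yaw":0.018}
--
```

View pics/t3.png

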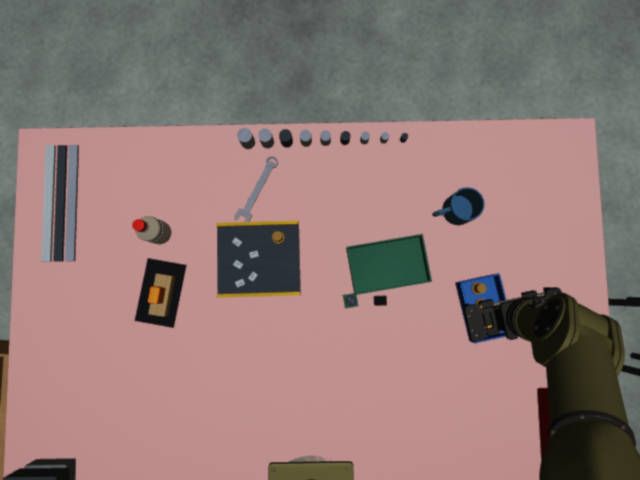

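First bushing stands in the bin at (479,288). The last one is still at (278,238).

Request:
play_rows(
  targets=[
    {"dx":0.025,"dy":-0.043,"dz":0.001,"yaw":0.018,"jaw":0.45},
    {"dx":0.025,"dy":-0.043,"dz":0.001,"yaw":0.018,"jaw":0.45},
    {"dx":0.024,"dy":-0.044,"dz":0.001,"yaw":0.018,"jaw":0.45},
    {"dx":0.023,"dy":-0.044,"dz":0.001,"yaw":0.018,"jaw":0.45},
    {"dx":0.022,"dy":-0.044,"dz":0.001,"yaw":0.018,"jaw":0.45},
  ],
)

```text
clock: 12.8
tool_pos: [0.5598, -0.1752, 0.1887]
eef_rot: [0.998, 0.041, 0.043, 0.01]
contact_force: [1.1, -0.6, -0.6]
opening: 0.55
```

Request:
play_rows(
  targets=[
    {"dx":0.021,"dy":-0.045,"dz":0.001,"yaw":0.018,"jaw":0.45},
    {"dx":0.02,"dy":-0.045,"dz":0.001,"yaw":0.018,"jaw":0.45},
    {"dx":0.019,"dy":-0.045,"dz":0.005,"yaw":0.018,"jaw":0.45},
    {"dx":0.015,"dy":-0.04,"dz":0.01,"yaw":0.018,"jaw":0.45},
    {"dx":0.01,"dy":-0.025,"dz":0.01,"yaw":0.01,"jaw":0.45},
  ],
)

```text
clock: 13.3
tool_pos: [0.6403, 0.0398, 0.1704]
eef_rot: [0.999, 0.003, 0.049, 0.005]
contact_force: [0.5, -0.3, -1.1]
opening: 0.549
```

```bash
python3 - <<'E'
from h import *
plan((.645,.0657,.11,.6),(.645,.0657,.064,.6),step=.03)
E
```

```text
t 13.3 pos [0.6403 0.0398 0.1704] ang 0.4 open 0.549 F [ 0.5 -0.3 -1.1] tilt [ 0.0985 -0.0103] q [-0.16  0.75  0.02  1.69  0.02  0.61 -1.72]
{"dx":-0.000,"dy":-0.009,"dz":0.020,"yaw":-0.001}
{"dx":-0.000,"dy":-0.009,"dz":0.020,"yaw":-0.001}
{"dx":-0.000,"dy":-0.009,"dz":0.020,"yaw":-0.001}
--
{"dx":-0.002,"dy":-0.000,"dz":0.023,"yaw":-0.000}
{"dx":-0.002,"dy":-0.000,"dz":0.023,"yaw":-0.000}
--
```

Request:
play_rows(
  targets=[
    {"dx":0,"dy":-0.009,"dz":0.02,"yaw":0,"jaw":0.45},
    {"dx":-0.001,"dy":-0.008,"dz":0.02,"yaw":0,"jaw":0.45},
    {"dx":-0.002,"dy":-0.003,"dz":0.02,"yaw":0,"jaw":0.45},
    {"dx":-0.001,"dy":0,"dz":0.01,"yaw":0,"jaw":0.45},
    {"dx":0,"dy":0,"dz":0,"yaw":0,"jaw":0.45},
  ],
)

```text
clock: 13.8
tool_pos: [0.6458, 0.0727, 0.1002]
eef_rot: [0.999, 0.01, 0.053, 0.001]
contact_force: [0.3, -0.2, -0.4]
opening: 0.549
```

```bash
python3 - <<'E'
from h import *
plan((.6455,.0657,.064,.6),step=.025)
E
```

```text
t 13.8 pos [0.6458 0.0727 0.1002] ang 1.2 open 0.549 F [ 0.3 -0.2 -0.4] tilt [ 0.1051 -0.0012] q [-0.2   0.86  0.02  1.71  0.02  0.47 -1.76]
{"dx":-0.002,"dy":0.003,"dz":0.018,"yaw":0.005}
{"dx":-0.002,"dy":0.003,"dz":0.018,"yaw":0.005}
--
```

Request:
play_rows(
  targets=[
    {"dx":-0.003,"dy":0.004,"dz":0.018,"yaw":0,"jaw":0.45},
    {"dx":-0.002,"dy":0.001,"dz":0.014,"yaw":0,"jaw":0.45},
    {"dx":-0.001,"dy":0,"dz":0.003,"yaw":0,"jaw":0.45},
    {"dx":0,"dy":0,"dz":0,"yaw":0,"jaw":0.45},
    {"dx":0,"dy":0,"dz":0,"yaw":0,"jaw":0.45},
  ],
)

```text
clock: 14.3
tool_pos: [0.6467, 0.066, 0.068]
eef_rot: [0.998, 0.009, 0.056, 0.001]
contact_force: [-0.2, 0.9, 0.0]
opening: 0.547
```

```bash
python3 - <<'E'
from h import *
plan((.6455,.0657,.064,.6),step=.025)
E
```

```text
t 14.3 pos [0.6467 0.066  0.068 ] ang 1.0 open 0.547 F [-0.2  0.9  0. ] tilt [ 0.1122 -0.0008] q [-0.19  0.91  0.02  1.73  0.02  0.4  -1.75]
{"dx":-0.002,"dy":0.000,"dz":0.004,"yaw":0.007}
--
```

Request:
play_rows(
  targets=[
    {"dx":-0.002,"dy":0,"dz":0.003,"yaw":0,"jaw":0.45},
    {"dx":0,"dy":0,"dz":0,"yaw":0,"jaw":1},
    {"dx":0,"dy":0,"dz":0,"yaw":0,"jaw":1},
    {"dx":0,"dy":0,"dz":0,"yaw":0,"jaw":1},
    {"dx":0,"dy":0,"dz":0,"yaw":0,"jaw":1},
  ],
)

```text
clock: 14.8
tool_pos: [0.6463, 0.0664, 0.0666]
eef_rot: [0.998, 0.009, 0.058, 0.001]
contact_force: [-0.2, -0.3, -1.0]
opening: 0.245
```

```bash
python3 - <<'E'
from h import *
plan((.6455,.0657,.15,.6),step=.025)
E
```

```text
t 14.8 pos [0.6463 0.0664 0.0666] ang 1.0 open 0.245 F [-0.2 -0.3 -1. ] tilt [0.1156 0.    ] q [-0.19  0.91  0.02  1.73  0.02  0.39 -1.76]
{"dx":0.002,"dy":0.000,"dz":-0.021,"yaw":0.002}
{"dx":0.002,"dy":0.000,"dz":-0.021,"yaw":0.002}
{"dx":0.002,"dy":0.000,"dz":-0.021,"yaw":0.002}
{"dx":0.002,"dy":0.000,"dz":-0.021,"yaw":0.002}
--
```

Request:
play_rows(
  targets=[
    {"dx":0.001,"dy":0,"dz":-0.02,"yaw":0,"jaw":1},
    {"dx":0.003,"dy":0,"dz":-0.03,"yaw":0,"jaw":1},
    {"dx":0.003,"dy":0,"dz":-0.03,"yaw":0,"jaw":1},
    {"dx":0.003,"dy":0,"dz":-0.03,"yaw":0,"jaw":1},
    {"dx":0.001,"dy":0,"dz":-0.01,"yaw":0,"jaw":1},
  ],
)

```text
clock: 15.3
tool_pos: [0.6409, 0.0665, 0.1878]
eef_rot: [0.998, 0.009, 0.054, 0.001]
contact_force: [1.3, -0.2, -0.7]
opening: 0.249
```

```bash
python3 - <<'E'
from h import *
plan((.44,-.42,.16,191),ystep=8)
E
```

```text
t 15.3 pos [0.6409 0.0665 0.1878] ang 1.1 open 0.249 F [ 1.3 -0.2 -0.7] tilt [ 0.1078 -0.0011] q [-0.2   0.73  0.02  1.67  0.01  0.63 -1.75]
{"dx":-0.009,"dy":0.020,"dz":0.000,"yaw":-0.138}
{"dx":-0.012,"dy":0.019,"dz":0.000,"yaw":-0.138}
{"dx":-0.014,"dy":0.017,"dz":0.000,"yaw":-0.138}
{"dx":-0.016,"dy":0.015,"dz":0.000,"yaw":-0.138}
{"dx":-0.018,"dy":0.012,"dz":0.000,"yaw":-0.138}
{"dx":-0.020,"dy":0.010,"dz":0.000,"yaw":-0.138}
{"dx":-0.021,"dy":0.007,"dz":0.000,"yaw":-0.138}
{"dx":-0.022,"dy":0.004,"dz":0.000,"yaw":-0.138}
{"dx":-0.022,"dy":0.001,"dz":0.000,"yaw":-0.138}
{"dx":-0.022,"dy":-0.002,"dz":0.000,"yaw":-0.138}
{"dx":-0.021,"dy":-0.005,"dz":0.000,"yaw":-0.138}
{"dx":-0.021,"dy":-0.008,"dz":0.000,"yaw":-0.138}
{"dx":-0.019,"dy":-0.011,"dz":0.000,"yaw":-0.138}
{"dx":-0.018,"dy":-0.013,"dz":0.000,"yaw":-0.138}
{"dx":-0.016,"dy":-0.015,"dz":0.000,"yaw":-0.138}
{"dx":-0.013,"dy":-0.017,"dz":0.000,"yaw":-0.138}
{"dx":-0.011,"dy":-0.019,"dz":0.000,"yaw":-0.138}
{"dx":-0.008,"dy":-0.020,"dz":0.000,"yaw":-0.138}
{"dx":-0.005,"dy":-0.021,"dz":0.000,"yaw":-0.138}
{"dx":-0.002,"dy":-0.022,"dz":0.000,"yaw":-0.138}
{"dx":0.001,"dy":-0.022,"dz":0.000,"yaw":-0.138}
{"dx":0.004,"dy":-0.022,"dz":0.000,"yaw":-0.138}
{"dx":0.007,"dy":-0.021,"dz":0.000,"yaw":-0.138}
{"dx":0.010,"dy":-0.020,"dz":0.000,"yaw":-0.138}
--
```

Request:
play_rows(
  targets=[
    {"dx":-0.009,"dy":0.02,"dz":0,"yaw":-0.14,"jaw":1},
    {"dx":-0.012,"dy":0.019,"dz":0,"yaw":-0.14,"jaw":1},
    {"dx":-0.014,"dy":0.017,"dz":0,"yaw":-0.14,"jaw":1},
    {"dx":-0.016,"dy":0.015,"dz":0,"yaw":-0.14,"jaw":1},
    {"dx":-0.018,"dy":0.012,"dz":0,"yaw":-0.14,"jaw":1},
  ],
)

```text
clock: 15.8
tool_pos: [0.5992, -0.0325, 0.1819]
eef_rot: [0.928, 0.367, 0.051, 0.019]
contact_force: [0.3, -0.1, -1.3]
opening: 0.247
```

```bash
python3 - <<'E'
from h import *
plan((.44,-.42,.16,191),ystep=8)
E
```

```text
t 15.8 pos [ 0.5992 -0.0325  0.1819] ang 43.4 open 0.247 F [ 0.3 -0.1 -1.3] tilt [0.1094 0.003 ] q [ 0.11  0.69 -0.22  1.81  0.27  0.56 -1.09]
{"dx":-0.020,"dy":0.009,"dz":0.000,"yaw":-0.136}
{"dx":-0.021,"dy":0.006,"dz":0.000,"yaw":-0.136}
{"dx":-0.022,"dy":0.003,"dz":0.000,"yaw":-0.136}
{"dx":-0.022,"dy":0.000,"dz":0.000,"yaw":-0.136}
{"dx":-0.022,"dy":-0.003,"dz":0.000,"yaw":-0.136}
{"dx":-0.021,"dy":-0.006,"dz":0.000,"yaw":-0.136}
{"dx":-0.020,"dy":-0.008,"dz":0.000,"yaw":-0.136}
{"dx":-0.019,"dy":-0.011,"dz":0.000,"yaw":-0.136}
{"dx":-0.017,"dy":-0.014,"dz":0.000,"yaw":-0.136}
{"dx":-0.015,"dy":-0.016,"dz":0.000,"yaw":-0.136}
{"dx":-0.013,"dy":-0.018,"dz":0.000,"yaw":-0.136}
{"dx":-0.011,"dy":-0.019,"dz":0.000,"yaw":-0.136}
{"dx":-0.008,"dy":-0.021,"dz":0.000,"yaw":-0.136}
{"dx":-0.005,"dy":-0.021,"dz":0.000,"yaw":-0.136}
{"dx":-0.002,"dy":-0.022,"dz":0.000,"yaw":-0.136}
{"dx":0.001,"dy":-0.022,"dz":0.000,"yaw":-0.136}
{"dx":0.004,"dy":-0.022,"dz":0.000,"yaw":-0.136}
{"dx":0.007,"dy":-0.021,"dz":0.000,"yaw":-0.136}
{"dx":0.010,"dy":-0.020,"dz":0.000,"yaw":-0.136}
--
```

Request:
play_rows(
  targets=[
    {"dx":-0.02,"dy":0.009,"dz":0,"yaw":-0.136,"jaw":1},
    {"dx":-0.021,"dy":0.006,"dz":0,"yaw":-0.136,"jaw":1},
    {"dx":-0.022,"dy":0.003,"dz":0,"yaw":-0.136,"jaw":1},
    {"dx":-0.022,"dy":0,"dz":0,"yaw":-0.136,"jaw":1},
    {"dx":-0.022,"dy":-0.003,"dz":0,"yaw":-0.136,"jaw":1},
  ],
)

```text
clock: 16.3
tool_pos: [0.5523, -0.138, 0.172]
eef_rot: [0.743, 0.667, 0.04, 0.032]
contact_force: [0.1, -0.8, -1.1]
opening: 0.247
```

Request:
play_rows(
  targets=[
    {"dx":-0.021,"dy":-0.006,"dz":0,"yaw":-0.136,"jaw":1},
    {"dx":-0.02,"dy":-0.008,"dz":0,"yaw":-0.136,"jaw":1},
    {"dx":-0.019,"dy":-0.011,"dz":0,"yaw":-0.136,"jaw":1},
    {"dx":-0.017,"dy":-0.014,"dz":0,"yaw":-0.136,"jaw":1},
    {"dx":-0.015,"dy":-0.016,"dz":0,"yaw":-0.136,"jaw":1},
  ],
)

```text
clock: 16.8
tool_pos: [0.5088, -0.2439, 0.1626]
eef_rot: [0.465, 0.884, 0.026, 0.04]
contact_force: [0.7, -0.3, -0.5]
opening: 0.248
```

```bash
python3 - <<'E'
from h import *
plan((.435,-.44,.14,191),ystep=8)
E
```

```text
t 16.8 pos [ 0.5088 -0.2439  0.1626] ang 124.4 open 0.248 F [ 0.7 -0.3 -0.5] tilt [0.0946 0.0093] q [ 0.79  0.76 -0.67  1.89  0.73  0.65  0.29]
{"dx":-0.013,"dy":-0.019,"dz":0.002,"yaw":-0.129}
{"dx":-0.011,"dy":-0.021,"dz":0.002,"yaw":-0.129}
{"dx":-0.008,"dy":-0.022,"dz":0.002,"yaw":-0.129}
{"dx":-0.005,"dy":-0.023,"dz":0.002,"yaw":-0.129}
{"dx":-0.002,"dy":-0.023,"dz":0.002,"yaw":-0.129}
{"dx":0.001,"dy":-0.023,"dz":0.002,"yaw":-0.129}
{"dx":0.004,"dy":-0.023,"dz":0.002,"yaw":-0.129}
{"dx":0.007,"dy":-0.022,"dz":0.002,"yaw":-0.129}
{"dx":0.010,"dy":-0.021,"dz":0.002,"yaw":-0.129}
--
```

Request:
play_rows(
  targets=[
    {"dx":-0.005,"dy":-0.01,"dz":0,"yaw":0,"jaw":1},
    {"dx":0,"dy":0,"dz":0,"yaw":0,"jaw":1},
    {"dx":0,"dy":0,"dz":0,"yaw":0,"jaw":1},
    {"dx":0,"dy":0,"dz":0,"yaw":0,"jaw":1},
    {"dx":0,"dy":0,"dz":0,"yaw":0,"jaw":1},
  ],
)

```text
clock: 17.3
tool_pos: [0.5014, -0.2539, 0.1595]
eef_rot: [0.47, 0.882, 0.027, 0.037]
contact_force: [0.2, 0.2, -1.5]
opening: 0.243
```

```bash
python3 - <<'E'
from h import *
plan((.435,-.44,.14,191),ystep=8)
E
```

```text
t 17.3 pos [ 0.5014 -0.2539  0.1595] ang 123.8 open 0.243 F [ 0.2  0.2 -1.5] tilt [0.0912 0.0126] q [ 0.81  0.77 -0.67  1.89  0.73  0.64  0.3 ]
{"dx":-0.013,"dy":-0.018,"dz":0.001,"yaw":-0.130}
{"dx":-0.011,"dy":-0.019,"dz":0.001,"yaw":-0.130}
{"dx":-0.008,"dy":-0.021,"dz":0.001,"yaw":-0.130}
{"dx":-0.005,"dy":-0.021,"dz":0.001,"yaw":-0.130}
{"dx":-0.002,"dy":-0.022,"dz":0.001,"yaw":-0.130}
{"dx":0.000,"dy":-0.022,"dz":0.001,"yaw":-0.130}
{"dx":0.003,"dy":-0.022,"dz":0.001,"yaw":-0.130}
{"dx":0.006,"dy":-0.021,"dz":0.001,"yaw":-0.130}
{"dx":0.009,"dy":-0.020,"dz":0.001,"yaw":-0.130}
--
```

Request:
play_rows(
  targets=[
    {"dx":0,"dy":0,"dz":0,"yaw":0,"jaw":1},
    {"dx":0,"dy":0,"dz":0,"yaw":0,"jaw":1},
    {"dx":0,"dy":0,"dz":0,"yaw":0,"jaw":1},
    {"dx":0,"dy":0,"dz":0,"yaw":0,"jaw":1},
    {"dx":0,"dy":0,"dz":0,"yaw":0,"jaw":1},
  ],
)

```text
clock: 17.8
tool_pos: [0.503, -0.2511, 0.1603]
eef_rot: [0.468, 0.882, 0.028, 0.038]
contact_force: [-0.4, -0.1, -0.5]
opening: 0.247
```

```bash
python3 - <<'E'
from h import *
plan((.426,-.44,.14,191),ystep=8)
E
```

```text
t 17.8 pos [ 0.503  -0.2511  0.1603] ang 124.0 open 0.247 F [-0.4 -0.1 -0.5] tilt [0.0929 0.0132] q [ 0.81  0.77 -0.68  1.89  0.73  0.64  0.3 ]
{"dx":-0.013,"dy":-0.019,"dz":0.001,"yaw":-0.130}
{"dx":-0.010,"dy":-0.020,"dz":0.001,"yaw":-0.130}
{"dx":-0.007,"dy":-0.022,"dz":0.001,"yaw":-0.130}
{"dx":-0.004,"dy":-0.022,"dz":0.001,"yaw":-0.130}
{"dx":-0.001,"dy":-0.023,"dz":0.001,"yaw":-0.130}
{"dx":0.002,"dy":-0.023,"dz":0.001,"yaw":-0.130}
{"dx":0.004,"dy":-0.022,"dz":0.001,"yaw":-0.130}
{"dx":0.007,"dy":-0.022,"dz":0.001,"yaw":-0.130}
{"dx":0.010,"dy":-0.020,"dz":0.001,"yaw":-0.130}
--
```

Request:
play_rows(
  targets=[
    {"dx":-0.013,"dy":-0.019,"dz":0.001,"yaw":-0.13,"jaw":1},
    {"dx":-0.01,"dy":-0.02,"dz":0.001,"yaw":-0.13,"jaw":1},
    {"dx":-0.007,"dy":-0.022,"dz":0.001,"yaw":-0.13,"jaw":1},
    {"dx":-0.004,"dy":-0.022,"dz":0.001,"yaw":-0.13,"jaw":1},
    {"dx":-0.001,"dy":-0.023,"dz":0.001,"yaw":-0.13,"jaw":1},
  ],
)

```text
clock: 18.3
tool_pos: [0.4629, -0.3557, 0.1509]
eef_rot: [0.145, 0.988, 0.014, 0.047]
contact_force: [0.4, -1.1, -1.1]
opening: 0.243
```

```bash
python3 - <<'E'
from h import *
plan((.426,-.44,.12,191),ystep=8)
E
```

```text
t 18.3 pos [ 0.4629 -0.3557  0.1509] ang 163.1 open 0.243 F [ 0.4 -1.1 -1.1] tilt [0.0965 0.0144] q [ 1.1   0.87 -0.88  1.82  0.87  0.79  1.08]
{"dx":0.003,"dy":-0.023,"dz":0.007,"yaw":-0.122}
{"dx":0.006,"dy":-0.023,"dz":0.007,"yaw":-0.122}
{"dx":0.009,"dy":-0.022,"dz":0.007,"yaw":-0.122}
{"dx":0.011,"dy":-0.020,"dz":0.007,"yaw":-0.122}
--
```

Request:
play_rows(
  targets=[
    {"dx":0.003,"dy":-0.023,"dz":0.007,"yaw":-0.122,"jaw":1},
    {"dx":0.006,"dy":-0.023,"dz":0.007,"yaw":-0.122,"jaw":1},
    {"dx":0.009,"dy":-0.02,"dz":0.007,"yaw":-0.12,"jaw":1},
    {"dx":0.006,"dy":-0.01,"dz":0.007,"yaw":-0.06,"jaw":1},
    {"dx":0,"dy":0,"dz":0,"yaw":0,"jaw":1},
  ],
)

```text
clock: 18.8
tool_pos: [0.4265, -0.4369, 0.1159]
eef_rot: [-0.07, 0.996, 0.003, 0.047]
contact_force: [0.1, 0.4, -0.2]
opening: 0.247
```

```bash
python3 - <<'E'
from h import *
plan((.428,-.44,.035,191),step=.03)
E
```

```text
t 18.8 pos [ 0.4265 -0.4369  0.1159] ang -171.9 open 0.247 F [ 0.1  0.4 -0.2] tilt [0.0942 0.0118] q [ 1.26  0.99 -0.96  1.75  0.98  0.87  1.61]
{"dx":0.000,"dy":-0.000,"dz":0.001,"yaw":-0.104}
{"dx":0.000,"dy":-0.000,"dz":0.001,"yaw":-0.104}
{"dx":0.000,"dy":-0.000,"dz":0.001,"yaw":-0.104}
{"dx":0.000,"dy":-0.000,"dz":0.001,"yaw":-0.104}
{"dx":0.000,"dy":-0.000,"dz":0.001,"yaw":-0.104}
{"dx":0.000,"dy":0.000,"dz":0.001,"yaw":-0.104}
{"dx":0.000,"dy":0.000,"dz":0.001,"yaw":-0.104}
{"dx":0.000,"dy":0.000,"dz":0.001,"yaw":-0.104}
{"dx":0.000,"dy":0.000,"dz":0.001,"yaw":-0.104}
{"dx":0.000,"dy":0.000,"dz":0.001,"yaw":-0.104}
{"dx":0.000,"dy":0.000,"dz":0.001,"yaw":-0.104}
{"dx":0.000,"dy":0.000,"dz":0.001,"yaw":-0.104}
{"dx":0.000,"dy":0.000,"dz":0.001,"yaw":-0.104}
{"dx":0.000,"dy":0.000,"dz":0.001,"yaw":-0.104}
{"dx":0.000,"dy":0.000,"dz":0.001,"yaw":-0.104}
{"dx":0.000,"dy":0.000,"dz":0.001,"yaw":-0.104}
{"dx":0.000,"dy":0.000,"dz":0.001,"yaw":-0.104}
{"dx":0.000,"dy":0.000,"dz":0.001,"yaw":-0.104}
{"dx":0.000,"dy":0.000,"dz":0.001,"yaw":-0.104}
{"dx":0.000,"dy":0.000,"dz":0.001,"yaw
[... 1336 characters left out ...]
:-0.104}
{"dx":-0.000,"dy":-0.000,"dz":0.001,"yaw":-0.104}
{"dx":-0.000,"dy":-0.000,"dz":0.001,"yaw":-0.104}
{"dx":-0.000,"dy":-0.000,"dz":0.001,"yaw":-0.104}
{"dx":0.000,"dy":-0.000,"dz":0.001,"yaw":-0.104}
{"dx":0.000,"dy":-0.000,"dz":0.001,"yaw":-0.104}
{"dx":0.000,"dy":-0.000,"dz":0.001,"yaw":-0.104}
{"dx":0.000,"dy":-0.000,"dz":0.001,"yaw":-0.104}
{"dx":0.000,"dy":-0.000,"dz":0.001,"yaw":-0.104}
{"dx":0.000,"dy":-0.000,"dz":0.001,"yaw":-0.104}
{"dx":0.000,"dy":-0.000,"dz":0.001,"yaw":-0.104}
{"dx":0.000,"dy":-0.000,"dz":0.001,"yaw":-0.104}
{"dx":0.000,"dy":-0.000,"dz":0.001,"yaw":-0.104}
{"dx":0.000,"dy":-0.000,"dz":0.001,"yaw":-0.104}
{"dx":0.000,"dy":-0.000,"dz":0.001,"yaw":-0.104}
--
```

```bash
sed -i 's/        P0,A0=p.copy(),a/        P0,A0=p.copy(),a/; s/t=np.array(w\[:3\]); ta=w\[3\];/t=np.array(w[:3]); ta=a+(w[3]-a+180)%360-180 if abs(w[3]-a)>200 else w[3];/' h.py
```

Request:
play_rows(
  targets=[
    {"dx":0.002,"dy":0,"dz":0.02,"yaw":-0.03,"jaw":1},
    {"dx":0.002,"dy":0,"dz":0.025,"yaw":-0.02,"jaw":1},
    {"dx":0.002,"dy":0,"dz":0.022,"yaw":0,"jaw":1},
    {"dx":0.001,"dy":0,"dz":0.008,"yaw":0,"jaw":1},
    {"dx":0,"dy":0,"dz":0,"yaw":0,"jaw":1},
  ],
)

```text
clock: 19.3
tool_pos: [0.4299, -0.4354, 0.0412]
eef_rot: [-0.093, 0.994, 0.001, 0.05]
contact_force: [0.3, -0.3, 0.2]
opening: 0.247
```

```bash
python3 - <<'E'
from h import *
plan((.428,-.44,.035,191),step=.03)
E
```

```text
t 19.3 pos [ 0.4299 -0.4354  0.0412] ang -169.3 open 0.247 F [ 0.3 -0.3  0.2] tilt [0.0989 0.0114] q [ 1.22  1.09 -0.88  1.77  1.12  0.77  1.55]
{"dx":0.003,"dy":-0.004,"dz":0.006,"yaw":-0.005}
--
```

Release and rise.

Request:
play_rows(
  targets=[
    {"dx":0.003,"dy":-0.004,"dz":0.007,"yaw":0,"jaw":1},
    {"dx":0,"dy":0,"dz":0,"yaw":0,"jaw":1},
    {"dx":0,"dy":0,"dz":0,"yaw":0,"jaw":0.62},
    {"dx":0,"dy":0,"dz":0,"yaw":0,"jaw":0.62},
    {"dx":-0.003,"dy":0,"dz":-0.03,"yaw":0,"jaw":0.62},
  ],
)

```text
clock: 19.8
tool_pos: [0.4285, -0.4395, 0.0649]
eef_rot: [-0.092, 0.994, 0.001, 0.05]
contact_force: [0.1, -0.3, 0.3]
opening: 0.381
```

Request:
play_rows(
  targets=[
    {"dx":-0.004,"dy":0,"dz":-0.04,"yaw":0,"jaw":0.6},
    {"dx":-0.004,"dy":0,"dz":-0.04,"yaw":0,"jaw":0.6},
    {"dx":-0.004,"dy":0,"dz":-0.04,"yaw":0,"jaw":0.8},
    {"dx":0,"dy":0.02,"dz":-0.01,"yaw":0.1,"jaw":1},
    {"dx":0,"dy":0.02,"dz":0,"yaw":0.1,"jaw":1},
  ],
)

```text
clock: 20.3
tool_pos: [0.4248, -0.4008, 0.2061]
eef_rot: [0.012, 0.998, 0.004, 0.054]
contact_force: [0.0, -0.2, 0.2]
opening: 0.152
```

```bash
python3 - <<'E'
from h import *
snap('top','t4.png'); snap('side','s4.png'); plan()
c=[cv2.imread('pics/t4.png')[220:360,330:530],cv2.imread('pics/s4.png')[130:280,320:500]]
cv2.imwrite('pics/t4c.png',np.hstack([cv2.resize(x,(400,400)) for x in c]))
E
```

```text
t 20.4 pos [ 0.425  -0.3984  0.2056] ang 179.1 open 0.059 F [ 0.1 -0.5  0.8] tilt [0.1063 0.0084] q [ 1.27  0.83 -1.01  1.78  0.82  0.91  1.49]
```

View pics/t4c.png

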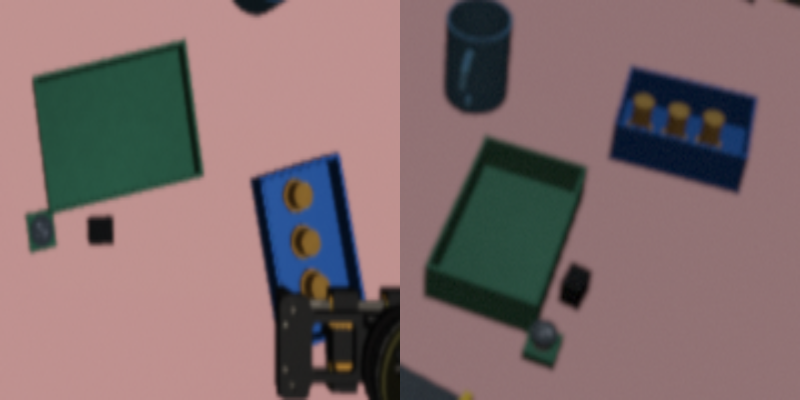

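All three bushings stand in the bin. Next is the tray: go down outside its robot-side wall near the free end.

```bash
python3 - <<'E'
from h import *
plan((.49,-.285,.12,180),(.49,-.285,.016,180))
E
```

```text
t 20.4 pos [ 0.425  -0.3984  0.2056] ang 179.1 open 0.059 F [ 0.1 -0.5  0.8] tilt [0.1063 0.0084] q [ 1.27  0.83 -1.01  1.78  0.82  0.91  1.49]
{"dx":-0.013,"dy":0.028,"dz":0.023,"yaw":-0.004}
{"dx":-0.014,"dy":0.028,"dz":0.023,"yaw":-0.004}
{"dx":-0.014,"dy":0.028,"dz":0.023,"yaw":-0.004}
{"dx":-0.014,"dy":0.028,"dz":0.023,"yaw":-0.004}
--
{"dx":0.004,"dy":-0.000,"dz":0.034,"yaw":-0.000}
{"dx":0.004,"dy":-0.000,"dz":0.034,"yaw":-0.000}
{"dx":0.004,"dy":-0.000,"dz":0.034,"yaw":-0.000}
--
```

Request:
play_rows(
  targets=[
    {"dx":-0.013,"dy":0.028,"dz":0.02,"yaw":0,"jaw":1},
    {"dx":-0.014,"dy":0.028,"dz":0.02,"yaw":0,"jaw":1},
    {"dx":-0.014,"dy":0.028,"dz":0.02,"yaw":0,"jaw":1},
    {"dx":-0.01,"dy":0.016,"dz":0.02,"yaw":0,"jaw":1},
    {"dx":0,"dy":0,"dz":0,"yaw":0,"jaw":1},
  ],
)

```text
clock: 20.9
tool_pos: [0.4881, -0.302, 0.1298]
eef_rot: [0.005, 0.999, 0.001, 0.054]
contact_force: [-0.6, 0.4, -0.2]
opening: 0.006
```

```bash
python3 - <<'E'
from h import *
plan((.49,-.285,.016,180),step=.03)
E
```

```text
t 20.9 pos [ 0.4881 -0.302   0.1298] ang 179.4 open 0.006 F [-0.6  0.4 -0.2] tilt [0.1078 0.0023] q [ 1.    0.89 -0.88  1.89  0.99  0.74  1.14]
{"dx":0.003,"dy":0.004,"dz":0.028,"yaw":-0.003}
{"dx":0.003,"dy":0.004,"dz":0.028,"yaw":-0.003}
{"dx":0.003,"dy":0.004,"dz":0.028,"yaw":-0.003}
{"dx":0.003,"dy":0.004,"dz":0.028,"yaw":-0.003}
--
```

Request:
play_rows(
  targets=[
    {"dx":0.003,"dy":0.004,"dz":0.028,"yaw":0,"jaw":1},
    {"dx":0.003,"dy":0.004,"dz":0.028,"yaw":0,"jaw":1},
    {"dx":0.003,"dy":0.004,"dz":0.028,"yaw":0,"jaw":1},
    {"dx":0.002,"dy":0.002,"dz":0.016,"yaw":0,"jaw":1},
    {"dx":0,"dy":0,"dz":0.006,"yaw":0,"jaw":1},
  ],
)

```text
clock: 21.4
tool_pos: [0.49, -0.2974, 0.0216]
eef_rot: [0.004, 0.998, -0.004, 0.056]
contact_force: [-0.2, 0.8, 0.1]
opening: 0.006
```

```bash
cat >> h.py <<'E'
def trayw(xt,yt,ang_deg,piv=(.4898,-.1054)):
    a=np.radians(ang_deg); return piv[0]+(xt*np.cos(a)-yt*np.sin(a))/1000, piv[1]+(xt*np.sin(a)+yt*np.cos(a))/1000
E
python3 - <<'E'
from h import *
p=cur()[0]
# where is TCP in tray frame?
for a in [-81]: 
    d=(p[:2]-[.4898,-.1054])*1000; t=np.radians(a); print(d@np.array([[np.cos(t),-np.sin(t)],[np.sin(t),np.cos(t)]]))
w=[(*trayw(175,-2,a),.018,180) for a in (-75,-60,-45,-30)]
plan(*w,step=.03)
E
```

```text
[189.70542642 -29.82453332]
t 21.4 pos [ 0.49   -0.2974  0.0216] ang 179.5 open 0.006 F [-0.2  0.8  0.1] tilt [ 0.1109 -0.0079] q [ 0.89  1.03 -0.7   1.93  1.28  0.56  0.88]
{"dx":-0.021,"dy":0.011,"dz":0.004,"yaw":-0.004}
{"dx":-0.021,"dy":0.011,"dz":0.004,"yaw":-0.004}
--
{"dx":-0.021,"dy":0.009,"dz":0.002,"yaw":-0.000}
{"dx":-0.021,"dy":0.009,"dz":0.002,"yaw":-0.000}
--
{"dx":-0.018,"dy":0.014,"dz":0.002,"yaw":-0.000}
{"dx":-0.018,"dy":0.014,"dz":0.002,"yaw":-0.000}
--
{"dx":-0.014,"dy":0.018,"dz":0.001,"yaw":-0.000}
{"dx":-0.014,"dy":0.018,"dz":0.001,"yaw":-0.000}
--
```

Request:
play_rows(
  targets=[
    {"dx":-0.018,"dy":0.008,"dz":0.003,"yaw":0,"jaw":1},
    {"dx":-0.02,"dy":0.008,"dz":0.003,"yaw":0,"jaw":1},
    {"dx":-0.02,"dy":0.009,"dz":0.002,"yaw":0,"jaw":1},
    {"dx":-0.02,"dy":0.009,"dz":0.002,"yaw":0,"jaw":1},
    {"dx":-0.018,"dy":0.013,"dz":0.002,"yaw":0,"jaw":1},
  ],
)

```text
clock: 21.9
tool_pos: [0.5786, -0.2669, 0.0181]
eef_rot: [0.01, 0.999, -0.011, 0.046]
contact_force: [-4.7, -2.1, 3.2]
opening: 0.007
```

```bash
python3 - <<'E'
from h import *
w=[(*trayw(175,-4,a),.018,180) for a in (-45,-30,-15)]
plan(*w,step=.03)
snap('top','t5.png'); cv2.imwrite('pics/t5c.png',cv2.resize(cv2.imread('pics/t5.png')[200:340,280:480],None,fx=3,fy=3))
E
```

```text
t 21.9 pos [ 0.5786 -0.2669  0.0181] ang 178.9 open 0.007 F [-4.7 -2.1  3.2] tilt [ 0.0912 -0.0237] q [ 0.76  1.09 -0.74  1.73  1.14  0.7   0.95]
{"dx":-0.016,"dy":0.018,"dz":0.001,"yaw":-0.009}
{"dx":-0.016,"dy":0.018,"dz":0.001,"yaw":-0.009}
--
{"dx":-0.014,"dy":0.018,"dz":0.001,"yaw":-0.000}
{"dx":-0.014,"dy":0.018,"dz":0.001,"yaw":-0.000}
--
{"dx":-0.009,"dy":0.021,"dz":0.000,"yaw":-0.000}
{"dx":-0.009,"dy":0.021,"dz":0.000,"yaw":-0.000}
--
```

View pics/t5c.png

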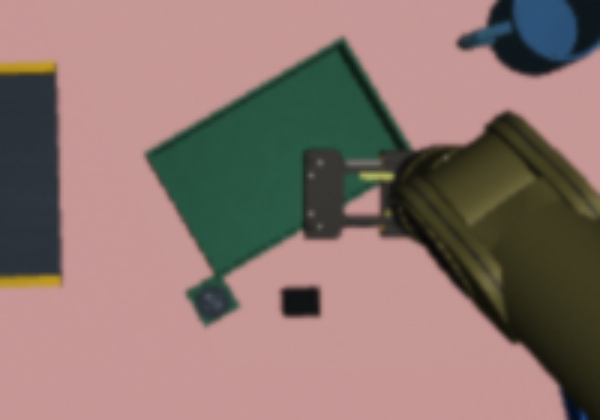

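Tray is now about 30° on its way; the finger is behind its wall at (400,165) in the crop. Continuing along the arc.

Request:
play_rows(
  targets=[
    {"dx":-0.016,"dy":0.018,"dz":0.001,"yaw":-0.01,"jaw":1},
    {"dx":-0.016,"dy":0.018,"dz":0.001,"yaw":0,"jaw":1},
    {"dx":-0.014,"dy":0.018,"dz":0.001,"yaw":0,"jaw":1},
    {"dx":-0.014,"dy":0.018,"dz":0.001,"yaw":0,"jaw":1},
    {"dx":-0.01,"dy":0.02,"dz":0.001,"yaw":0,"jaw":1},
  ],
)

```text
clock: 22.45
tool_pos: [0.6471, -0.1898, 0.0187]
eef_rot: [0.009, 0.999, -0.02, 0.041]
contact_force: [-3.4, -2.8, 3.2]
opening: 0.008
```

```bash
python3 - <<'E'
from h import *
w=[(*trayw(175,-8,a),.018,180) for a in (-15,0.6)]
plan(*w,step=.02)
E
```

```text
t 22.4 pos [ 0.6471 -0.1898  0.0187] ang 179.0 open 0.008 F [-3.4 -2.8  3.2] tilt [ 0.0816 -0.0409] q [ 0.58  1.12 -0.75  1.61  1.09  0.79  0.89]
{"dx":-0.005,"dy":0.016,"dz":0.000,"yaw":-0.008}
{"dx":-0.005,"dy":0.016,"dz":0.000,"yaw":-0.008}
--
{"dx":-0.003,"dy":0.016,"dz":-0.000,"yaw":-0.000}
{"dx":-0.003,"dy":0.016,"dz":-0.000,"yaw":-0.000}
{"dx":-0.003,"dy":0.016,"dz":-0.000,"yaw":-0.000}
--
```

Request:
play_rows(
  targets=[
    {"dx":-0.006,"dy":0.018,"dz":0.001,"yaw":0,"jaw":1},
    {"dx":-0.004,"dy":0.018,"dz":0.001,"yaw":0,"jaw":1},
    {"dx":-0.002,"dy":0.015,"dz":0,"yaw":0,"jaw":1},
    {"dx":-0.001,"dy":0.012,"dz":0,"yaw":0,"jaw":1},
    {"dx":0,"dy":0.008,"dz":0,"yaw":0,"jaw":1},
  ],
)

```text
clock: 22.95
tool_pos: [0.6614, -0.1285, 0.0175]
eef_rot: [0.013, 0.999, -0.028, 0.04]
contact_force: [-1.1, -4.7, 5.0]
opening: 0.005
```

```bash
python3 - <<'E'
from h import *
plan((.665,-.109,.018,180),step=.02)
snap('top','t6.png'); cv2.imwrite('pics/t6c.png',cv2.resize(cv2.imread('pics/t6.png')[200:320,200:400],None,fx=4,fy=4))
E
```

```text
t 22.9 pos [ 0.6614 -0.1285  0.0175] ang 178.6 open 0.005 F [-1.1 -4.7  5. ] tilt [ 0.0798 -0.0568] q [ 0.47  1.12 -0.73  1.61  1.1   0.79  0.77]
{"dx":-0.003,"dy":0.020,"dz":-0.001,"yaw":-0.024}
--
```

View pics/t6c.png

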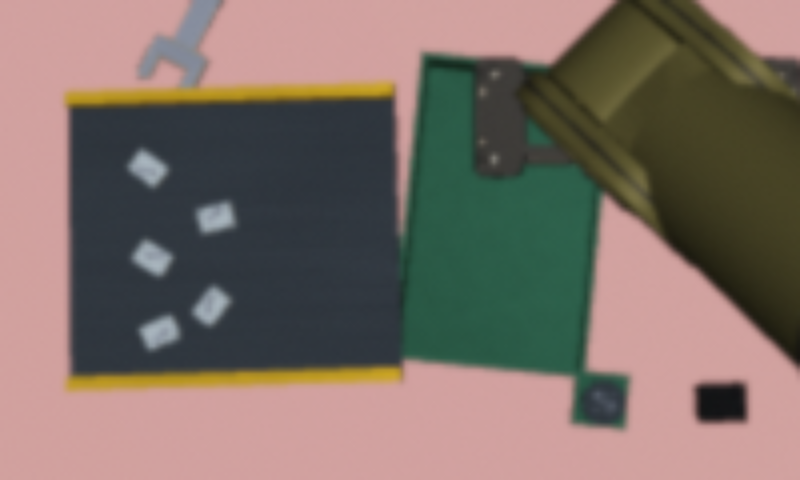

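Request:
play_rows(
  targets=[
    {"dx":-0.001,"dy":0.01,"dz":0,"yaw":0,"jaw":1},
    {"dx":-0.001,"dy":0.008,"dz":0,"yaw":0,"jaw":1},
    {"dx":0,"dy":0.006,"dz":0,"yaw":0,"jaw":1},
    {"dx":0,"dy":0.005,"dz":0,"yaw":0,"jaw":1},
    {"dx":0,"dy":0.004,"dz":0,"yaw":0,"jaw":1},
  ],
)

```text
clock: 23.5
tool_pos: [0.6625, -0.106, 0.0161]
eef_rot: [0.016, 0.998, -0.037, 0.038]
contact_force: [-2.8, -9.5, 7.7]
opening: 0.004
```

```bash
python3 - <<'E'
from h import *
plan((.665,-.109,.018,180),step=.02)
E
```

```text
t 23.5 pos [ 0.6625 -0.106   0.0161] ang 178.3 open 0.004 F [-2.8 -9.5  7.7] tilt [ 0.0751 -0.0753] q [ 0.42  1.11 -0.71  1.61  1.11  0.8   0.71]
{"dx":-0.003,"dy":-0.003,"dz":-0.001,"yaw":-0.029}
--
```

Request:
play_rows(
  targets=[
    {"dx":0,"dy":0.004,"dz":-0.001,"yaw":0,"jaw":1},
    {"dx":0,"dy":0.004,"dz":0,"yaw":0,"jaw":1},
    {"dx":0,"dy":0.004,"dz":0,"yaw":0,"jaw":1},
    {"dx":0,"dy":0.004,"dz":0,"yaw":0,"jaw":1},
    {"dx":0,"dy":0.002,"dz":0,"yaw":0,"jaw":1},
  ],
)

```text
clock: 24.0
tool_pos: [0.6624, -0.107, 0.0165]
eef_rot: [0.022, 0.998, -0.051, 0.037]
contact_force: [-2.8, -4.1, 2.5]
opening: 0.008
```

```bash
python3 - <<'E'
from h import *
plan((.665,-.109,.018,180),step=.02)
snap('top','t7.png'); cv2.imwrite('pics/t7c.png',cv2.resize(cv2.imread('pics/t7.png')[200:320,200:400],None,fx=4,fy=4))
E
```

```text
t 24.0 pos [ 0.6624 -0.107   0.0165] ang 177.7 open 0.008 F [-2.8 -4.1  2.5] tilt [ 0.0714 -0.104 ] q [ 0.4   1.11 -0.7   1.61  1.12  0.81  0.68]
{"dx":-0.003,"dy":-0.002,"dz":-0.001,"yaw":-0.040}
--
```

View pics/t7c.png

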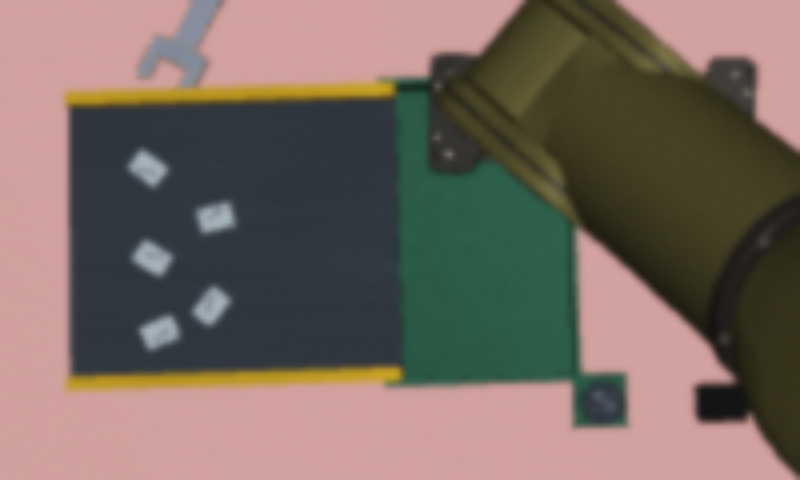

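Request:
play_rows(
  targets=[
    {"dx":0,"dy":-0.012,"dz":-0.001,"yaw":0,"jaw":1},
    {"dx":0,"dy":-0.012,"dz":-0.02,"yaw":0,"jaw":1},
    {"dx":0,"dy":0,"dz":-0.04,"yaw":0,"jaw":1},
    {"dx":0,"dy":0,"dz":-0.045,"yaw":0,"jaw":0.8},
    {"dx":0,"dy":0,"dz":-0.045,"yaw":0,"jaw":0.5},
  ],
)

```text
clock: 24.55
tool_pos: [0.648, -0.1141, 0.1651]
eef_rot: [0.02, 0.998, -0.045, 0.033]
contact_force: [0.7, -0.0, -0.0]
opening: 0.161
```

```bash
python3 - <<'E'
from h import *
plan((.54,.1,.22,172),(.512,.361,.2,172),step=.045)
E
```

```text
t 24.6 pos [ 0.648  -0.1141  0.1651] ang 177.8 open 0.161 F [ 0.7 -0.  -0. ] tilt [ 0.0635 -0.0914] q [ 0.48  0.91 -0.83  1.59  0.9   1.    0.86]
{"dx":0.019,"dy":0.034,"dz":-0.014,"yaw":0.017}
{"dx":0.019,"dy":0.034,"dz":-0.014,"yaw":0.017}
{"dx":0.020,"dy":0.033,"dz":-0.014,"yaw":0.017}
{"dx":0.020,"dy":0.033,"dz":-0.014,"yaw":0.017}
{"dx":0.021,"dy":0.033,"dz":-0.014,"yaw":0.017}
{"dx":0.021,"dy":0.032,"dz":-0.014,"yaw":0.017}
--
{"dx":0.011,"dy":0.042,"dz":-0.001,"yaw":-0.000}
{"dx":0.011,"dy":0.042,"dz":-0.001,"yaw":-0.000}
{"dx":0.011,"dy":0.042,"dz":-0.001,"yaw":-0.000}
{"dx":0.011,"dy":0.042,"dz":-0.001,"yaw":-0.000}
{"dx":0.011,"dy":0.042,"dz":-0.001,"yaw":-0.000}
{"dx":0.011,"dy":0.042,"dz":-0.001,"yaw":-0.000}
--
```

Request:
play_rows(
  targets=[
    {"dx":0.019,"dy":0.034,"dz":-0.014,"yaw":0.017,"jaw":0.45},
    {"dx":0.019,"dy":0.034,"dz":-0.014,"yaw":0.017,"jaw":0.45},
    {"dx":0.02,"dy":0.033,"dz":-0.014,"yaw":0.017,"jaw":0.45},
    {"dx":0.02,"dy":0.033,"dz":-0.014,"yaw":0.017,"jaw":0.45},
    {"dx":0.021,"dy":0.033,"dz":-0.014,"yaw":0.017,"jaw":0.45},
  ],
)

```text
clock: 25.05
tool_pos: [0.5629, 0.0699, 0.221]
eef_rot: [0.07, 0.996, -0.037, 0.043]
contact_force: [-0.0, 0.5, -0.1]
opening: 0.55
```

Request:
play_rows(
  targets=[
    {"dx":0.017,"dy":0.038,"dz":-0.01,"yaw":0.01,"jaw":0.45},
    {"dx":0.013,"dy":0.042,"dz":-0.001,"yaw":0,"jaw":0.45},
    {"dx":0.011,"dy":0.042,"dz":-0.001,"yaw":0,"jaw":0.45},
    {"dx":0.011,"dy":0.042,"dz":-0.001,"yaw":0,"jaw":0.45},
    {"dx":0.005,"dy":0.02,"dz":0,"yaw":0,"jaw":0.45},
  ],
)

```text
clock: 25.55
tool_pos: [0.529, 0.2767, 0.2206]
eef_rot: [0.071, 0.996, -0.027, 0.045]
contact_force: [-0.4, 0.0, 0.6]
opening: 0.551
```

```bash
python3 - <<'E'
from h import *
plan((.513,.361,.15,172),step=.045)
snap('top','t8.png');snap('side','s8.png')
c=[cv2.imread('pics/t8.png')[200:320,210:370],cv2.imread('pics/s8.png')[130:400,150:510]]
cv2.imwrite('pics/t8c.png',np.hstack([cv2.resize(c[0],(400,300)) ,cv2.resize(c[1],(400,300))]))
E
```

```text
t 25.6 pos [0.529  0.2767 0.2206] ang 172.0 open 0.551 F [-0.4  0.   0.6] tilt [ 0.085 -0.06 ] q [-0.15  0.77 -0.84  1.7   0.79  1.02  0.12]
{"dx":0.011,"dy":0.028,"dz":0.021,"yaw":-0.000}
{"dx":0.011,"dy":0.028,"dz":0.021,"yaw":-0.000}
{"dx":0.011,"dy":0.028,"dz":0.021,"yaw":-0.000}
--
```

View pics/t8.png

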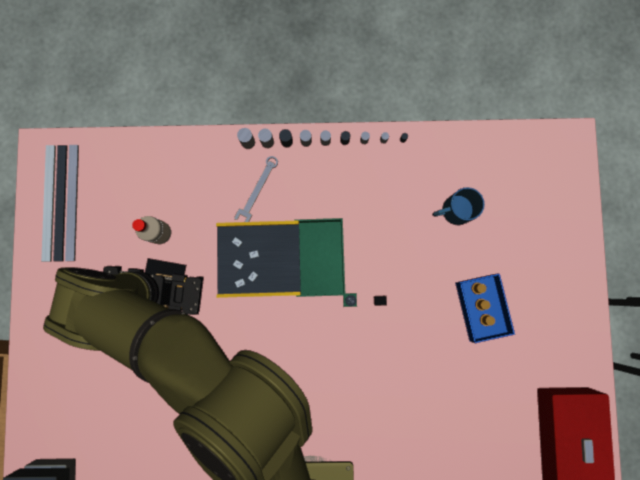

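View pics/t8c.png

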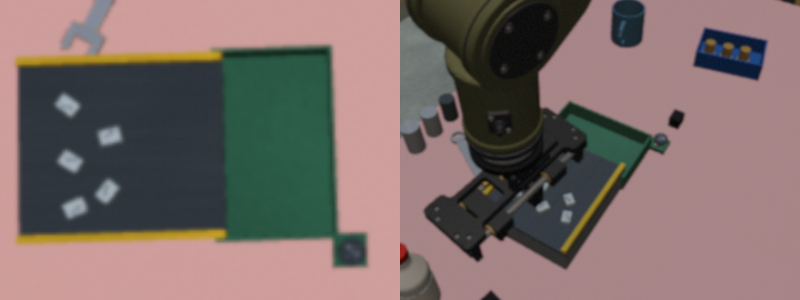

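```bash
python3 - <<'E'
from h import *
s=load('top'); f=cv2.cvtColor(s['frame'],cv2.COLOR_RGB2BGR)
cv2.imwrite('pics/t8d.png',cv2.resize(f[210:315,285:365],None,fx=7,fy=5.6,interpolation=cv2.INTER_CUBIC))
for n,xy in dict(in_tr=(202,12),in_br=(12,12),tl=(202,117),bl=(12,117)).items():
    x,y=trayw(*xy,.62); u,v=pix(s,(x,y,.038)); print(n,((u-285)*7,(v-210)*5.6))
E
```

```text
in_tr (np.float64(409.74456252267146), np.float64(48.16979093833836))
in_br (np.float64(427.50698996368834), np.float64(481.7196266489881))
tl (np.float64(112.00457986589765), np.float64(54.99093729433193))
bl (np.float64(125.11423749953178), np.float64(488.48119251766644))
```

View pics/t8d.png

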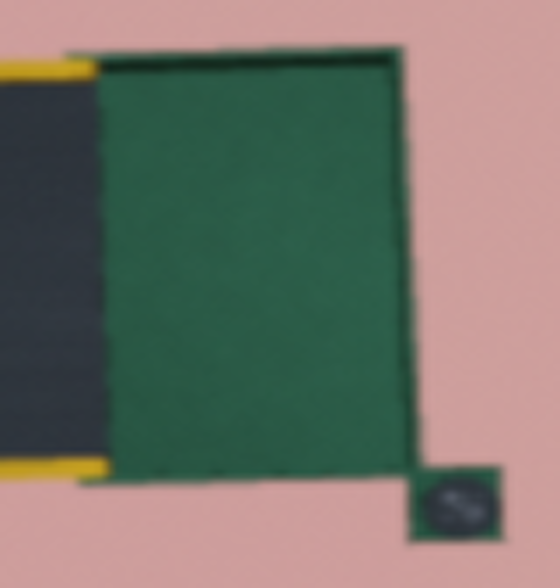

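Request:
play_rows(
  targets=[
    {"dx":0.011,"dy":0.026,"dz":0.018,"yaw":0,"jaw":0.4},
    {"dx":0.011,"dy":0.026,"dz":0.018,"yaw":0,"jaw":0.4},
    {"dx":0.007,"dy":0.015,"dz":0.018,"yaw":0,"jaw":0.4},
    {"dx":0,"dy":0,"dz":0.01,"yaw":0,"jaw":0.4},
    {"dx":0,"dy":0,"dz":0,"yaw":0,"jaw":0.4},
  ],
)

```text
clock: 26.15
tool_pos: [0.5178, 0.3415, 0.1482]
eef_rot: [0.072, 0.996, -0.025, 0.044]
contact_force: [0.4, -0.7, -0.3]
opening: 0.603
```

```bash
python3 - <<'E'
from h import *
plan((.513,.361,.1,172),(.513,.361,.038,172),step=.03)
snap('top','t9.png');snap('side','s9.png')
c=[cv2.imread('pics/t9.png')[220:340,80:240],cv2.imread('pics/s9.png')[330:480,150:350]]
cv2.imwrite('pics/t9c.png',np.hstack([cv2.resize(c[0],(400,300)) ,cv2.resize(c[1],(400,300))]))
E
```

```text
t 26.1 pos [0.5178 0.3415 0.1482] ang 171.8 open 0.603 F [ 0.4 -0.7 -0.3] tilt [ 0.0848 -0.0571] q [-0.3   0.89 -0.77  1.68  0.88  0.94 -0.03]
{"dx":0.006,"dy":0.010,"dz":0.023,"yaw":-0.002}
{"dx":0.006,"dy":0.010,"dz":0.023,"yaw":-0.002}
--
{"dx":0.002,"dy":0.001,"dz":0.021,"yaw":-0.000}
{"dx":0.002,"dy":0.001,"dz":0.021,"yaw":-0.000}
{"dx":0.002,"dy":0.001,"dz":0.021,"yaw":-0.000}
--
```

View pics/t9c.png

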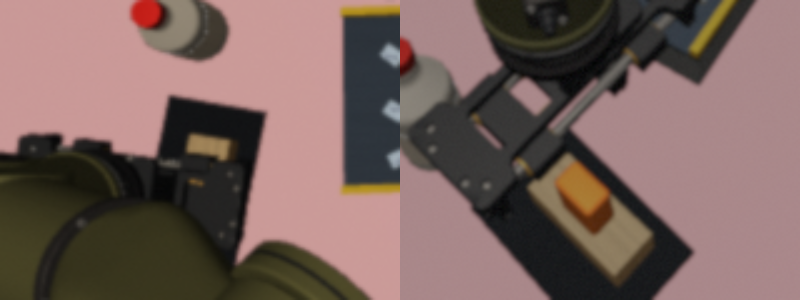

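Request:
play_rows(
  targets=[
    {"dx":0.006,"dy":0.01,"dz":0.022,"yaw":0,"jaw":0.4},
    {"dx":0.005,"dy":0.009,"dz":0.022,"yaw":0,"jaw":0.4},
    {"dx":0.002,"dy":0.001,"dz":0.02,"yaw":0,"jaw":0.4},
    {"dx":0,"dy":0,"dz":0.01,"yaw":0,"jaw":0.4},
    {"dx":0,"dy":0,"dz":0,"yaw":0,"jaw":0.4},
  ],
)

```text
clock: 26.75
tool_pos: [0.5218, 0.3562, 0.0782]
eef_rot: [0.078, 0.995, -0.022, 0.05]
contact_force: [0.3, -0.4, -0.0]
opening: 0.595
```

```bash
python3 - <<'E'
from h import *
plan((.5135,.36,.038,172),step=.03)
E
```

```text
t 26.8 pos [0.5218 0.3562 0.0782] ang 171.2 open 0.595 F [ 0.3 -0.4 -0. ] tilt [ 0.0951 -0.0515] q [-0.35  0.99 -0.7   1.69  0.99  0.84 -0.14]
{"dx":0.006,"dy":0.002,"dz":0.019,"yaw":-0.007}
{"dx":0.006,"dy":0.002,"dz":0.019,"yaw":-0.007}
--
```

Request:
play_rows(
  targets=[
    {"dx":0.008,"dy":0.002,"dz":0.015,"yaw":0,"jaw":0.4},
    {"dx":0.005,"dy":0.002,"dz":0.015,"yaw":-0.01,"jaw":0.4},
    {"dx":0.002,"dy":0,"dz":0.006,"yaw":0,"jaw":0.4},
    {"dx":0.001,"dy":0,"dz":0,"yaw":0,"jaw":0.4},
    {"dx":0,"dy":0,"dz":0,"yaw":0,"jaw":0.4},
  ],
)

```text
clock: 27.25
tool_pos: [0.514, 0.3605, 0.0438]
eef_rot: [0.075, 0.996, -0.02, 0.052]
contact_force: [0.7, 0.1, -0.7]
opening: 0.602
```

```bash
python3 - <<'E'
from h import *
plan((.5135,.36,.038,172),step=.03)
E
```

```text
t 27.2 pos [0.514  0.3605 0.0438] ang 171.5 open 0.602 F [ 0.7  0.1 -0.7] tilt [ 0.1011 -0.048 ] q [-0.38  1.03 -0.66  1.72  1.05  0.78 -0.21]
{"dx":0.001,"dy":-0.000,"dz":0.006,"yaw":-0.009}
--
```

Request:
play_rows(
  targets=[
    {"dx":0.001,"dy":0,"dz":0.005,"yaw":0,"jaw":0.4},
    {"dx":0,"dy":0,"dz":0,"yaw":0,"jaw":1},
    {"dx":0,"dy":0,"dz":0,"yaw":0,"jaw":1},
    {"dx":0,"dy":0,"dz":0,"yaw":0,"jaw":1},
    {"dx":0,"dy":0,"dz":0,"yaw":0,"jaw":1},
  ],
  squeeze=50,
)

```text
clock: 27.75
tool_pos: [0.5147, 0.3612, 0.0401]
eef_rot: [0.075, 0.996, -0.019, 0.053]
contact_force: [-1.1, -0.0, 0.2]
opening: 0.265
```

Request:
play_rows(
  targets=[
    {"dx":0,"dy":0,"dz":0,"yaw":0,"jaw":1},
    {"dx":-0.001,"dy":0,"dz":-0.01,"yaw":0,"jaw":1},
    {"dx":-0.002,"dy":0,"dz":-0.02,"yaw":0,"jaw":1},
    {"dx":-0.002,"dy":0,"dz":-0.02,"yaw":0,"jaw":1},
    {"dx":-0.002,"dy":0,"dz":-0.02,"yaw":0,"jaw":1},
  ],
)

```text
clock: 28.25
tool_pos: [0.5123, 0.3606, 0.1102]
eef_rot: [0.075, 0.996, -0.023, 0.051]
contact_force: [0.8, 0.6, -1.4]
opening: 0.268
```

```bash
python3 - <<'E'
from h import *
plan((.5135,.36,.038,172),step=.03)
snap('side','s10.png')
c=cv2.imread('pics/s10.png')[330:480,130:370]
cv2.imwrite('pics/s10c.png',cv2.resize(c,None,fx=3,fy=3))
E
```

```text
t 28.2 pos [0.5123 0.3606 0.1102] ang 171.5 open 0.268 F [ 0.8  0.6 -1.4] tilt [ 0.0972 -0.0525] q [-0.35  0.94 -0.73  1.7   0.94  0.88 -0.12]
{"dx":0.002,"dy":0.001,"dz":0.024,"yaw":-0.003}
{"dx":0.002,"dy":0.001,"dz":0.024,"yaw":-0.003}
{"dx":0.002,"dy":0.001,"dz":0.024,"yaw":-0.003}
--
```

View pics/s10c.png

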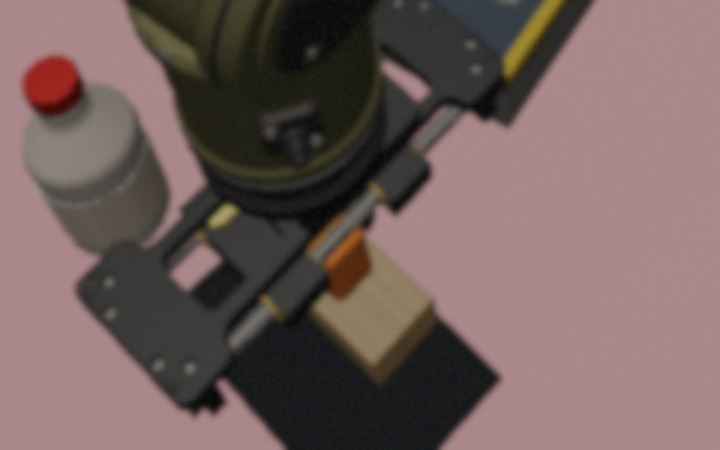

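```bash
python3 - <<'E'
from h import *
x,y=s2w(-27,189); print(x,y)
plan((x+.002,y,.16,180.6),(x+.002,y,.105,180.6),step=.04)
E
```

```text
0.566441544712291 0.2063944783937575
t 28.3 pos [0.5134 0.3626 0.1138] ang 171.5 open 0.273 F [0.1 0.6 0.8] tilt [ 0.1011 -0.0482] q [-0.35  0.93 -0.73  1.69  0.94  0.88 -0.12]
{"dx":-0.016,"dy":-0.030,"dz":-0.007,"yaw":-0.032}
{"dx":-0.015,"dy":-0.030,"dz":-0.007,"yaw":-0.032}
{"dx":-0.014,"dy":-0.030,"dz":-0.007,"yaw":-0.032}
{"dx":-0.014,"dy":-0.031,"dz":-0.007,"yaw":-0.032}
{"dx":-0.013,"dy":-0.031,"dz":-0.007,"yaw":-0.032}
--
{"dx":0.003,"dy":0.001,"dz":0.027,"yaw":-0.000}
{"dx":0.003,"dy":0.001,"dz":0.027,"yaw":-0.000}
--
```

Request:
play_rows(
  targets=[
    {"dx":-0.01,"dy":-0.02,"dz":-0.02,"yaw":-0.032,"jaw":1},
    {"dx":-0.015,"dy":-0.03,"dz":-0.02,"yaw":-0.032,"jaw":1},
    {"dx":-0.015,"dy":-0.03,"dz":-0.01,"yaw":-0.032,"jaw":1},
    {"dx":-0.014,"dy":-0.03,"dz":0,"yaw":-0.032,"jaw":1},
    {"dx":-0.008,"dy":-0.015,"dz":0,"yaw":-0.032,"jaw":1},
  ],
)

```text
clock: 28.8
tool_pos: [0.5577, 0.236, 0.1782]
eef_rot: [-0.012, 0.998, -0.023, 0.051]
contact_force: [-0.2, 0.0, -3.4]
opening: 0.267
```

```bash
python3 - <<'E'
from h import *
x,y=s2w(-27,189)
plan((x+.002,y,.105,180.6),step=.025)
E
```

```text
t 28.8 pos [0.5577 0.236  0.1782] ang -178.5 open 0.267 F [-0.2  0.  -3.4] tilt [ 0.1018 -0.0438] q [-0.07  0.83 -0.84  1.74  0.9   0.93  0.28]
{"dx":-0.001,"dy":-0.007,"dz":0.019,"yaw":0.004}
{"dx":-0.001,"dy":-0.007,"dz":0.019,"yaw":0.004}
{"dx":-0.001,"dy":-0.007,"dz":0.019,"yaw":0.004}
{"dx":-0.001,"dy":-0.007,"dz":0.019,"yaw":0.004}
--
```

Request:
play_rows(
  targets=[
    {"dx":-0.001,"dy":-0.006,"dz":0.019,"yaw":0.005,"jaw":1},
    {"dx":-0.001,"dy":-0.006,"dz":0.019,"yaw":0.005,"jaw":1},
    {"dx":0,"dy":-0.005,"dz":0.019,"yaw":0.005,"jaw":1},
    {"dx":0,"dy":0,"dz":0.01,"yaw":0,"jaw":1},
    {"dx":0,"dy":0,"dz":0,"yaw":0,"jaw":1},
  ],
)

```text
clock: 29.3
tool_pos: [0.5694, 0.2094, 0.111]
eef_rot: [-0.001, 0.998, -0.024, 0.052]
contact_force: [-0.2, -0.2, -1.4]
opening: 0.262
```

```bash
python3 - <<'E'
from h import *
x,y=s2w(-27,189)
plan((x+.002,y,.091,180.6),step=.025)
s=snap('top','t11.png');snap('side','s11.png')
c=[cv2.imread('pics/t11.png')[205:305,190:310],cv2.imread('pics/s11.png')[220:390,180:384]]
cv2.imwrite('pics/t11c.png',np.hstack([cv2.resize(c[0],(396,330)) ,cv2.resize(c[1],(396,330))]))
E
```

```text
t 29.3 pos [0.5694 0.2094 0.111 ] ang -179.7 open 0.262 F [-0.2 -0.2 -1.4] tilt [ 0.1034 -0.0476] q [-0.06  0.92 -0.76  1.79  1.02  0.82  0.2 ]
{"dx":0.003,"dy":-0.002,"dz":0.020,"yaw":-0.006}
--
```

View pics/t11c.png

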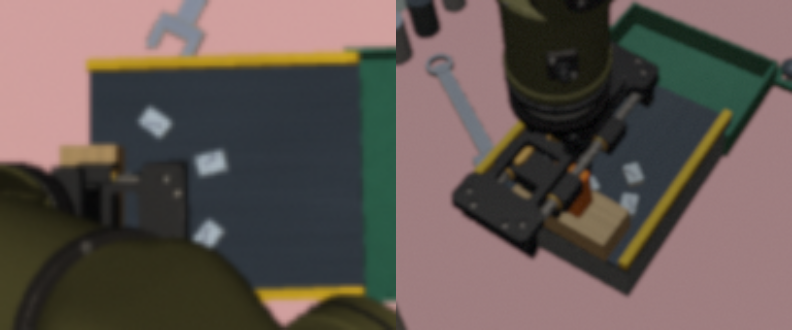

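Request:
play_rows(
  targets=[
    {"dx":0.003,"dy":-0.002,"dz":0.008,"yaw":0,"jaw":1},
    {"dx":0.001,"dy":0,"dz":0.006,"yaw":0,"jaw":1},
    {"dx":0.001,"dy":0,"dz":0.004,"yaw":0,"jaw":1},
    {"dx":0,"dy":0,"dz":0.003,"yaw":0,"jaw":1},
    {"dx":0,"dy":0,"dz":0.002,"yaw":0,"jaw":1},
  ],
)

```text
clock: 29.9
tool_pos: [0.5677, 0.2101, 0.09]
eef_rot: [-0.002, 0.998, -0.021, 0.055]
contact_force: [0.6, 0.0, -1.2]
opening: 0.272
```

```bash
python3 - <<'E'
from h import *
x,y=s2w(-27,189)
plan((x+.002,y,.089,180.6),step=.025)
E
```

```text
t 29.9 pos [0.5677 0.2101 0.09  ] ang -179.6 open 0.272 F [ 0.6  0.  -1.2] tilt [ 0.109  -0.0423] q [-0.07  0.94 -0.73  1.81  1.07  0.78  0.16]
{"dx":-0.001,"dy":-0.004,"dz":0.001,"yaw":-0.003}
--
```

Request:
play_rows(
  targets=[
    {"dx":0,"dy":0,"dz":0.002,"yaw":0,"jaw":1},
    {"dx":0,"dy":0,"dz":0.002,"yaw":0,"jaw":1},
    {"dx":0,"dy":0,"dz":0.002,"yaw":0,"jaw":1},
    {"dx":0,"dy":0,"dz":0.001,"yaw":0,"jaw":1},
    {"dx":0,"dy":0,"dz":0.001,"yaw":0,"jaw":1},
  ],
)

```text
clock: 30.4
tool_pos: [0.568, 0.2103, 0.0891]
eef_rot: [-0.003, 0.998, -0.023, 0.057]
contact_force: [-2.8, -0.8, 7.0]
opening: 0.266
```

```bash
python3 - <<'E'
from h import *
p,a,st,M=cur(); print(w2s(*p[:2]))
x,y=s2w(-27,0)
plan((x+.002,y,p[2],180.6),step=.025)
E
```

```text
(np.float64(-25.445360776822152), np.float64(192.90879558645466))
t 30.4 pos [0.568  0.2103 0.0891] ang -179.5 open 0.266 F [-2.8 -0.8  7. ] tilt [ 0.1138 -0.0455] q [-0.08  0.94 -0.73  1.81  1.08  0.78  0.15]
{"dx":-0.000,"dy":-0.024,"dz":0.001,"yaw":-0.000}
{"dx":-0.000,"dy":-0.024,"dz":0.001,"yaw":-0.000}
{"dx":-0.000,"dy":-0.024,"dz":0.001,"yaw":-0.000}
{"dx":-0.000,"dy":-0.024,"dz":0.001,"yaw":-0.000}
{"dx":-0.000,"dy":-0.024,"dz":0.001,"yaw":-0.000}
{"dx":-0.000,"dy":-0.024,"dz":0.001,"yaw":-0.000}
{"dx":-0.000,"dy":-0.024,"dz":0.001,"yaw":-0.000}
{"dx":-0.000,"dy":-0.024,"dz":0.001,"yaw":-0.000}
--
```

Request:
play_rows(
  targets=[
    {"dx":0,"dy":-0.012,"dz":0.001,"yaw":0,"jaw":1},
    {"dx":0,"dy":-0.015,"dz":0.001,"yaw":0,"jaw":1},
    {"dx":0,"dy":-0.015,"dz":0.001,"yaw":0,"jaw":1},
    {"dx":0,"dy":-0.015,"dz":0.001,"yaw":0,"jaw":1},
    {"dx":0,"dy":-0.015,"dz":0.001,"yaw":0,"jaw":1},
  ],
)

```text
clock: 30.9
tool_pos: [0.5706, 0.1405, 0.0891]
eef_rot: [-0.004, 0.998, -0.016, 0.06]
contact_force: [0.1, 4.1, 4.4]
opening: 0.271
```

```bash
python3 - <<'E'
from h import *
p,a,st,M=cur(); print(w2s(*p[:2]))
x,y=s2w(-27,14)
plan((x+.002,y,p[2],180.6),step=.015)
snap('side','s12.png')
cv2.imwrite('pics/s12c.png',cv2.resize(cv2.imread('pics/s12.png')[180:390,180:420],None,fx=3,fy=2.8))
E
```

```text
(np.float64(-23.599896464418777), np.float64(123.08347176261081))
t 30.9 pos [0.5706 0.1405 0.0891] ang -179.4 open 0.271 F [0.1 4.1 4.4] tilt [ 0.1191 -0.0319] q [ 0.05  0.92 -0.72  1.89  1.12  0.71  0.2 ]
{"dx":0.000,"dy":-0.014,"dz":0.000,"yaw":-0.000}
{"dx":0.000,"dy":-0.014,"dz":0.000,"yaw":-0.000}
{"dx":0.000,"dy":-0.014,"dz":0.000,"yaw":-0.000}
{"dx":0.000,"dy":-0.014,"dz":0.000,"yaw":-0.000}
{"dx":0.000,"dy":-0.014,"dz":0.000,"yaw":-0.000}
{"dx":0.000,"dy":-0.014,"dz":0.000,"yaw":-0.000}
{"dx":0.000,"dy":-0.014,"dz":0.000,"yaw":-0.000}
{"dx":0.000,"dy":-0.014,"dz":0.000,"yaw":-0.000}
--
```

View pics/s12c.png

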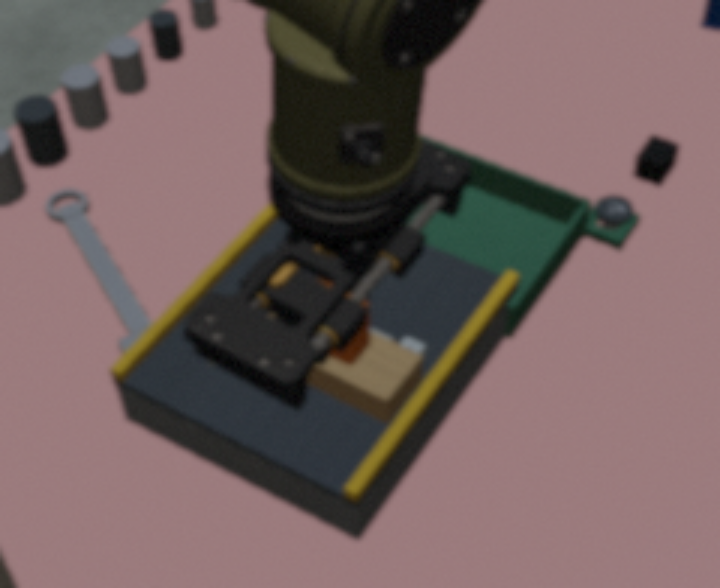

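The scraper is flat against the plate with chips ahead of it, and none are visible behind. Continuing the stroke.

Request:
play_rows(
  targets=[
    {"dx":0.001,"dy":-0.014,"dz":0.001,"yaw":0,"jaw":1},
    {"dx":0.001,"dy":-0.014,"dz":0.001,"yaw":0,"jaw":1},
    {"dx":0.001,"dy":-0.014,"dz":0.001,"yaw":0,"jaw":1},
    {"dx":0.001,"dy":-0.014,"dz":0.001,"yaw":0,"jaw":1},
    {"dx":0.001,"dy":-0.014,"dz":0.001,"yaw":0,"jaw":1},
  ],
)

```text
clock: 31.45
tool_pos: [0.5693, 0.0668, 0.0889]
eef_rot: [-0.003, 0.998, -0.011, 0.064]
contact_force: [0.8, 5.3, 7.9]
opening: 0.266
```

```bash
python3 - <<'E'
from h import *
p,a,st,M=cur(); print(w2s(*p[:2]))
x,y=s2w(-27,12)
plan((x+.002,y,p[2],180.6),step=.015)
E
```

```text
(np.float64(-25.62302714408715), np.float64(49.35413342058116))
t 31.4 pos [0.5693 0.0668 0.0889] ang -179.6 open 0.266 F [0.8 5.3 7.9] tilt [ 0.127  -0.0214] q [ 0.18  0.9  -0.71  1.95  1.17  0.65  0.27]
{"dx":-0.000,"dy":-0.012,"dz":0.000,"yaw":-0.001}
{"dx":-0.000,"dy":-0.012,"dz":0.000,"yaw":-0.001}
{"dx":-0.000,"dy":-0.012,"dz":0.000,"yaw":-0.001}
--
```

Request:
play_rows(
  targets=[
    {"dx":0,"dy":-0.012,"dz":0.001,"yaw":0,"jaw":1},
    {"dx":0,"dy":-0.011,"dz":0,"yaw":0,"jaw":1},
    {"dx":0,"dy":-0.01,"dz":0,"yaw":0,"jaw":1},
    {"dx":0,"dy":-0.006,"dz":0,"yaw":0,"jaw":1},
    {"dx":0,"dy":0,"dz":0,"yaw":0,"jaw":1},
  ],
)

```text
clock: 31.95
tool_pos: [0.5691, 0.0191, 0.089]
eef_rot: [0.001, 0.998, -0.012, 0.064]
contact_force: [-0.5, 1.3, 4.6]
opening: 0.268
```

```bash
python3 - <<'E'
from h import *
p,a,st,M=cur(); print(w2s(*p[:2]))
plan()
snap('side','s13.png');snap('top','t13.png')
cv2.imwrite('pics/s13c.png',cv2.resize(cv2.imread('pics/s13.png')[180:390,200:440],None,fx=3,fy=2.8))
E
```

```text
(np.float64(-26.388580493332427), np.float64(1.6562212680838289))
t 31.9 pos [0.5691 0.0191 0.089 ] ang -180.0 open 0.268 F [-0.5  1.3  4.6] tilt [ 0.127  -0.0237] q [ 0.27  0.9  -0.7   1.96  1.17  0.63  0.34]
```

View pics/s13c.png

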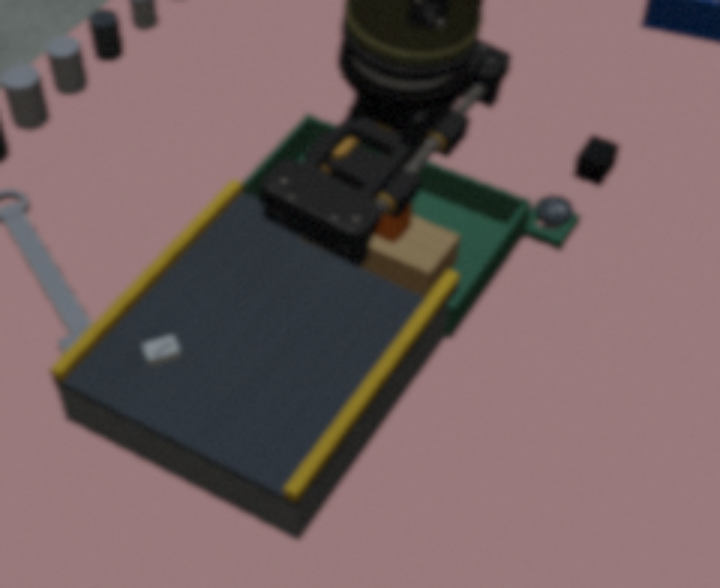

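One stroke cleared the plate except for one chip at crop (160,348), which is chip 0. Lifting and going round to behind it.

Request:
play_rows(
  targets=[
    {"dx":-0.002,"dy":0,"dz":-0.015,"yaw":0,"jaw":1},
    {"dx":-0.004,"dy":0,"dz":-0.03,"yaw":0,"jaw":1},
    {"dx":-0.006,"dy":0.01,"dz":-0.02,"yaw":0,"jaw":1},
    {"dx":-0.01,"dy":0.03,"dz":-0.01,"yaw":0,"jaw":1},
    {"dx":-0.01,"dy":0.035,"dz":0,"yaw":0,"jaw":1},
  ],
)

```text
clock: 32.55
tool_pos: [0.5862, 0.0851, 0.1607]
eef_rot: [0.003, 0.998, -0.023, 0.055]
contact_force: [1.1, 0.3, -2.9]
opening: 0.265
```

```bash
python3 - <<'E'
from h import *
x,y=s2w(30,190)
plan((x+.002,y,.15,180.6),(x+.002,y,.105,180.6),step=.035)
snap('top','t14.png')
cv2.imwrite('pics/t14c.png',cv2.resize(cv2.imread('pics/t14.png')[205:310,205:365],None,fx=5,fy=5))
E
```

```text
t 32.5 pos [0.5862 0.0851 0.1607] ang 179.8 open 0.265 F [ 1.1  0.3 -2.9] tilt [ 0.1093 -0.0459] q [ 0.19  0.83 -0.8   1.82  0.95  0.83  0.45]
{"dx":-0.009,"dy":0.031,"dz":0.002,"yaw":-0.004}
{"dx":-0.009,"dy":0.031,"dz":0.002,"yaw":-0.004}
{"dx":-0.010,"dy":0.031,"dz":0.002,"yaw":-0.004}
{"dx":-0.010,"dy":0.031,"dz":0.002,"yaw":-0.004}
--
{"dx":0.002,"dy":0.001,"dz":0.022,"yaw":-0.000}
{"dx":0.002,"dy":0.001,"dz":0.022,"yaw":-0.000}
--
```

View pics/t14c.png

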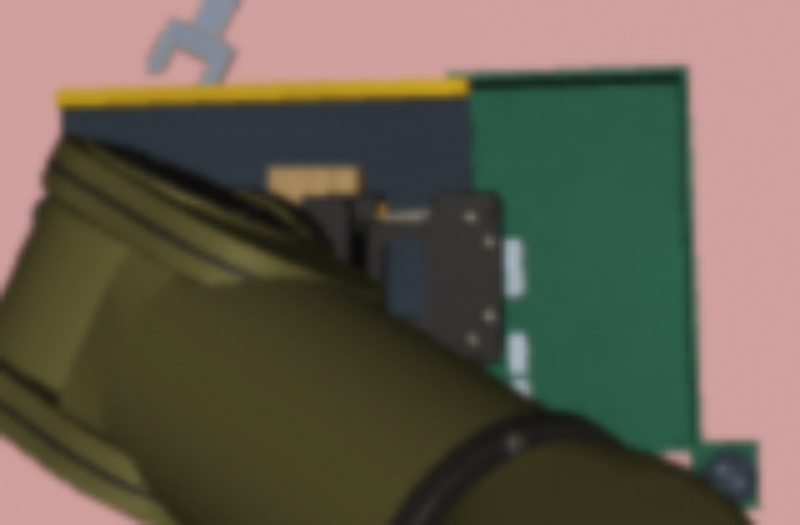

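Chips lie in the tray (seen at crop (515,265), (518,360)). Now the second stroke.

Request:
play_rows(
  targets=[
    {"dx":-0.008,"dy":0.03,"dz":0.001,"yaw":0,"jaw":1},
    {"dx":-0.009,"dy":0.031,"dz":0.002,"yaw":-0.005,"jaw":1},
    {"dx":-0.01,"dy":0.031,"dz":0.003,"yaw":-0.005,"jaw":1},
    {"dx":-0.008,"dy":0.015,"dz":0.01,"yaw":0,"jaw":1},
    {"dx":0,"dy":0,"dz":0.01,"yaw":0,"jaw":1},
  ],
)

```text
clock: 33.1
tool_pos: [0.6221, 0.2024, 0.1291]
eef_rot: [-0.009, 0.998, -0.024, 0.052]
contact_force: [-0.3, -0.7, -1.9]
opening: 0.267
```

```bash
python3 - <<'E'
from h import *
x,y=s2w(29,191)
plan((x+.002,y,.092,180.6),step=.02)
E
```

```text
t 33.1 pos [0.6221 0.2024 0.1291] ang -178.9 open 0.267 F [-0.3 -0.7 -1.9] tilt [ 0.1043 -0.047 ] q [-0.02  0.94 -0.78  1.63  0.94  0.91  0.39]
{"dx":0.001,"dy":0.004,"dz":0.018,"yaw":0.005}
{"dx":0.001,"dy":0.004,"dz":0.018,"yaw":0.005}
--
```

Request:
play_rows(
  targets=[
    {"dx":0.001,"dy":0.004,"dz":0.015,"yaw":0.005,"jaw":1},
    {"dx":0.001,"dy":0.003,"dz":0.012,"yaw":0.005,"jaw":1},
    {"dx":0,"dy":0,"dz":0.005,"yaw":0,"jaw":1},
    {"dx":0,"dy":0,"dz":0.002,"yaw":0,"jaw":1},
    {"dx":0,"dy":0,"dz":0.001,"yaw":0,"jaw":1},
  ],
)

```text
clock: 33.6
tool_pos: [0.6204, 0.2025, 0.0896]
eef_rot: [-0.003, 0.998, -0.028, 0.049]
contact_force: [-2.8, -0.2, 5.1]
opening: 0.269
```

```bash
python3 - <<'E'
from h import *
x,y=s2w(29,191)
print(w2s(*cur()[0][:2]))
plan((x+.002,y,.09,180.6),step=.02)
snap('side','s15.png')
cv2.imwrite('pics/s15c.png',cv2.resize(cv2.imread('pics/s15.png')[200:390,180:380],None,fx=3.5,fy=3))
E
```

```text
(np.float64(26.9464448443454), np.float64(184.5669989731784))
t 33.6 pos [0.6204 0.2025 0.0896] ang -179.5 open 0.269 F [-2.8 -0.2  5.1] tilt [ 0.0985 -0.0548] q [-0.05  0.99 -0.74  1.65  0.99  0.87  0.33]
{"dx":-0.004,"dy":0.006,"dz":-0.000,"yaw":-0.002}
--
```

View pics/s15c.png

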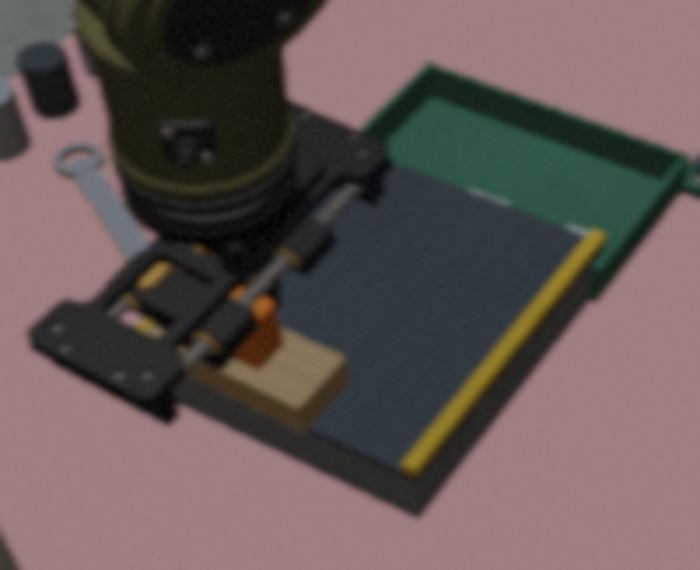

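Request:
play_rows(
  targets=[
    {"dx":-0.001,"dy":-0.012,"dz":0.001,"yaw":0,"jaw":1},
    {"dx":-0.001,"dy":-0.015,"dz":0.001,"yaw":0,"jaw":1},
    {"dx":0,"dy":-0.015,"dz":0.001,"yaw":0,"jaw":1},
    {"dx":0,"dy":-0.015,"dz":0.001,"yaw":0,"jaw":1},
    {"dx":0,"dy":-0.015,"dz":0.001,"yaw":0,"jaw":1},
  ],
)

```text
clock: 34.15
tool_pos: [0.6243, 0.1239, 0.0898]
eef_rot: [-0.003, 0.998, -0.027, 0.051]
contact_force: [-0.1, 1.2, 0.5]
opening: 0.272
```

```bash
python3 - <<'E'
from h import *
x,y=s2w(30,12)
print(w2s(*cur()[0][:2]))
plan((x+.002,y,.09,180.6),step=.015)
E
```

```text
(np.float64(29.931736264283586), np.float64(105.84695523409688))
t 34.1 pos [0.6243 0.1239 0.0898] ang -179.5 open 0.272 F [-0.1  1.2  0.5] tilt [ 0.1013 -0.0539] q [ 0.08  0.97 -0.73  1.72  1.02  0.82  0.4 ]
{"dx":-0.000,"dy":-0.013,"dz":0.001,"yaw":-0.000}
{"dx":-0.000,"dy":-0.013,"dz":0.001,"yaw":-0.000}
{"dx":-0.000,"dy":-0.013,"dz":0.001,"yaw":-0.000}
{"dx":-0.000,"dy":-0.013,"dz":0.001,"yaw":-0.000}
{"dx":-0.000,"dy":-0.013,"dz":0.001,"yaw":-0.000}
{"dx":-0.000,"dy":-0.013,"dz":0.001,"yaw":-0.000}
{"dx":-0.000,"dy":-0.013,"dz":0.001,"yaw":-0.000}
--
```

Request:
play_rows(
  targets=[
    {"dx":0,"dy":-0.013,"dz":0.002,"yaw":0,"jaw":1},
    {"dx":0,"dy":-0.013,"dz":0.002,"yaw":0,"jaw":1},
    {"dx":0,"dy":-0.013,"dz":0.001,"yaw":0,"jaw":1},
    {"dx":0,"dy":-0.013,"dz":0.001,"yaw":0,"jaw":1},
    {"dx":0,"dy":-0.013,"dz":0.001,"yaw":0,"jaw":1},
  ],
)

```text
clock: 34.65
tool_pos: [0.628, 0.0571, 0.0893]
eef_rot: [-0.002, 0.998, -0.022, 0.055]
contact_force: [-1.7, 2.9, 3.9]
opening: 0.271
```

Request:
play_rows(
  targets=[
    {"dx":0,"dy":-0.012,"dz":0.001,"yaw":0,"jaw":1},
    {"dx":0,"dy":-0.01,"dz":0,"yaw":0,"jaw":1},
    {"dx":0,"dy":-0.004,"dz":0,"yaw":0,"jaw":1},
    {"dx":0,"dy":0,"dz":0,"yaw":0,"jaw":1},
    {"dx":0,"dy":0,"dz":0,"yaw":0,"jaw":1},
  ],
)

```text
clock: 35.15
tool_pos: [0.6281, 0.0264, 0.0893]
eef_rot: [-0.001, 0.998, -0.022, 0.054]
contact_force: [0.7, 2.4, 3.2]
opening: 0.267
```

```bash
python3 - <<'E'
from h import *
print(w2s(*cur()[0][:2]))
plan()
snap('side','s16.png')
cv2.imwrite('pics/s16c.png',cv2.resize(cv2.imread('pics/s16.png')[180:390,200:440],None,fx=3,fy=2.8))
E
```

```text
(np.float64(32.6828184550934), np.float64(8.343255686562868))
t 35.1 pos [0.6281 0.0264 0.0893] ang -179.7 open 0.267 F [0.7 2.4 3.2] tilt [ 0.1087 -0.0443] q [ 0.25  0.96 -0.73  1.76  1.05  0.77  0.52]
```

View pics/s16c.png

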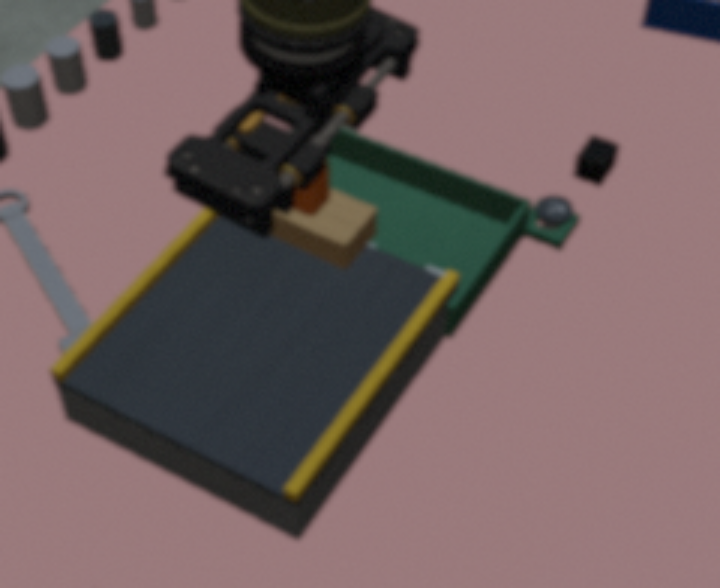

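Plate looks clear. Lifting and heading to the mat, with a look at the tray on the way.

Request:
play_rows(
  targets=[
    {"dx":0,"dy":-0.004,"dz":0,"yaw":0,"jaw":1},
    {"dx":-0.002,"dy":0,"dz":-0.015,"yaw":0,"jaw":1},
    {"dx":-0.004,"dy":0,"dz":-0.03,"yaw":0,"jaw":1},
    {"dx":0.005,"dy":0.03,"dz":-0.02,"yaw":0,"jaw":1},
    {"dx":0.01,"dy":0.04,"dz":-0.01,"yaw":0.03,"jaw":1},
  ],
)

```text
clock: 35.7
tool_pos: [0.6085, 0.0833, 0.1577]
eef_rot: [0.021, 0.998, -0.03, 0.048]
contact_force: [0.6, 0.4, -2.0]
opening: 0.272
```

```bash
python3 - <<'E'
from h import *
plan((.520,.3697,.15,169.2),step=.045)
E
```

```text
t 35.7 pos [0.6085 0.0833 0.1577] ang 177.8 open 0.272 F [ 0.6  0.4 -2. ] tilt [ 0.0947 -0.0628] q [ 0.18  0.86 -0.79  1.74  0.92  0.88  0.47]
{"dx":0.014,"dy":0.040,"dz":-0.003,"yaw":0.021}
{"dx":0.015,"dy":0.040,"dz":-0.003,"yaw":0.021}
{"dx":0.016,"dy":0.040,"dz":-0.003,"yaw":0.021}
{"dx":0.017,"dy":0.039,"dz":-0.003,"yaw":0.021}
{"dx":0.018,"dy":0.039,"dz":-0.003,"yaw":0.021}
{"dx":0.018,"dy":0.039,"dz":-0.003,"yaw":0.021}
{"dx":0.019,"dy":0.038,"dz":-0.003,"yaw":0.021}
--
```

Request:
play_rows(
  targets=[
    {"dx":0.014,"dy":0.04,"dz":-0.003,"yaw":0.021,"jaw":1},
    {"dx":0.015,"dy":0.04,"dz":-0.003,"yaw":0.021,"jaw":1},
    {"dx":0.016,"dy":0.04,"dz":-0.003,"yaw":0.021,"jaw":1},
    {"dx":0.017,"dy":0.039,"dz":-0.003,"yaw":0.021,"jaw":1},
    {"dx":0.018,"dy":0.03,"dz":-0.002,"yaw":0.021,"jaw":1},
  ],
)

```text
clock: 36.2
tool_pos: [0.5422, 0.2804, 0.1559]
eef_rot: [0.078, 0.995, -0.033, 0.05]
contact_force: [0.1, -0.2, -2.0]
opening: 0.272
```

```bash
python3 - <<'E'
from h import *
plan((.520,.3697,.1,169.2),step=.03)
s=snap('top','t17.png')
cv2.imwrite('pics/t17c.png',cv2.resize(cv2.imread('pics/t17.png')[205:310,205:365],None,fx=5,fy=5))
E
```

```text
t 36.2 pos [0.5422 0.2804 0.1559] ang 171.2 open 0.272 F [ 0.1 -0.2 -2. ] tilt [ 0.0943 -0.0728] q [-0.21  0.86 -0.74  1.72  0.88  0.91  0.04]
{"dx":0.010,"dy":0.022,"dz":0.012,"yaw":0.009}
{"dx":0.011,"dy":0.022,"dz":0.012,"yaw":0.009}
{"dx":0.011,"dy":0.022,"dz":0.012,"yaw":0.009}
{"dx":0.011,"dy":0.022,"dz":0.012,"yaw":0.009}
--
```

View pics/t17c.png

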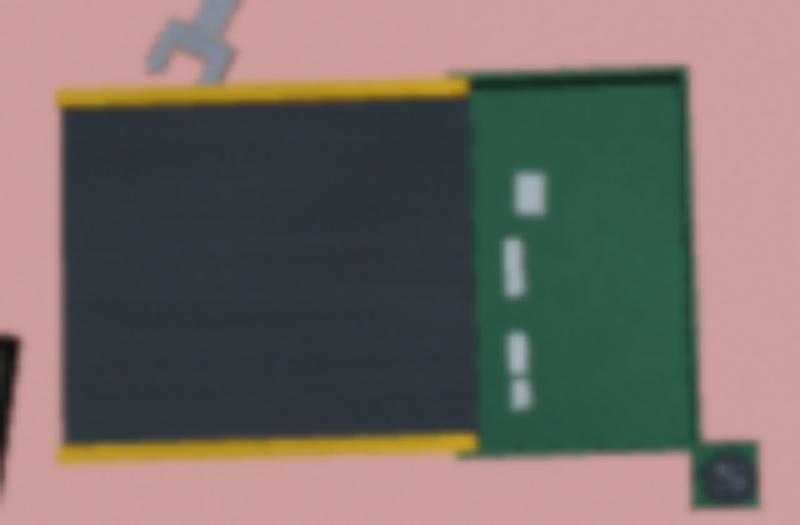

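```bash
python3 - <<'E'
from h import *
cv2.imwrite('pics/t17d.png',cv2.resize(cv2.imread('pics/t17.png')[232:295,298:326],None,fx=12,fy=9,interpolation=cv2.INTER_NEAREST))
s=load('top')
for u,v in [(308,253),(308,260),(308,266),(308,276),(309,284),(311,244)]: print(u,v,world(s,u,v).round(3))
E
```

```text
308 253 [ 0.609 -0.002  0.025]
308 260 [ 0.592 -0.002  0.023]
308 266 [ 0.578 -0.001  0.006]
308 276 [ 0.553 -0.001  0.015]
309 284 [ 0.533 -0.003  0.025]
311 244 [ 0.632 -0.01   0.019]
```

View pics/t17d.png

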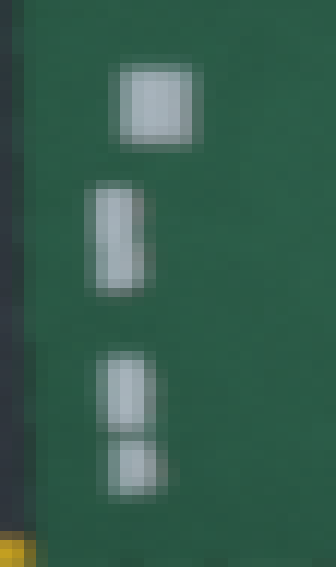

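Five chips are in the tray (the second blob at crop (120,240) is two abutting chips on end, top at z≈24 mm), and the plate is empty. Now the scraper goes onto the mat.

Request:
play_rows(
  targets=[
    {"dx":0.009,"dy":0.022,"dz":0.008,"yaw":0.01,"jaw":1},
    {"dx":0.009,"dy":0.022,"dz":0.012,"yaw":0.01,"jaw":1},
    {"dx":0.009,"dy":0.02,"dz":0.012,"yaw":0.01,"jaw":1},
    {"dx":0.006,"dy":0.012,"dz":0.01,"yaw":0,"jaw":1},
    {"dx":0,"dy":0,"dz":0,"yaw":0,"jaw":1},
  ],
)

```text
clock: 36.75
tool_pos: [0.5191, 0.3665, 0.107]
eef_rot: [0.088, 0.994, -0.032, 0.048]
contact_force: [-0.3, 0.0, -1.8]
opening: 0.268
```

```bash
python3 - <<'E'
from h import *
plan((.520,.3697,.06,169.2),step=.025)
E
```

```text
t 36.8 pos [0.5191 0.3665 0.107 ] ang 170.1 open 0.268 F [-0.3  0.  -1.8] tilt [ 0.0905 -0.0724] q [-0.38  0.95 -0.7   1.65  0.91  0.9  -0.1 ]
{"dx":0.002,"dy":0.003,"dz":0.023,"yaw":0.008}
{"dx":0.002,"dy":0.003,"dz":0.023,"yaw":0.008}
--
```

Request:
play_rows(
  targets=[
    {"dx":0.003,"dy":0.003,"dz":0.02,"yaw":0.008,"jaw":1},
    {"dx":0.003,"dy":0.002,"dz":0.02,"yaw":0.008,"jaw":1},
    {"dx":0.001,"dy":0,"dz":0.008,"yaw":0,"jaw":1},
    {"dx":0,"dy":0,"dz":0.004,"yaw":0,"jaw":1},
    {"dx":0,"dy":0,"dz":0,"yaw":0,"jaw":1},
  ],
)

```text
clock: 37.25
tool_pos: [0.522, 0.3621, 0.0553]
eef_rot: [0.098, 0.993, -0.035, 0.051]
contact_force: [0.3, -0.2, -3.0]
opening: 0.265
```

```bash
python3 - <<'E'
from h import *
plan((.520,.3697,.042,169.2),step=.025)
s=snap('side','s18.png');snap('top','t18.png')
c=[cv2.imread('pics/t18.png')[240:340,110:230],cv2.imread('pics/s18.png')[370:480,170:302]]
cv2.imwrite('pics/s18c.png',np.hstack([cv2.resize(c[0],(396,330)) ,cv2.resize(c[1],(396,330))]))
E
```

```text
t 37.2 pos [0.522  0.3621 0.0553] ang 168.9 open 0.265 F [ 0.3 -0.2 -3. ] tilt [ 0.0936 -0.0797] q [-0.4   1.02 -0.64  1.67  0.98  0.83 -0.18]
{"dx":0.005,"dy":0.008,"dz":0.012,"yaw":-0.005}
--
```

View pics/s18c.png

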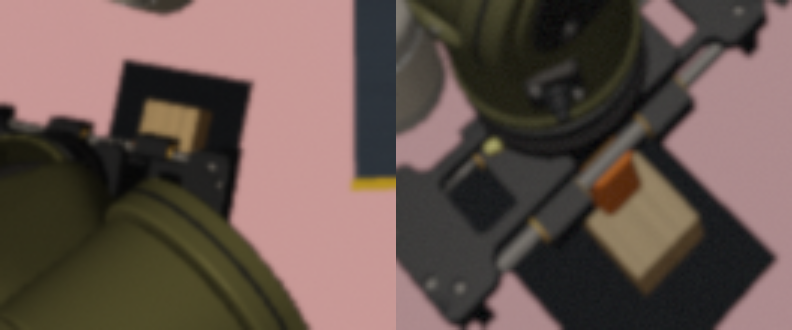

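Request:
play_rows(
  targets=[
    {"dx":0.004,"dy":0.006,"dz":0.004,"yaw":0,"jaw":1},
    {"dx":0.001,"dy":0.002,"dz":0.004,"yaw":0,"jaw":1},
    {"dx":0,"dy":0,"dz":0.003,"yaw":0,"jaw":1},
    {"dx":0,"dy":0,"dz":0.002,"yaw":0,"jaw":1},
    {"dx":0,"dy":0,"dz":0,"yaw":0,"jaw":1},
  ],
)

```text
clock: 37.85
tool_pos: [0.5206, 0.3728, 0.043]
eef_rot: [0.098, 0.993, -0.033, 0.052]
contact_force: [-0.7, -0.2, -2.1]
opening: 0.269
```

```bash
python3 - <<'E'
from h import *
plan((.520,.3697,.040,169.2),step=.025)
E
```

```text
t 37.9 pos [0.5206 0.3728 0.043 ] ang 168.9 open 0.269 F [-0.7 -0.2 -2.1] tilt [ 0.0966 -0.0754] q [-0.42  1.04 -0.63  1.66  0.99  0.82 -0.2 ]
{"dx":0.000,"dy":-0.003,"dz":0.003,"yaw":-0.005}
--
```

Request:
play_rows(
  targets=[
    {"dx":0,"dy":-0.003,"dz":0.002,"yaw":0,"jaw":1},
    {"dx":0,"dy":0,"dz":0.002,"yaw":0,"jaw":1},
    {"dx":0,"dy":0,"dz":0.002,"yaw":0,"jaw":1},
    {"dx":0,"dy":0,"dz":0.001,"yaw":0,"jaw":1},
    {"dx":0,"dy":0,"dz":0,"yaw":0,"jaw":1},
  ],
)

```text
clock: 38.35
tool_pos: [0.5202, 0.3692, 0.0408]
eef_rot: [0.098, 0.993, -0.033, 0.053]
contact_force: [0.2, -0.8, -1.8]
opening: 0.271
```

```bash
python3 - <<'E'
from h import *
plan((.520,.3697,.040,169.2),step=.025)
E
```

```text
t 38.4 pos [0.5202 0.3692 0.0408] ang 168.9 open 0.271 F [ 0.2 -0.8 -1.8] tilt [ 0.0991 -0.0757] q [-0.42  1.04 -0.63  1.67  1.    0.81 -0.21]
{"dx":0.000,"dy":0.000,"dz":0.001,"yaw":-0.005}
--
```

Request:
play_rows(
  targets=[
    {"dx":0,"dy":0,"dz":0.002,"yaw":0,"jaw":1},
    {"dx":0,"dy":0,"dz":0.002,"yaw":0,"jaw":1},
    {"dx":0,"dy":0,"dz":0.002,"yaw":0,"jaw":1},
    {"dx":0,"dy":0,"dz":0.002,"yaw":0,"jaw":1},
    {"dx":0,"dy":0,"dz":0.001,"yaw":0,"jaw":1},
  ],
)

```text
clock: 38.85
tool_pos: [0.5204, 0.3693, 0.0406]
eef_rot: [0.098, 0.993, -0.033, 0.055]
contact_force: [-1.8, 0.0, 3.4]
opening: 0.268
```

```bash
python3 - <<'E'
from h import *
plan((.520,.3697,.040,169.2),step=.025)
E
```

```text
t 38.9 pos [0.5204 0.3693 0.0406] ang 168.9 open 0.268 F [-1.8  0.   3.4] tilt [ 0.1035 -0.0764] q [-0.42  1.04 -0.63  1.67  1.01  0.8  -0.22]
{"dx":0.001,"dy":0.000,"dz":0.000,"yaw":-0.006}
--
```

Request:
play_rows(
  targets=[
    {"dx":0,"dy":0,"dz":0,"yaw":0,"jaw":0.4},
    {"dx":0,"dy":0,"dz":0,"yaw":0,"jaw":0.4},
    {"dx":0,"dy":0,"dz":0,"yaw":0,"jaw":0.4},
    {"dx":-0.003,"dy":0.002,"dz":-0.02,"yaw":0,"jaw":0.4},
    {"dx":-0.004,"dy":0.003,"dz":-0.035,"yaw":0,"jaw":0.4},
  ],
  squeeze=20,
)

```text
clock: 39.35
tool_pos: [0.5217, 0.3731, 0.0913]
eef_rot: [0.098, 0.993, -0.037, 0.053]
contact_force: [1.2, 0.3, 0.2]
opening: 0.596
```

Request:
play_rows(
  targets=[
    {"dx":-0.004,"dy":0.003,"dz":-0.04,"yaw":0,"jaw":0.4},
    {"dx":-0.004,"dy":0.003,"dz":-0.04,"yaw":0,"jaw":0.4},
    {"dx":-0.01,"dy":-0.03,"dz":-0.02,"yaw":0,"jaw":0.7},
    {"dx":-0.01,"dy":-0.045,"dz":0,"yaw":0,"jaw":1},
    {"dx":-0.01,"dy":-0.045,"dz":0,"yaw":0,"jaw":1},
  ],
)

```text
clock: 39.85
tool_pos: [0.5259, 0.2719, 0.2085]
eef_rot: [0.094, 0.994, -0.03, 0.054]
contact_force: [1.3, 0.5, -0.1]
opening: 0.353
```

```bash
python3 - <<'E'
from h import *
x,y=trayw(170,40,0.6); print(x,y)
plan((x,y,.16,180),step=.045)
s=snap('side','s19.png');snap('top','t19.png')
c=[cv2.imread('pics/t19.png')[240:340,110:230],cv2.imread('pics/s19.png')[370:480,170:302]]
cv2.imwrite('pics/s19c.png',np.hstack([cv2.resize(c[0],(396,330)) ,cv2.resize(c[1],(396,330))]))
E
```

```text
0.6593718074274872 -0.06362198992561771
t 39.9 pos [0.5259 0.2719 0.2085] ang 169.4 open 0.353 F [ 1.3  0.5 -0.1] tilt [ 0.1017 -0.0694] q [-0.18  0.76 -0.78  1.74  0.8   0.96  0.06]
{"dx":-0.021,"dy":-0.033,"dz":0.009,"yaw":-0.021}
{"dx":-0.020,"dy":-0.034,"dz":0.009,"yaw":-0.021}
{"dx":-0.019,"dy":-0.034,"dz":0.009,"yaw":-0.021}
{"dx":-0.019,"dy":-0.035,"dz":0.009,"yaw":-0.021}
{"dx":-0.018,"dy":-0.035,"dz":0.009,"yaw":-0.021}
{"dx":-0.017,"dy":-0.035,"dz":0.009,"yaw":-0.021}
{"dx":-0.016,"dy":-0.036,"dz":0.009,"yaw":-0.021}
{"dx":-0.016,"dy":-0.036,"dz":0.009,"yaw":-0.021}
{"dx":-0.015,"dy":-0.036,"dz":0.009,"yaw":-0.021}
--
```

View pics/s19c.png

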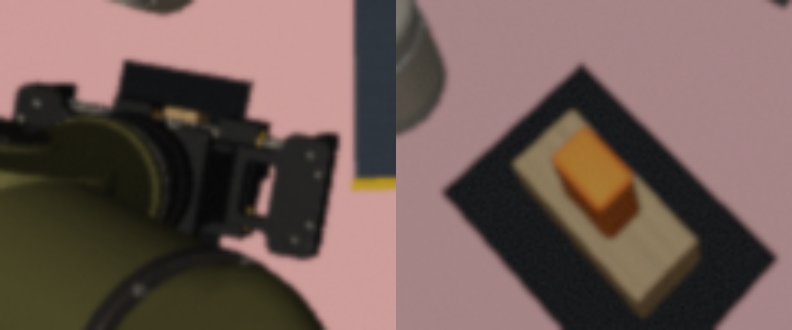

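The scraper stands on its mat (side view, crop right half). Next, the tray: fingers down inside it near the outer wall, away from the chips.

Request:
play_rows(
  targets=[
    {"dx":-0.02,"dy":-0.036,"dz":0,"yaw":-0.021,"jaw":1},
    {"dx":-0.02,"dy":-0.038,"dz":0.003,"yaw":-0.021,"jaw":1},
    {"dx":-0.019,"dy":-0.038,"dz":0.004,"yaw":-0.021,"jaw":1},
    {"dx":-0.019,"dy":-0.038,"dz":0.005,"yaw":-0.021,"jaw":1},
    {"dx":-0.018,"dy":-0.038,"dz":0.005,"yaw":-0.021,"jaw":1},
  ],
)

```text
clock: 40.45
tool_pos: [0.5961, 0.0668, 0.2129]
eef_rot: [0.037, 0.997, -0.033, 0.053]
contact_force: [0.2, 0.2, 0.6]
opening: 0.007
```

```bash
python3 - <<'E'
from h import *
x,y=trayw(167,42,0.6); print(x,y)
plan((x,y,.15,180),step=.045)
s=snap('top','t20.png')
c=cv2.imread('pics/t20.png')
f=c[245:340,125:200]; cv2.imwrite('pics/t20c.png',cv2.resize(f,None,fx=7,fy=6,interpolation=cv2.INTER_CUBIC))
E
```

```text
0.6563510283511582 -0.06165351493923544
t 40.5 pos [0.5961 0.0668 0.2129] ang 175.9 open 0.007 F [0.2 0.2 0.6] tilt [ 0.1025 -0.0689] q [ 0.23  0.77 -0.83  1.75  0.84  0.94  0.52]
{"dx":-0.016,"dy":-0.030,"dz":0.019,"yaw":-0.018}
{"dx":-0.015,"dy":-0.030,"dz":0.019,"yaw":-0.018}
{"dx":-0.014,"dy":-0.030,"dz":0.019,"yaw":-0.018}
{"dx":-0.014,"dy":-0.031,"dz":0.019,"yaw":-0.018}
--
```

View pics/t20c.png

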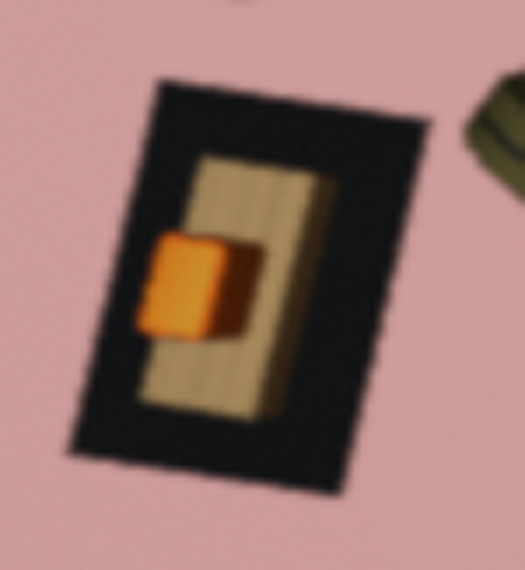

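```bash
python3 - <<'E'
from h import *
s=load('top')
M=lambda a:(a[0]/7+125,a[1]/6+245)
def rep(n,pts,px,x0):
    q,e=fitpose(s,pts,px,x0); print(n,q.round(4),np.degrees(q[2]).round(1),(e*1000).round(1).tolist())
rep('mat',[(80,50,3),(80,-50,3),(-80,-50,3),(-80,50,3)],[M(a) for a in [(160,80),(430,120),(342,495),(68,455)]],[.5,.35,0])
rep('wood',[(50,20,31),(50,-20,31),(-50,-20,31),(-50,20,31)],[M(a) for a in [(203,155),(318,174),(258,419),(138,402)]],[.5,.35,0])
rep('orange',[(20,12,78),(20,-12,78),(-20,-12,78),(-20,12,78)],[M(a) for a in [(163,233),(230,240),(208,340),(137,332)]],[.5,.35,0])
E
```

```text
mat [ 0.5174  0.3697 -0.189 ] -10.8 [[0.9, 0.2], [0.7, -0.2], [-1.2, -0.0], [-0.5, 0.1]]
wood [ 0.5172  0.3677 -0.2003] -11.5 [[-1.1, -0.5], [-0.6, 1.0], [0.6, 1.2], [1.0, -1.7]]
orange [ 0.5176  0.3669 -0.1771] -10.1 [[0.9, 0.7], [-0.2, -0.3], [-0.7, -0.0], [0.0, -0.4]]
```

Request:
play_rows(
  targets=[
    {"dx":-0.014,"dy":-0.028,"dz":0.017,"yaw":-0.018,"jaw":1},
    {"dx":-0.014,"dy":-0.03,"dz":0.017,"yaw":-0.018,"jaw":1},
    {"dx":-0.014,"dy":-0.026,"dz":0.017,"yaw":-0.018,"jaw":1},
    {"dx":-0.01,"dy":-0.012,"dz":0.01,"yaw":-0.01,"jaw":1},
    {"dx":0,"dy":0,"dz":0,"yaw":0,"jaw":1},
  ],
)

```text
clock: 41.0
tool_pos: [0.6536, -0.0531, 0.1598]
eef_rot: [0.013, 0.998, -0.039, 0.051]
contact_force: [0.4, -0.2, -0.2]
opening: 0.007
```

```bash
python3 - <<'E'
from h import *
x,y=trayw(167,42,0.6)
plan((x,y,.06,180),(x,y,.02,180),step=.03)
E
```

```text
t 41.0 pos [ 0.6536 -0.0531  0.1598] ang 178.7 open 0.007 F [ 0.4 -0.2 -0.2] tilt [ 0.1013 -0.0786] q [ 0.39  0.9  -0.8   1.63  0.92  0.93  0.76]
{"dx":0.002,"dy":-0.000,"dz":0.025,"yaw":-0.006}
{"dx":0.002,"dy":-0.000,"dz":0.025,"yaw":-0.006}
{"dx":0.002,"dy":-0.000,"dz":0.025,"yaw":-0.006}
{"dx":0.002,"dy":-0.000,"dz":0.025,"yaw":-0.006}
--
{"dx":0.002,"dy":0.002,"dz":0.020,"yaw":-0.000}
{"dx":0.002,"dy":0.002,"dz":0.020,"yaw":-0.000}
--
```

Request:
play_rows(
  targets=[
    {"dx":0.002,"dy":-0.002,"dz":0.025,"yaw":-0.006,"jaw":1},
    {"dx":0.002,"dy":-0.002,"dz":0.025,"yaw":-0.006,"jaw":1},
    {"dx":0.002,"dy":-0.002,"dz":0.025,"yaw":0,"jaw":1},
    {"dx":0.001,"dy":-0.001,"dz":0.015,"yaw":0,"jaw":1},
    {"dx":0,"dy":0,"dz":0.005,"yaw":0,"jaw":1},
  ],
)

```text
clock: 41.5
tool_pos: [0.6575, -0.0584, 0.065]
eef_rot: [0.006, 0.998, -0.035, 0.053]
contact_force: [-0.3, 0.7, 0.6]
opening: 0.004
```

```bash
python3 - <<'E'
from h import *
x,y=trayw(167,42,0.6)
plan((x,y,.021,180),step=.03)
snap('side','s21.png'); c=cv2.imread('pics/s21.png')[150:350,280:480]; cv2.imwrite('pics/s21c.png',cv2.resize(c,None,fx=3.5,fy=3))
E
```

```text
t 41.5 pos [ 0.6575 -0.0584  0.065 ] ang 179.6 open 0.004 F [-0.3  0.7  0.6] tilt [ 0.1059 -0.0712] q [ 0.36  1.02 -0.71  1.67  1.06  0.79  0.67]
{"dx":0.003,"dy":-0.000,"dz":0.022,"yaw":-0.004}
{"dx":0.003,"dy":-0.000,"dz":0.022,"yaw":-0.004}
--
```

View pics/s21c.png

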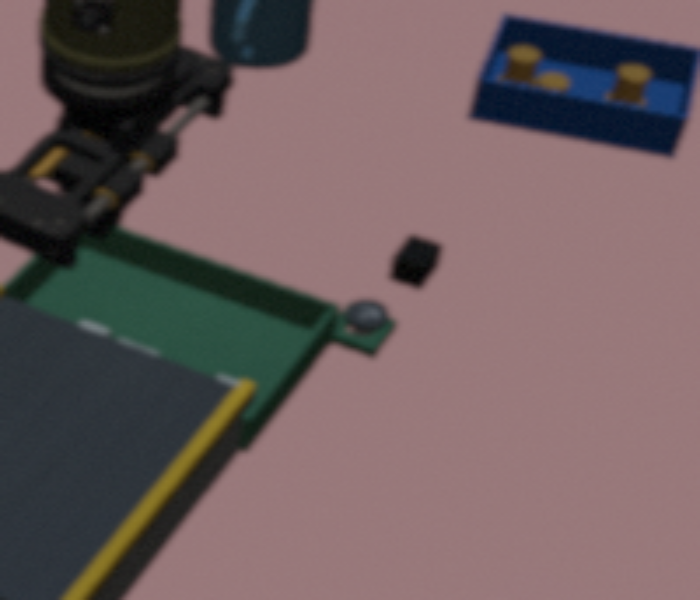

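The middle bushing in the bin has been knocked over but is still inside. Continuing down into the tray.

Request:
play_rows(
  targets=[
    {"dx":0.003,"dy":0,"dz":0.018,"yaw":0,"jaw":1},
    {"dx":0.003,"dy":0,"dz":0.016,"yaw":0,"jaw":1},
    {"dx":0.002,"dy":0,"dz":0.008,"yaw":0,"jaw":1},
    {"dx":0,"dy":0,"dz":0.002,"yaw":0,"jaw":1},
    {"dx":0,"dy":0,"dz":0,"yaw":0,"jaw":1},
  ],
)

```text
clock: 42.05
tool_pos: [0.6572, -0.0574, 0.0228]
eef_rot: [0.005, 0.998, -0.034, 0.057]
contact_force: [-0.1, -0.6, -1.3]
opening: 0.005
```

```bash
python3 - <<'E'
from h import *
plan(*[(*trayw(167,33-3*i,a),.021,180) for i,a in enumerate((-5,-15,-30,-45))],step=.02)
E
```

```text
t 42.0 pos [ 0.6572 -0.0574  0.0228] ang 179.7 open 0.005 F [-0.1 -0.6 -1.3] tilt [ 0.1128 -0.0678] q [ 0.34  1.07 -0.67  1.69  1.14  0.72  0.6 ]
{"dx":-0.001,"dy":-0.015,"dz":0.002,"yaw":-0.003}
{"dx":-0.001,"dy":-0.015,"dz":0.002,"yaw":-0.003}
--
{"dx":0.000,"dy":-0.016,"dz":0.001,"yaw":-0.000}
{"dx":0.000,"dy":-0.016,"dz":0.001,"yaw":-0.000}
--
{"dx":0.004,"dy":-0.015,"dz":0.001,"yaw":-0.000}
{"dx":0.004,"dy":-0.015,"dz":0.001,"yaw":-0.000}
{"dx":0.004,"dy":-0.015,"dz":0.001,"yaw":-0.000}
--
{"dx":0.008,"dy":-0.014,"dz":0.000,"yaw":-0.000}
{"dx":0.008,"dy":-0.014,"dz":0.000,"yaw":-0.000}
{"dx":0.008,"dy":-0.014,"dz":0.000,"yaw":-0.000}
--
```

Request:
play_rows(
  targets=[
    {"dx":0,"dy":-0.01,"dz":0.001,"yaw":0,"jaw":1},
    {"dx":0,"dy":-0.012,"dz":0.001,"yaw":0,"jaw":1},
    {"dx":0,"dy":-0.014,"dz":0.001,"yaw":0,"jaw":1},
    {"dx":0.001,"dy":-0.015,"dz":0.001,"yaw":0,"jaw":1},
    {"dx":0.002,"dy":-0.015,"dz":0.001,"yaw":0,"jaw":1},
  ],
)

```text
clock: 42.55
tool_pos: [0.6546, -0.1222, 0.0238]
eef_rot: [0.002, 0.998, -0.03, 0.058]
contact_force: [-0.5, 4.2, 2.3]
opening: 0.004
```

```bash
python3 - <<'E'
from h import *
plan(*[(*trayw(165,33-3*i,a),.021,180) for i,a in enumerate((-25,-40,-55))],step=.02)
snap('side','s22.png'); c=cv2.imread('pics/s22.png')[150:350,280:480]; cv2.imwrite('pics/s22c.png',cv2.resize(c,None,fx=3.5,fy=3))
E
```

```text
t 42.5 pos [ 0.6546 -0.1222  0.0238] ang 179.9 open 0.004 F [-0.5  4.2  2.3] tilt [ 0.1157 -0.0592] q [ 0.45  1.08 -0.68  1.67  1.13  0.71  0.72]
{"dx":0.001,"dy":-0.011,"dz":0.002,"yaw":-0.001}
{"dx":0.001,"dy":-0.011,"dz":0.002,"yaw":-0.001}
--
{"dx":0.006,"dy":-0.014,"dz":0.000,"yaw":-0.000}
{"dx":0.006,"dy":-0.014,"dz":0.000,"yaw":-0.000}
{"dx":0.006,"dy":-0.014,"dz":0.000,"yaw":-0.000}
--
{"dx":0.010,"dy":-0.012,"dz":-0.000,"yaw":-0.000}
{"dx":0.010,"dy":-0.012,"dz":-0.000,"yaw":-0.000}
{"dx":0.010,"dy":-0.012,"dz":-0.000,"yaw":-0.000}
--
```

View pics/s22c.png

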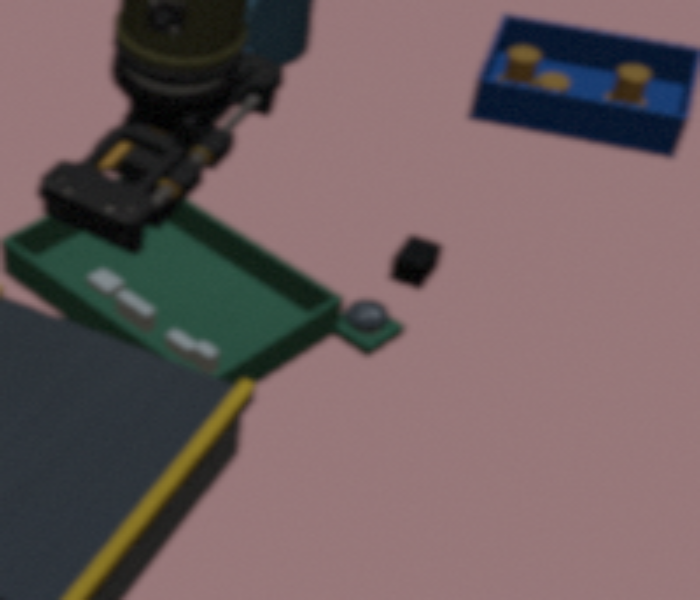

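Request:
play_rows(
  targets=[
    {"dx":0.003,"dy":-0.014,"dz":0.002,"yaw":0,"jaw":1},
    {"dx":0.004,"dy":-0.014,"dz":0.002,"yaw":0,"jaw":1},
    {"dx":0.006,"dy":-0.014,"dz":0.002,"yaw":0,"jaw":1},
    {"dx":0.007,"dy":-0.014,"dz":0.001,"yaw":0,"jaw":1},
    {"dx":0.008,"dy":-0.013,"dz":0.001,"yaw":0,"jaw":1},
  ],
)

```text
clock: 43.1
tool_pos: [0.6296, -0.1942, 0.019]
eef_rot: [0.003, 0.998, -0.026, 0.063]
contact_force: [0.7, 4.1, 1.9]
opening: 0.003
```

```bash
python3 - <<'E'
from h import *
plan(*[(*trayw(163,31-2*i,a),.021,180) for i,a in enumerate((-45,-60,-75))],step=.02)
snap('top','t23.png'); c=cv2.imread('pics/t23.png')[190:340,280:500]; cv2.imwrite('pics/t23c.png',cv2.resize(c,None,fx=3.5,fy=3.5))
E
```

```text
t 43.1 pos [ 0.6296 -0.1942  0.019 ] ang 179.9 open 0.003 F [0.7 4.1 1.9] tilt [ 0.1258 -0.0529] q [ 0.58  1.08 -0.67  1.71  1.16  0.66  0.81]
{"dx":0.002,"dy":-0.005,"dz":-0.002,"yaw":-0.002}
--
{"dx":0.010,"dy":-0.011,"dz":-0.001,"yaw":-0.000}
{"dx":0.010,"dy":-0.011,"dz":-0.001,"yaw":-0.000}
{"dx":0.010,"dy":-0.011,"dz":-0.001,"yaw":-0.000}
--
{"dx":0.013,"dy":-0.008,"dz":-0.001,"yaw":-0.000}
{"dx":0.013,"dy":-0.008,"dz":-0.001,"yaw":-0.000}
{"dx":0.013,"dy":-0.008,"dz":-0.001,"yaw":-0.000}
--
```

View pics/t23c.png

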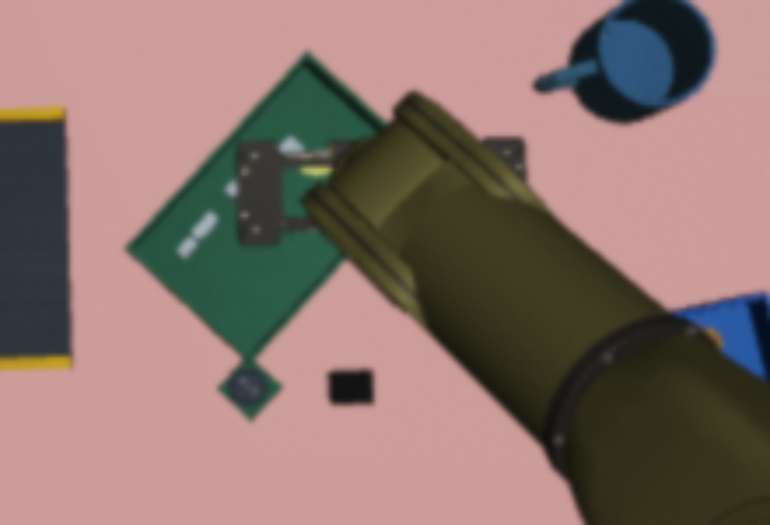

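Request:
play_rows(
  targets=[
    {"dx":0.009,"dy":-0.011,"dz":0,"yaw":0,"jaw":1},
    {"dx":0.01,"dy":-0.011,"dz":0,"yaw":0,"jaw":1},
    {"dx":0.011,"dy":-0.01,"dz":0,"yaw":0,"jaw":1},
    {"dx":0.012,"dy":-0.009,"dz":0,"yaw":0,"jaw":1},
    {"dx":0.013,"dy":-0.008,"dz":0,"yaw":0,"jaw":1},
  ],
)

```text
clock: 43.65
tool_pos: [0.5726, -0.2483, 0.0151]
eef_rot: [0.003, 0.997, -0.027, 0.065]
contact_force: [3.6, 3.6, 1.1]
opening: 0.005
```

```bash
python3 - <<'E'
from h import *
plan(*[(*trayw(163,28-2*i,a),.02,180) for i,a in enumerate((-75,-89.4))],step=.02)
snap('top','t24.png'); c=cv2.imread('pics/t24.png')[190:340,280:500]; cv2.imwrite('pics/t24c.png',cv2.resize(c,None,fx=3.5,fy=3.5))
E
```

```text
t 43.6 pos [ 0.5726 -0.2483  0.0151] ang 179.9 open 0.005 F [3.6 3.6 1.1] tilt [ 0.1305 -0.0539] q [ 0.69  1.05 -0.63  1.82  1.25  0.57  0.79]
{"dx":0.013,"dy":-0.008,"dz":-0.006,"yaw":-0.002}
--
{"dx":0.014,"dy":-0.004,"dz":-0.002,"yaw":-0.000}
{"dx":0.014,"dy":-0.004,"dz":-0.002,"yaw":-0.000}
{"dx":0.014,"dy":-0.004,"dz":-0.002,"yaw":-0.000}
--
```

View pics/t24c.png

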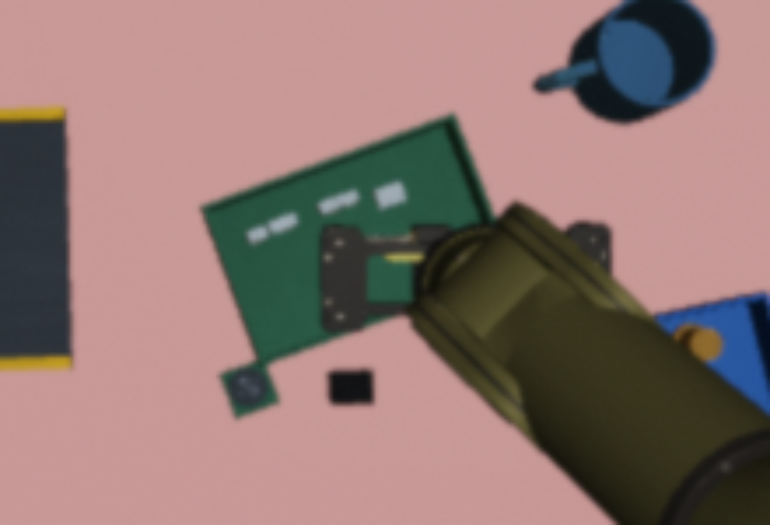

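Request:
play_rows(
  targets=[
    {"dx":0.013,"dy":-0.007,"dz":-0.003,"yaw":0,"jaw":1},
    {"dx":0.013,"dy":-0.006,"dz":-0.002,"yaw":0,"jaw":1},
    {"dx":0.012,"dy":-0.005,"dz":-0.001,"yaw":0,"jaw":1},
    {"dx":0.01,"dy":-0.003,"dz":-0.001,"yaw":0,"jaw":1},
    {"dx":0.008,"dy":-0.002,"dz":0,"yaw":0,"jaw":1},
  ],
)

```text
clock: 44.2
tool_pos: [0.5139, -0.2748, 0.0163]
eef_rot: [0.004, 0.997, -0.027, 0.068]
contact_force: [24.7, 4.9, -12.2]
opening: 0.005
```

```bash
python3 - <<'E'
from h import *
plan(*[(*trayw(163,26-2*i,a),.02,180) for i,a in enumerate((-89.4,))],step=.02)
snap('top','t25.png'); c=cv2.imread('pics/t25.png')[190:340,280:500]; cv2.imwrite('pics/t25c.png',cv2.resize(c,None,fx=3.5,fy=3.5))
E
```

```text
t 44.2 pos [ 0.5139 -0.2748  0.0163] ang 179.8 open 0.005 F [ 24.7   4.9 -12.2] tilt [ 0.1362 -0.0548] q [ 0.75  1.01 -0.58  1.95  1.39  0.48  0.69]
{"dx":-0.004,"dy":0.007,"dz":-0.004,"yaw":-0.004}
--
```

View pics/t25c.png

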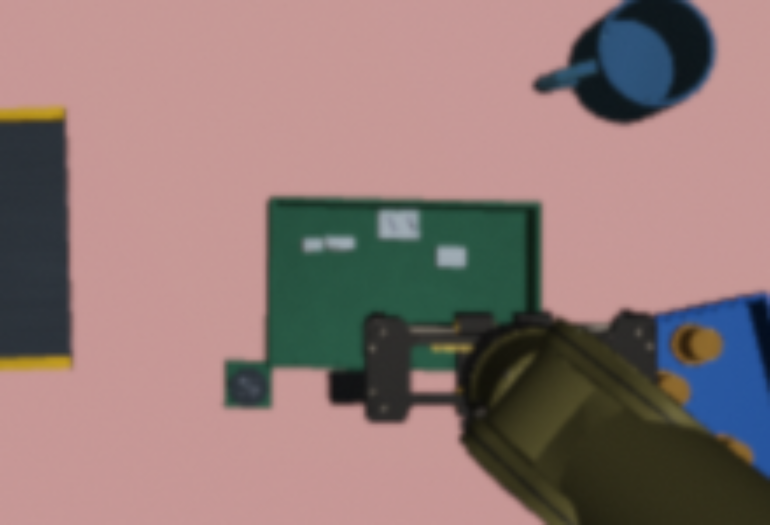

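Tray is against the stop (about 25 N contact). Backing off the wall, then up.

Request:
play_rows(
  targets=[
    {"dx":-0.004,"dy":0,"dz":0,"yaw":0,"jaw":1},
    {"dx":-0.004,"dy":0,"dz":-0.001,"yaw":0,"jaw":1},
    {"dx":-0.003,"dy":0,"dz":-0.015,"yaw":0,"jaw":1},
    {"dx":-0.004,"dy":0,"dz":-0.03,"yaw":0,"jaw":1},
    {"dx":-0.004,"dy":0,"dz":-0.04,"yaw":0,"jaw":1},
  ],
)

```text
clock: 44.75
tool_pos: [0.5124, -0.2743, 0.0993]
eef_rot: [0.006, 0.998, -0.03, 0.058]
contact_force: [0.4, -0.4, 0.1]
opening: 0.004
```

Request:
play_rows(
  targets=[
    {"dx":-0.004,"dy":0,"dz":-0.04,"yaw":0,"jaw":1},
    {"dx":0,"dy":0,"dz":-0.04,"yaw":0,"jaw":1},
    {"dx":0.03,"dy":0.03,"dz":-0.02,"yaw":0,"jaw":1},
    {"dx":0.035,"dy":0.035,"dz":0,"yaw":0,"jaw":1},
    {"dx":0.03,"dy":0.04,"dz":0,"yaw":0,"jaw":1},
  ],
)

```text
clock: 45.25
tool_pos: [0.4088, -0.1692, 0.1878]
eef_rot: [0.016, 0.998, -0.035, 0.057]
contact_force: [0.8, 0.7, -1.1]
opening: 0.006
```

```bash
python3 - <<'E'
from h import *
plan()
snap('top','t26.png'); snap('side','s26.png')
E
```

```text
t 45.2 pos [ 0.4088 -0.1692  0.1878] ang 178.4 open 0.006 F [ 0.8  0.7 -1.1] tilt [ 0.1131 -0.0713] q [ 0.75  0.61 -0.76  2.25  1.05  0.54  0.7 ]
```

View pics/t26.png

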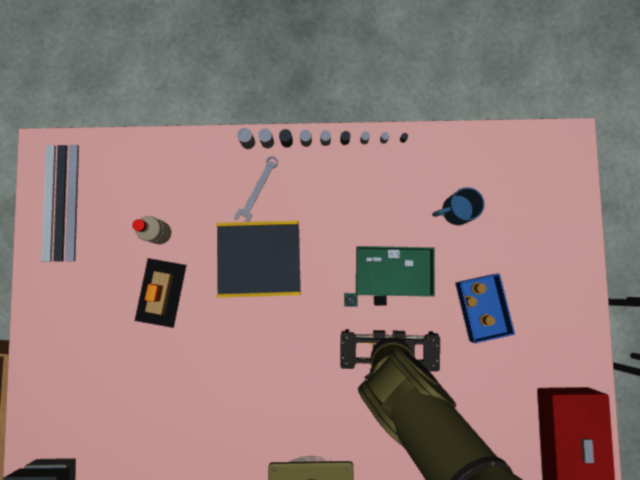

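View pics/s26.png

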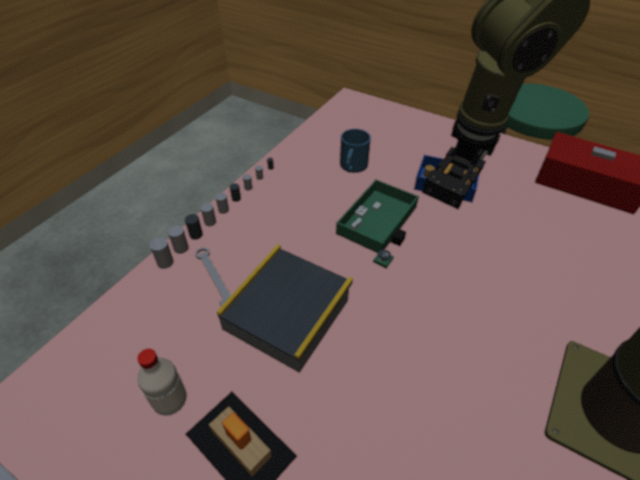

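Plate is empty, and all three bushings are in the bin at (479,288), (472,301) and (488,321). The tray is at (395,271) against the stop, and the bottle, mug and wrench are in their old places. A final measurement of the tray and scraper follows.

```bash
python3 - <<'E'
from h import *
c=cv2.imread('pics/t26.png')
cv2.imwrite('pics/t26c.png',cv2.resize(c[235:315,335:445],None,fx=7,fy=7,interpolation=cv2.INTER_CUBIC))
cv2.imwrite('pics/t26d.png',cv2.resize(c[265:350,445:525],None,fx=7,fy=7,interpolation=cv2.INTER_CUBIC))
s=load('top')
for xy in [(12,132),(202,132),(202,12),(12,12)]:
    x,y=trayw(*xy,-90+.62); u,v=pix(s,(x,y,.038)); print(xy,round((u-335)*7),round((v-235)*7))
a=np.load('last_top.npz')
z0=cv2.imread('pics/top0.png').astype(int)
d=np.abs(z0-c).max(2); 
for n,(u,v,w,h) in dict(mug=(430,180,60,50),can=(125,210,50,40),wrench=(232,150,50,70)).items(): print(n,(d[v:v+h,u:u+w]>40).sum())
E
```

```text
(12, 132) 135 81
(202, 132) 677 66
(202, 12) 695 410
(12, 12) 147 425
mug 0
can 0
wrench 0
```

View pics/t26c.png

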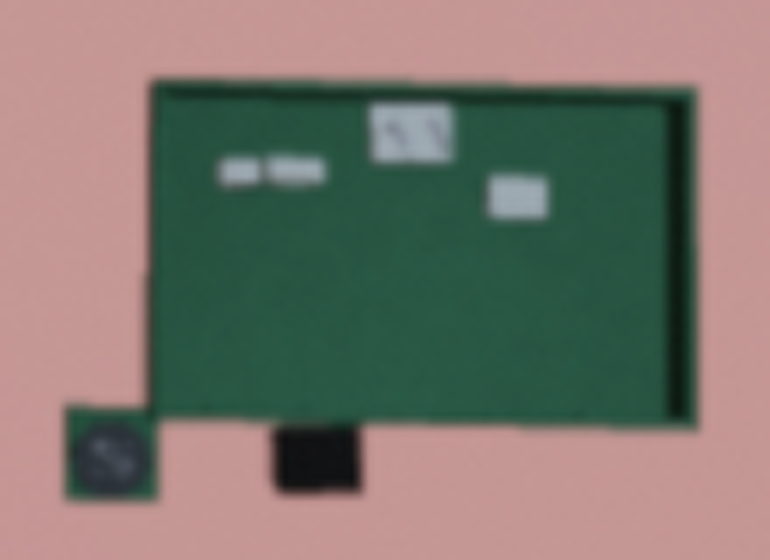

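View pics/t26d.png

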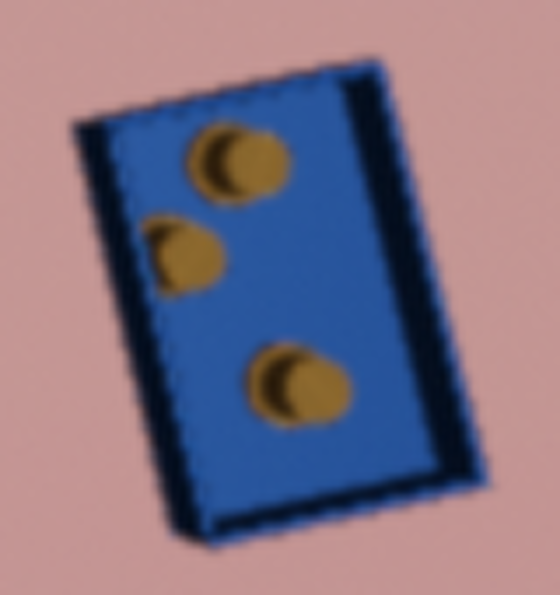

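```bash
python3 - <<'E'
from h import *
s=load('top')
T=lambda a:(a[0]/7+335,a[1]/7+235)
tp=[(12,132,38),(202,132,38),(202,12,38),(12,12,38)]
tx=[T((152,82)),T((695,90)),T((697,428)),T((150,415))]
q,e=fitpose(s,tp,tx,[.49,-.1,-1.57]); print(q,np.degrees(q[2]-ST[2]),(e*1000).round(1).tolist())
c,sn=np.cos(q[2]),np.sin(q[2])
fc=np.array([q[0]+c*.202-sn*.132,q[1]+sn*.202+c*.132]); print('corner',fc,'goal',trayw(202,132,-90+.62), 'pivot',(.4898,-.1054))
E
```

```text
[ 0.49179806 -0.10558596 -1.60608281] -92.6462907660671 [[1.8, -0.2], [1.3, -0.3], [-1.1, -0.0], [-2.1, 0.5]]
corner [ 0.6165895  -0.31211706] goal (np.float64(0.623978079506404), np.float64(-0.30595982394281546)) pivot (0.4898, -0.1054)
```

The tray has gone about 2.6° past square, using the play in the eye, which leaves its corner 7–9 mm off. Nudging the free end back from outside.

```bash
python3 - <<'E'
from h import *
plan((.468,-.292,.12,180),(.468,-.292,.02,180),step=.04)
E
```

```text
t 45.4 pos [ 0.404  -0.1647  0.187 ] ang 179.2 open 0.004 F [ 0.5 -0.7  0.5] tilt [ 0.1055 -0.0691] q [ 0.74  0.6  -0.77  2.26  1.04  0.54  0.7 ]
{"dx":-0.015,"dy":-0.030,"dz":0.021,"yaw":-0.004}
{"dx":-0.014,"dy":-0.030,"dz":0.021,"yaw":-0.004}
{"dx":-0.014,"dy":-0.030,"dz":0.021,"yaw":-0.004}
{"dx":-0.014,"dy":-0.030,"dz":0.021,"yaw":-0.004}
--
{"dx":0.004,"dy":0.002,"dz":0.033,"yaw":-0.000}
{"dx":0.004,"dy":0.002,"dz":0.033,"yaw":-0.000}
{"dx":0.004,"dy":0.002,"dz":0.033,"yaw":-0.000}
--
```

Request:
play_rows(
  targets=[
    {"dx":-0.014,"dy":-0.03,"dz":0.02,"yaw":0,"jaw":1},
    {"dx":-0.014,"dy":-0.03,"dz":0.02,"yaw":0,"jaw":1},
    {"dx":-0.013,"dy":-0.03,"dz":0.02,"yaw":0,"jaw":1},
    {"dx":-0.008,"dy":-0.018,"dz":0.01,"yaw":0,"jaw":1},
    {"dx":0,"dy":0,"dz":0,"yaw":0,"jaw":1},
  ],
)

```text
clock: 45.85
tool_pos: [0.4536, -0.2866, 0.1274]
eef_rot: [0.008, 0.998, -0.039, 0.047]
contact_force: [-0.8, 0.3, 0.3]
opening: 0.007
```

```bash
python3 - <<'E'
from h import *
plan((.466,-.292,.02,180),step=.03)
E
```

```text
t 45.9 pos [ 0.4536 -0.2866  0.1274] ang 179.3 open 0.007 F [-0.8  0.3  0.3] tilt [ 0.0925 -0.0795] q [ 0.88  0.8  -0.71  2.03  1.08  0.6   0.96]
{"dx":-0.001,"dy":0.001,"dz":0.027,"yaw":-0.003}
{"dx":-0.001,"dy":0.001,"dz":0.027,"yaw":-0.003}
{"dx":-0.001,"dy":0.001,"dz":0.027,"yaw":-0.003}
{"dx":-0.001,"dy":0.001,"dz":0.027,"yaw":-0.003}
--
```

Request:
play_rows(
  targets=[
    {"dx":0,"dy":0,"dz":0.027,"yaw":0,"jaw":1},
    {"dx":0,"dy":0,"dz":0.027,"yaw":0,"jaw":1},
    {"dx":0,"dy":0,"dz":0.027,"yaw":0,"jaw":1},
    {"dx":0,"dy":0,"dz":0.018,"yaw":0,"jaw":1},
    {"dx":0,"dy":0,"dz":0.004,"yaw":0,"jaw":1},
  ],
)

```text
clock: 46.35
tool_pos: [0.4595, -0.2961, 0.0233]
eef_rot: [0.01, 0.998, -0.041, 0.044]
contact_force: [0.2, -0.5, 1.0]
opening: 0.004
```

```bash
python3 - <<'E'
from h import *
plan((.486,-.291,.02,180),step=.03)
E
```

```text
t 46.4 pos [ 0.4595 -0.2961  0.0233] ang 179.1 open 0.004 F [ 0.2 -0.5  1. ] tilt [ 0.0871 -0.0834] q [ 0.79  0.97 -0.53  2.04  1.42  0.47  0.67]
{"dx":-0.026,"dy":0.006,"dz":0.005,"yaw":-0.016}
--
```

Creeping in +x (tool −dx) toward contact.

Request:
play_rows(
  targets=[
    {"dx":-0.009,"dy":0.003,"dz":0.002,"yaw":0,"jaw":1},
    {"dx":-0.009,"dy":0.001,"dz":0.001,"yaw":0,"jaw":1},
    {"dx":-0.004,"dy":0,"dz":0,"yaw":0,"jaw":1},
    {"dx":-0.002,"dy":0,"dz":0,"yaw":0,"jaw":1},
    {"dx":0,"dy":0,"dz":0,"yaw":0,"jaw":1},
  ],
)

```text
clock: 46.85
tool_pos: [0.4861, -0.2908, 0.0256]
eef_rot: [0.009, 0.998, -0.042, 0.045]
contact_force: [-0.2, -0.8, -0.3]
opening: 0.001
```

```bash
python3 - <<'E'
from h import *
plan()
E
```

```text
t 46.9 pos [ 0.4861 -0.2908  0.0256] ang 179.2 open 0.001 F [-0.2 -0.8 -0.3] tilt [ 0.0887 -0.0838] q [ 0.76  0.98 -0.56  1.98  1.33  0.51  0.74]
```

Request:
play_rows(
  targets=[
    {"dx":-0.002,"dy":0,"dz":0.001,"yaw":0,"jaw":1},
    {"dx":-0.002,"dy":0,"dz":0.001,"yaw":0,"jaw":1},
    {"dx":-0.002,"dy":0,"dz":0,"yaw":0,"jaw":1},
    {"dx":-0.002,"dy":0,"dz":0,"yaw":0,"jaw":1},
    {"dx":0,"dy":0,"dz":0,"yaw":0,"jaw":1},
  ],
)

```text
clock: 47.35
tool_pos: [0.4891, -0.2918, 0.0242]
eef_rot: [0.01, 0.998, -0.042, 0.04]
contact_force: [-0.8, 0.7, 1.8]
opening: 0.006
```

```bash
python3 - <<'E'
from h import *
plan()
s=snap('top','t27.png'); c=cv2.imread('pics/t27.png')
cv2.imwrite('pics/t27c.png',cv2.resize(c[235:315,335:445],None,fx=7,fy=7,interpolation=cv2.INTER_CUBIC))
E
```

```text
t 47.4 pos [ 0.4891 -0.2918  0.0242] ang 179.1 open 0.006 F [-0.8  0.7  1.8] tilt [ 0.0795 -0.0856] q [ 0.76  0.99 -0.56  1.96  1.31  0.52  0.77]
```

View pics/t27c.png

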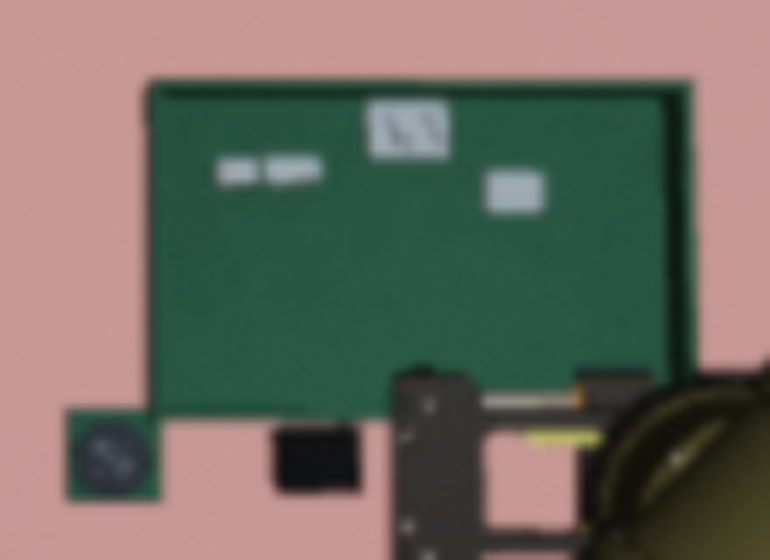

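Request:
play_rows(
  targets=[
    {"dx":-0.003,"dy":0,"dz":0,"yaw":0,"jaw":1},
    {"dx":-0.003,"dy":0,"dz":0,"yaw":0,"jaw":1},
    {"dx":-0.002,"dy":0,"dz":0,"yaw":0,"jaw":1},
    {"dx":0,"dy":0,"dz":0,"yaw":0,"jaw":1},
    {"dx":0,"dy":0,"dz":0,"yaw":0,"jaw":1},
  ],
)

```text
clock: 47.9
tool_pos: [0.4964, -0.2912, 0.0242]
eef_rot: [0.01, 0.998, -0.042, 0.039]
contact_force: [-3.9, 1.6, 2.5]
opening: 0.003
```

```bash
python3 - <<'E'
from h import *
plan()
s=snap('top','t28.png'); c=cv2.imread('pics/t28.png')
cv2.imwrite('pics/t28c.png',cv2.resize(c[235:315,335:445],None,fx=7,fy=7,interpolation=cv2.INTER_CUBIC))
E
```

```text
t 47.9 pos [ 0.4964 -0.2912  0.0242] ang 179.1 open 0.003 F [-3.9  1.6  2.5] tilt [ 0.077  -0.0844] q [ 0.76  0.99 -0.57  1.94  1.28  0.54  0.79]
```

View pics/t28c.png

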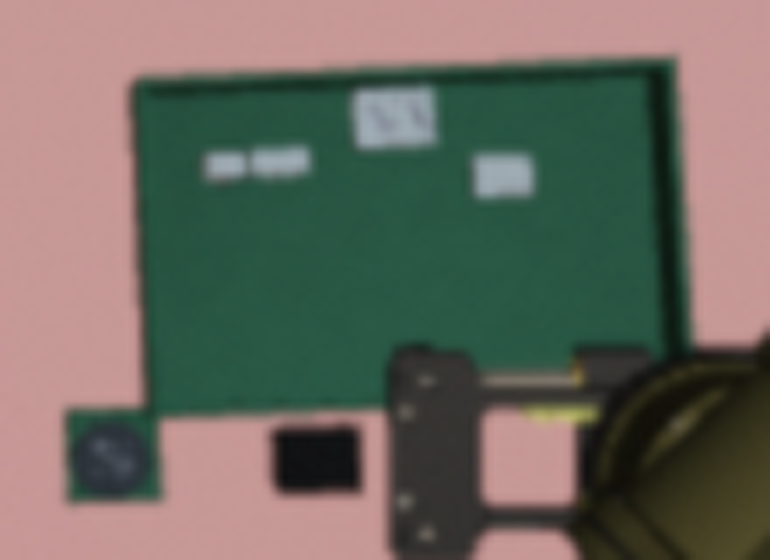

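Angle is now about 0.6° short of parked, with a small gap at the stop. I'll back off and press the wall from inside directly opposite the stop, so it can't over-rotate.

Request:
play_rows(
  targets=[
    {"dx":0.008,"dy":0,"dz":-0.002,"yaw":0,"jaw":1},
    {"dx":0.01,"dy":0,"dz":-0.02,"yaw":0,"jaw":1},
    {"dx":0,"dy":0,"dz":-0.035,"yaw":0,"jaw":1},
    {"dx":0,"dy":0.01,"dz":-0.03,"yaw":0,"jaw":1},
    {"dx":-0.02,"dy":0.03,"dz":-0.005,"yaw":0,"jaw":1},
  ],
)

```text
clock: 48.45
tool_pos: [0.4917, -0.2489, 0.115]
eef_rot: [0.014, 0.998, -0.044, 0.042]
contact_force: [1.4, 0.2, -0.3]
opening: 0.008
```

```bash
python3 - <<'E'
from h import *
plan((.54,-.18,.10,180),(.54,-.18,.022,180),step=.03)
E
```

```text
t 48.5 pos [ 0.4917 -0.2489  0.115 ] ang 178.6 open 0.008 F [ 1.4  0.2 -0.3] tilt [ 0.0816 -0.0889] q [ 0.75  0.83 -0.68  1.99  1.08  0.62  0.87]
{"dx":-0.015,"dy":0.024,"dz":0.004,"yaw":-0.008}
{"dx":-0.015,"dy":0.024,"dz":0.004,"yaw":-0.008}
{"dx":-0.015,"dy":0.024,"dz":0.004,"yaw":-0.008}
--
{"dx":0.002,"dy":0.002,"dz":0.026,"yaw":-0.000}
{"dx":0.002,"dy":0.002,"dz":0.026,"yaw":-0.000}
{"dx":0.002,"dy":0.002,"dz":0.026,"yaw":-0.000}
--
```

Request:
play_rows(
  targets=[
    {"dx":-0.014,"dy":0.022,"dz":0.002,"yaw":0,"jaw":1},
    {"dx":-0.015,"dy":0.022,"dz":0.002,"yaw":0,"jaw":1},
    {"dx":-0.009,"dy":0.012,"dz":0.002,"yaw":0,"jaw":1},
    {"dx":0,"dy":0,"dz":0,"yaw":0,"jaw":1},
    {"dx":0,"dy":0,"dz":0,"yaw":0,"jaw":1},
  ],
)

```text
clock: 48.95
tool_pos: [0.5405, -0.1899, 0.1121]
eef_rot: [0.012, 0.998, -0.044, 0.05]
contact_force: [-1.1, 0.8, -0.6]
opening: 0.003
```

```bash
python3 - <<'E'
from h import *
plan((.54,-.18,.022,180),step=.025)
E
```

```text
t 49.0 pos [ 0.5405 -0.1899  0.1121] ang 178.9 open 0.003 F [-1.1  0.8 -0.6] tilt [ 0.0992 -0.0884] q [ 0.61  0.85 -0.68  1.94  1.07  0.65  0.77]
{"dx":0.002,"dy":0.004,"dz":0.022,"yaw":-0.005}
{"dx":0.002,"dy":0.004,"dz":0.022,"yaw":-0.005}
{"dx":0.002,"dy":0.004,"dz":0.022,"yaw":-0.005}
{"dx":0.002,"dy":0.004,"dz":0.022,"yaw":-0.005}
--
```

Request:
play_rows(
  targets=[
    {"dx":0.002,"dy":0.004,"dz":0.022,"yaw":0,"jaw":1},
    {"dx":0.002,"dy":0.003,"dz":0.024,"yaw":0,"jaw":1},
    {"dx":0.002,"dy":0.002,"dz":0.024,"yaw":0,"jaw":1},
    {"dx":0.002,"dy":0,"dz":0.016,"yaw":0,"jaw":1},
    {"dx":0,"dy":0,"dz":0.004,"yaw":0,"jaw":1},
  ],
)

```text
clock: 49.45
tool_pos: [0.5384, -0.1985, 0.0189]
eef_rot: [0.017, 0.998, -0.047, 0.05]
contact_force: [1.3, -0.0, 0.4]
opening: 0.004
```

```bash
python3 - <<'E'
from h import *
plan((.522,-.18,.022,180),step=.025)
E
```

```text
t 49.5 pos [ 0.5384 -0.1985  0.0189] ang 178.3 open 0.004 F [ 1.3 -0.   0.4] tilt [ 0.0977 -0.0959] q [ 0.54  0.99 -0.52  1.96  1.35  0.51  0.51]
{"dx":0.017,"dy":0.017,"dz":-0.006,"yaw":-0.029}
--
```

Request:
play_rows(
  targets=[
    {"dx":0.004,"dy":0.01,"dz":-0.003,"yaw":-0.01,"jaw":1},
    {"dx":0.005,"dy":0.008,"dz":-0.001,"yaw":-0.01,"jaw":1},
    {"dx":0.004,"dy":0.003,"dz":0,"yaw":0,"jaw":1},
    {"dx":0.002,"dy":0,"dz":0,"yaw":0,"jaw":1},
    {"dx":0,"dy":0,"dz":0,"yaw":0,"jaw":1},
  ],
)

```text
clock: 49.95
tool_pos: [0.5213, -0.183, 0.0202]
eef_rot: [0.011, 0.998, -0.05, 0.049]
contact_force: [1.1, -0.1, 0.3]
opening: 0.005
```

```bash
python3 - <<'E'
from h import *
plan((.520,-.176,.022,180),step=.025)
E
```

```text
t 50.0 pos [ 0.5213 -0.183   0.0202] ang 179.1 open 0.005 F [ 1.1 -0.1  0.3] tilt [ 0.0962 -0.1003] q [ 0.51  0.98 -0.51  2.02  1.43  0.49  0.4 ]
{"dx":0.001,"dy":0.007,"dz":-0.003,"yaw":-0.016}
--
```

Creep toward the stop, with the finger opposite it.

Request:
play_rows(
  targets=[
    {"dx":0.002,"dy":0.005,"dz":-0.001,"yaw":0,"jaw":1},
    {"dx":0.002,"dy":0.001,"dz":0,"yaw":0,"jaw":1},
    {"dx":0.002,"dy":0,"dz":0,"yaw":0,"jaw":1},
    {"dx":0.002,"dy":0,"dz":0,"yaw":0,"jaw":1},
    {"dx":0.001,"dy":0,"dz":0,"yaw":0,"jaw":1},
  ],
)

```text
clock: 50.45
tool_pos: [0.5171, -0.1784, 0.0214]
eef_rot: [0.012, 0.997, -0.051, 0.053]
contact_force: [4.1, -0.3, -2.0]
opening: 0.005
```

```bash
python3 - <<'E'
from h import *
plan()
E
```

```text
t 50.5 pos [ 0.5171 -0.1784  0.0214] ang 179.0 open 0.005 F [ 4.1 -0.3 -2. ] tilt [ 0.1055 -0.1021] q [ 0.5   0.97 -0.5   2.05  1.49  0.49  0.33]
```

Request:
play_rows(
  targets=[
    {"dx":0.002,"dy":0,"dz":0,"yaw":0,"jaw":1},
    {"dx":0.002,"dy":0,"dz":0,"yaw":0,"jaw":1},
    {"dx":0.002,"dy":0,"dz":0,"yaw":0,"jaw":1},
    {"dx":0.001,"dy":0,"dz":0,"yaw":0,"jaw":1},
    {"dx":0.001,"dy":0,"dz":0,"yaw":0,"jaw":1},
  ],
)

```text
clock: 50.95
tool_pos: [0.5167, -0.1782, 0.0216]
eef_rot: [0.011, 0.997, -0.05, 0.06]
contact_force: [5.5, -1.1, -2.9]
opening: 0.005
```

```bash
python3 - <<'E'
from h import *
plan()
s=snap('top','t29.png'); c=cv2.imread('pics/t29.png')
cv2.imwrite('pics/t29c.png',cv2.resize(c[235:315,335:445],None,fx=7,fy=7,interpolation=cv2.INTER_CUBIC))
E
```

```text
t 51.0 pos [ 0.5167 -0.1782  0.0216] ang 179.1 open 0.005 F [ 5.5 -1.1 -2.9] tilt [ 0.1185 -0.1017] q [ 0.51  0.97 -0.5   2.06  1.54  0.48  0.29]
```

View pics/t29c.png

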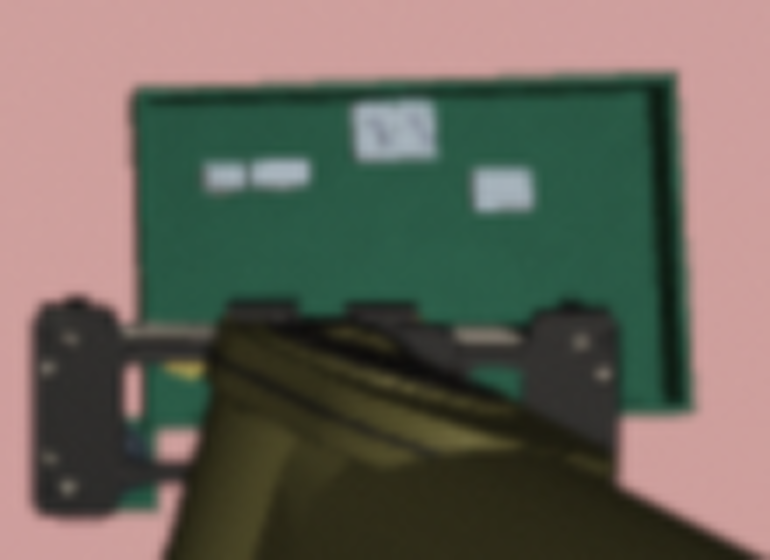

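Now square and seated on the stop: top rim (135,90)→(676,73), expected slope matched to about 0.2°. Withdrawing.

Request:
play_rows(
  targets=[
    {"dx":-0.005,"dy":0,"dz":0,"yaw":0,"jaw":1},
    {"dx":-0.007,"dy":0,"dz":-0.004,"yaw":0,"jaw":1},
    {"dx":-0.005,"dy":0,"dz":-0.025,"yaw":0,"jaw":1},
    {"dx":-0.005,"dy":0.003,"dz":-0.04,"yaw":0,"jaw":1},
    {"dx":-0.005,"dy":0.003,"dz":-0.045,"yaw":0,"jaw":1},
  ],
)

```text
clock: 51.5
tool_pos: [0.5205, -0.1615, 0.1324]
eef_rot: [0.012, 0.998, -0.05, 0.047]
contact_force: [0.4, -1.7, -0.2]
opening: 0.006
```

Request:
play_rows(
  targets=[
    {"dx":0,"dy":0,"dz":-0.04,"yaw":0,"jaw":1},
    {"dx":0.03,"dy":-0.02,"dz":-0.02,"yaw":0,"jaw":1},
    {"dx":0.045,"dy":-0.01,"dz":-0.01,"yaw":0,"jaw":1},
    {"dx":0.045,"dy":-0.01,"dz":0,"yaw":0,"jaw":1},
    {"dx":0.03,"dy":-0.01,"dz":0,"yaw":0,"jaw":1},
  ],
)

```text
clock: 52.0
tool_pos: [0.3596, -0.1974, 0.1984]
eef_rot: [0.01, 0.998, -0.048, 0.049]
contact_force: [0.3, -1.1, -0.8]
opening: 0.002
```

```bash
python3 - <<'E'
from h import *
plan()
s=snap('top','t30.png'); c=cv2.imread('pics/t30.png')
cv2.imwrite('pics/t30c.png',cv2.resize(c[235:315,335:445],None,fx=7,fy=7,interpolation=cv2.INTER_CUBIC))
E
```

```text
t 52.0 pos [ 0.3596 -0.1974  0.1984] ang 179.1 open 0.002 F [ 0.3 -1.1 -0.8] tilt [ 0.0959 -0.0962] q [ 0.81  0.54 -0.71  2.33  1.03  0.49  0.8 ]
```

View pics/t30.png

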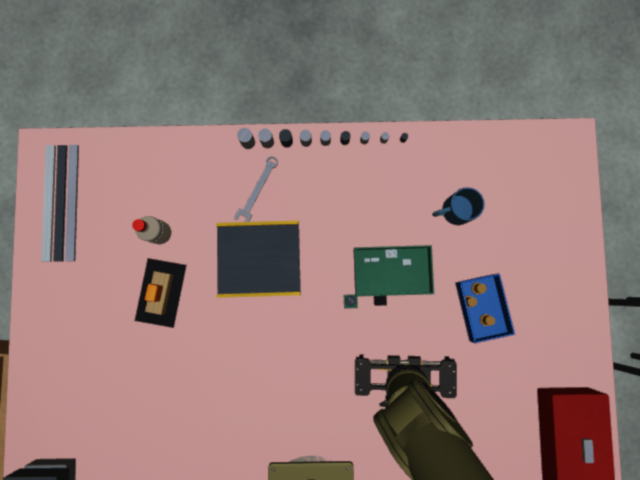

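View pics/t30c.png

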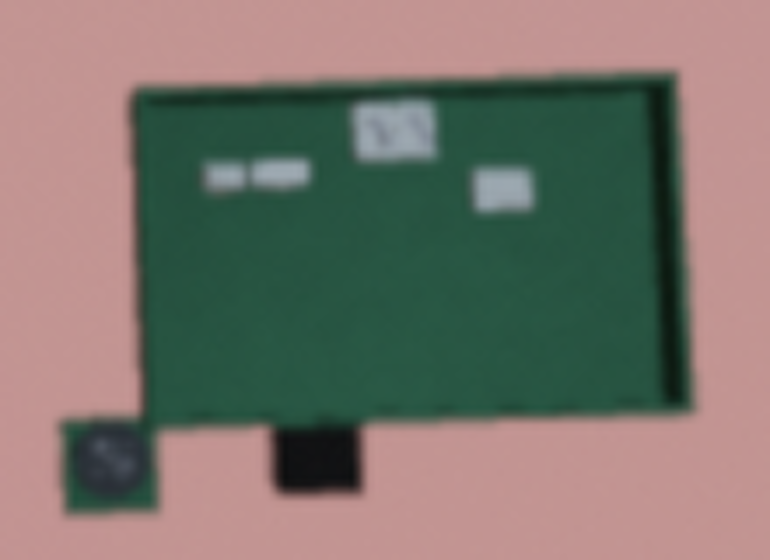

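Tray corners are now within 1–3 mm of the parked position, with five chips inside. Letting the arm settle, then handing in.

Request:
play_rows(
  targets=[
    {"dx":0,"dy":0,"dz":0,"yaw":0,"jaw":1},
    {"dx":0,"dy":0,"dz":0,"yaw":0,"jaw":1},
    {"dx":0,"dy":0,"dz":0,"yaw":0,"jaw":1},
    {"dx":0,"dy":0,"dz":0,"yaw":0,"jaw":1},
    {"dx":0,"dy":0,"dz":0,"yaw":0,"jaw":1},
  ],
)

```text
clock: 52.55
tool_pos: [0.3517, -0.1985, 0.197]
eef_rot: [0.012, 0.998, -0.048, 0.042]
contact_force: [0.8, -0.5, 0.8]
opening: 0.005
```

```bash
python3 - <<'E'
from h import *
s=snap('top','t31.png')
a=cv2.imread('pics/t31.png').astype(int); b=cv2.imread('pics/t20.png').astype(int)
print('scraper diff since placed', (np.abs(a-b).max(2)[255:330,130:185]>40).sum())
print(r.finish_job())
E
```

```text
scraper diff since placed 0
the job is handed in; nothing more can be done
None
```

The job is handed in at about 52.6 s of the 192 s allowed. In order, I:

1. put the three bushings in the bin;
2. swung the tray in under the plate's edge;
3. wiped all five chips into it in two strokes;
4. stood the scraper back on its mat;
5. swung the tray back to the stop.

**Last checks:**
- **Plate and chips:** the plate is empty, and all five chips lie in the tray.
- **Scraper:** it stands upright about 2 mm from the mat's centre and did not move after I placed it.
- **Tray:** it sits against the stop with the rim corners I re-measured within about 3 mm of where they should be.
- **Bystanders:** the bottle, mug and wrench showed no change in the pictures.

**What did not go cleanly:**
- **Middle bushing:** it was knocked aside inside the bin partway through. The side view made it look toppled, but later top views show it shifted and still in the bin. I left it there.
- **Tray:** my first push ran it about 2.6° past square at roughly 25 N. I nudged it back from outside and reseated it with a light push opposite the stop.
- **Gripper:** it drifted to about 8° of tilt over the run. The grasps and the scraper placing still came out right.

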